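Load the parts washer from a stripped mould

TASK

Get the mould parts ready for washing: pull out the washer's drawer, then lay in it, flat, every shim plate from the mould block and every core pin from the wooden holder; the plates sit flush, so press down the dimpled end of each until it tips up, and take it by the raised end. When everything lies in the drawer, push the drawer fully shut. Leave the holder standing and the other things on the bench alone.

Things in the scene. Friction and masses are not known exactly. Their poses are not given: they have to be found in the camera images.
- plate0: Loose grey shim plate 100 x 46 x 10 mm, 0.35 kg (0.28 to 0.46); may be absent (None). Origin at the centre of its underside, x along its length, y across, z up. It starts flush in a pocket of the mould block, with no edge to grip. A black dimple on its top, 36 mm from the centre towards its +x, marks the end to press; that end lies at the block's +x.
- plate1: Loose grey shim plate 100 x 46 x 10 mm, 0.35 kg (0.28 to 0.46); may be absent (None). Origin at the centre of its underside, x along its length, y across, z up. It starts flush in a pocket of the mould block, with no edge to grip. A black dimple on its top, 36 mm from the centre towards its +x, marks the end to press; that end lies at the block's +x.
- plate2: Loose grey shim plate 100 x 46 x 10 mm, 0.35 kg (0.28 to 0.46); may be absent (None). Origin at the centre of its underside, x along its length, y across, z up. It starts flush in a pocket of the mould block, with no edge to grip. A black dimple on its top, 36 mm from the centre towards its +x, marks the end to press; that end lies at the block's +x.
- mould: Steel mould block 150 (x) x 220 (y) x 55 mm tall, fixed to the bench left or right of the washer, turned up to 17 degrees. Origin at the centre of its underside, z up, +x away from the robot. Three pockets 104 (x) x 50 (y) mm, centred at x = 0, y = -70, 0, +70 mm: a shelf 10 mm below the top from x = -52 to +8 mm, then to x = +52 mm a well 50 mm deep from the top.
- mould_top (a point): Centre of the mould block's top face, axes as the block. A plate lies on the shelf and overhangs the well; pressing its +x end (x = +36 mm) down to 14 mm below this face, with a few N, drops that end into the well, where it braces on the end wall and stays by itself at about 45 degrees. Its other end then stands 25 to 30 mm above this face, to be gripped across its 46 mm width.
- pin0: Loose round steel core pin, 130 mm long, 0.2 kg; may be absent (None). Shaft 16 mm thick, the last 8 mm a round head 20 mm thick. Origin at the centre of its foot (the end without head), z along the pin to the head. It starts standing head up, a little loose, in a hole of the holder, 71 mm of it above the holder's top.
- pin1: Loose round steel core pin, 130 mm long, 0.2 kg; may be absent (None). Shaft 16 mm thick, the last 8 mm a round head 20 mm thick. Origin at the centre of its foot (the end without head), z along the pin to the head. It starts standing head up, a little loose, in a hole of the holder, 71 mm of it above the holder's top.
- pin2: Loose round steel core pin, 130 mm long, 0.2 kg; may be absent (None). Shaft 16 mm thick, the last 8 mm a round head 20 mm thick. Origin at the centre of its foot (the end without head), z along the pin to the head. It starts standing head up, a little loose, in a hole of the holder, 71 mm of it above the holder's top.
- holder: Loose wooden pin holder 60 (x) x 150 (y) x 65 mm tall, 0.95 kg, on the other side of the washer from the mould block. Origin at the centre of its underside, z up. Three square holes 22 mm wide, floor 6 mm above its underside, in a row at x = 0, y = -45, 0, +45 mm; some are empty.
- drawer (a joint): How far the washer's drawer is out, in m: 0 shut, 0.19 fully out. Starts at 0 to 0.02. Stays where left; moving it takes about 2 N.
- drawer_in (a point): Centre of the inner floor of the drawer, an open steel tray that slides out of the washer along its own -x (towards the robot); z up. Inside 200 (x) x 250 (y) mm about this point; side and back walls rise 40 mm above it, the front panel (-x end, outer face at x = -117 mm) 57 mm. The washer's cover, 60 mm above this point, hides what is still inside. Floor 15 mm above the bench.
- drawer_handle (a point): Middle of the drawer's handle: a level round bar 12 mm thick, 110 mm long along the drawer's y, its axis 45 mm in front of the front panel (39 mm clear gap behind it) and 54 mm above the bench; nothing above it.
- washer: Grey bench-top parts washer, fixed: drawer housing 240 (x) x 280 (y) x 82 mm, with a machine body 150 mm tall behind it. Origin on the bench under the middle of the housing's front face; x away from the robot, the way the drawer goes in.
- eyebolt: Bystander, to be left alone: steel lifting eyebolt lying flat, ring 64 mm across, 80 mm long.
- screwdriver: Bystander, to be left alone: screwdriver lying flat, 200 mm.
- hammer: Bystander, to be left alone: hammer lying flat, 280 mm.
- wrench: Bystander, to be left alone: open wrench lying flat, 180 mm.
- oilstone: Bystander, to be left alone: grey oilstone 50 x 100 x 25 mm, beyond the pin holder.
Mind the look-alikes: they are no part of the job. What is shaped like the pin2 but green or pink is not meant. Leave any red look-alike of the plate2 alone.

How it is judged:
On the way, in this order (a step that is already met when the one before it is completed fails the run):
1. the drawer is pulled out at least 100 mm (value of joint drawer above 0.1 m), for 0.2 s.
2. every plate and pin that is present lies in the open drawer (x of plate0 in the frame of drawer_in between -0.085 and 0.085 m and y of plate0 in the frame of drawer_in between -0.118 and 0.118 m and z of plate0 in the frame of drawer_in between -0.005 and 0.035 m and (angle between plate0's own z axis and vertical below 0.6 rad or angle between plate0's own z axis and vertical above 2.54 rad) and x of plate1 in the frame of drawer_in between -0.085 and 0.085 m and y of plate1 in the frame of drawer_in between -0.118 and 0.118 m and z of plate1 in the frame of drawer_in between -0.005 and 0.035 m and (angle between plate1's own z axis and vertical below 0.6 rad or angle between plate1's own z axis and vertical above 2.54 rad) and x of plate2 in the frame of drawer_in between -0.085 and 0.085 m and y of plate2 in the frame of drawer_in between -0.118 and 0.118 m and z of plate2 in the frame of drawer_in between -0.005 and 0.035 m and (angle between plate2's own z axis and vertical below 0.6 rad or angle between plate2's own z axis and vertical above 2.54 rad) and x of pin0 in the frame of drawer_in between -0.105 and 0.105 m and y of pin0 in the frame of drawer_in between -0.127 and 0.127 m and z of pin0 in the frame of drawer_in between -0.005 and 0.04 m and angle between pin0's own z axis and vertical between 1.1 and 2.04 rad and x of pin1 in the frame of drawer_in between -0.105 and 0.105 m and y of pin1 in the frame of drawer_in between -0.127 and 0.127 m and z of pin1 in the frame of drawer_in between -0.005 and 0.04 m and angle between pin1's own z axis and vertical between 1.1 and 2.04 rad and x of pin2 in the frame of drawer_in between -0.105 and 0.105 m and y of pin2 in the frame of drawer_in between -0.127 and 0.127 m and z of pin2 in the frame of drawer_in between -0.005 and 0.04 m and angle between pin2's own z axis and vertical between 1.1 and 2.04 rad and value of joint drawer above 0.06 m), for 0.2 s.
At the end, for the whole second after the job is handed in: The drawer is shut to within 12 mm; every plate present lies in it (within 34 degrees of flat) and every pin present lies down in it (within 27 degrees of level), all at rest; the pin holder still stands upright (x of plate0 in the frame of drawer_in between -0.085 and 0.085 m and y of plate0 in the frame of drawer_in between -0.118 and 0.118 m and z of plate0 in the frame of drawer_in between -0.005 and 0.035 m and (angle between plate0's own z axis and vertical below 0.6 rad or angle between plate0's own z axis and vertical above 2.54 rad) and x of plate1 in the frame of drawer_in between -0.085 and 0.085 m and y of plate1 in the frame of drawer_in between -0.118 and 0.118 m and z of plate1 in the frame of drawer_in between -0.005 and 0.035 m and (angle between plate1's own z axis and vertical below 0.6 rad or angle between plate1's own z axis and vertical above 2.54 rad) and x of plate2 in the frame of drawer_in between -0.085 and 0.085 m and y of plate2 in the frame of drawer_in between -0.118 and 0.118 m and z of plate2 in the frame of drawer_in between -0.005 and 0.035 m and (angle between plate2's own z axis and vertical below 0.6 rad or angle between plate2's own z axis and vertical above 2.54 rad) and x of pin0 in the frame of drawer_in between -0.105 and 0.105 m and y of pin0 in the frame of drawer_in between -0.127 and 0.127 m and z of pin0 in the frame of drawer_in between -0.005 and 0.04 m and angle between pin0's own z axis and vertical between 1.1 and 2.04 rad and x of pin1 in the frame of drawer_in between -0.105 and 0.105 m and y of pin1 in the frame of drawer_in between -0.127 and 0.127 m and z of pin1 in the frame of drawer_in between -0.005 and 0.04 m and angle between pin1's own z axis and vertical between 1.1 and 2.04 rad and x of pin2 in the frame of drawer_in between -0.105 and 0.105 m and y of pin2 in the frame of drawer_in between -0.127 and 0.127 m and z of pin2 in the frame of drawer_in between -0.005 and 0.04 m and angle between pin2's own z axis and vertical between 1.1 and 2.04 rad and linear speed of each of plate0, plate1, plate2, pin0, pin1, pin2 below 0.03 m/s and value of joint drawer below 0.012 m and angle between holder's own z axis and vertical below 0.15 rad); the robot touches nothing.
It fails at once if a bystander (eyebolt, screwdriver, hammer, wrench, oilstone) is moved more than 60 mm (distance of any of eyebolt, screwdriver, hammer, wrench, oilstone from where it was at the start of the episode above 0.06 m).
Of plate0, plate1, plate2 only 2 to 3 are there at a start; the rules pass over those that are not, and their reading is None.
Of pin0, pin1, pin2 only 2 to 3 are there at a start; the rules pass over those that are not, and their reading is None.
At some moment in a run one of holder may be knocked a few centimetres aside while the robot is not near it.
Once in a run the grip may slacken for a moment while it holds something.
It also fails if it takes over 210 s, if anything falls off the work surface, if the arm or the gripper's body presses on something with over 40 N, if the wrist force passes 120 N, or if a joint passes its speed limit or range.

ROBOT

A 7-joint arm with a two-finger parallel gripper is mounted at the origin on the work surface. World frame = base frame: x ahead of the robot, y to its left, z up, the work surface at z = 0. Lengths are in m, angles in rad, forces in N, time in s.
With the tool pointing down it reaches from about 0.425 to 0.925 m from the base axis. Payload 6.8 kg.
Tool frame: the origin (TCP) lies midway between the tips of the shut fingers; the grasp point (between the pads) lies r.tcp_to_grasp behind it (r.tcp_to_grasp is the distance from the TCP to the grasp point, in m); x points along the fingers, y is the direction in which the jaws open and shut, and the axes are right-handed (so a half turn about x gives the same grasp; the last joint's range is limited). The gripper opens to 85 mm and grips with 20 to 120 N. Pads are 22 mm wide; open, the fingers measure 114 mm over their backs; the gripper's body (76 mm by 85 mm) begins 54 mm behind the grasp point. The pads swing forward as they close: fully open they stand 13 mm farther back than shut.
Start: joints at [1.01, 0.477, 0.022, 1.555, -0.011, 1.109, -0.083], TCP at [0.295, -0.607, 0.207] pointing down, gripper open.
Joint ranges: [-2.96, 2.96], [-0.34, 2.1], [-1.41, 1.46], [0.24, 2.44], [-1.37, 4.51], [0.17, 1.92], [-2.96, 2.96]. Speed limits (rad/s): [2.39, 2.39, 3.14, 3.14, 3.14, 3.14, 3.14].

INTERFACE

Orientations are given as a rotation vector (axis times angle).
In Python, from bench import r, grab_frame, search_frame, cut_out, pinpoint gives the robot as it stands. The module is installed in compiled form; this text tells all that it offers.
- The arm moves only by the tool apply_moves, never from a script. Its argument "commands" is a list of rows, each a list of 7 numbers: the finger opening in mm, from 0 to 85.4, then the shift along the tool's x, y, z in mm, then the turn, a rotation vector about the tool's x, y, z in rad. A call has 1 to 20 rows; each row is the pose to reach, as a shift and turn from the pose commanded when the call began, along the tool's axes at that moment; what a row does not reach only later rows make up. A row lasts 1/10 s, in which the tool goes at most 50 mm and 8.59 degrees, less where a joint would pass 70% of its speed; a pose out of reach is approached as far as the arm can. A call with a gripper value outside its range is refused whole. The fingers move at their own pace and stop on an object; "force" is the grip in N (left out, the last holds). Time passes only in rows, so rows that repeat a pose let the fingers close. It gives the time, the measured TCP pose, the force and the opening at its end, in the units of the state.
- r.get_obs(): the state, without advancing time (a new reading comes with each control period).
- grab_frame(name): name is "scene" or "top" or "wrist"; returns a dict with "pixels" (384x512x3 uint8, red, green, blue), "mtx" (3x3 intrinsics, pixels), "position" and "rotation" of the camera in the world; the wrist camera has in their place "T_tool_cam" (4x4, takes a point from camera to tool coordinates, whose origin is the TCP and whose axes are the tool frame's). Camera axes: x right, y down, z forward; pixel columns grow to the right and rows downward; lengths in m; the calibration is good to about 2 mm. The wrist camera is an equidistant fisheye: a pixel r from the principal point sees the ray r / f radians off the axis. A picture is of the moment at which its call begins: read the wrist's pose just before it. There is no depth.
- r.hand_in(): hands the job in, once; it reports no verdict.
Trained networks look in the newest picture that a camera, given by its name, has taken for a name from the list of things; names that differ only in an ending like _2 or _b are one class to them, and where a whole thing is asked for, a point or a joint stands for the part that bears it (a point fixed in the world has none). Each returns a list of dicts, best first, with "confidence" (0 to 1); they miss things now and then, are a little off and sometimes report something else, mostly with a low value. They report only what shows in the picture. A call takes as long as a camera call. They do not tell look-alikes from the thing itself.
- search_frame(label, camera): "point" ([column, row] as shares, 0 to 1, of the picture: columns of its width, rows of its height, amid what is visible of it).
- cut_out(label, camera): "pixels" (384x512 bool, what is visible of it) and "point" ([column, row] as shares, 0 to 1, of the picture: columns of its width, rows of its height, amid what is visible of it).
- pinpoint(label, camera): "point" ([column, row] as shares, 0 to 1, of the picture: columns of its width, rows of its height: a listed point, or the origin of a listed thing).
The state is a dict: "clock": time; "joints": joint angles; "qvel": joint speeds; "tau": joint torques, N m; "tcp_pos": TCP position; "orientation": TCP orientation; "contact_force": force on the tool from outside, world axes, zero at the start; "moment": the same for the moment, N m; "grip_width": finger opening in m.
Only numpy, scipy, OpenCV 4.12 (cv2) and the standard library are available. Lean on these libraries where they do the work, as an engineer would, in place of code of your own. Each camera call takes 0.05 s, during which the arm holds its last target.

## Working session

There is one attempt and no reset: what is moved stays moved. The work goes in short steps, Python scripts to look and compute and a tool call to move; the robot and the scene stay as the last step left them, time stands still between calls to the robot, and variables do not carry over. Pictures are saved under pics/ and viewed, and the job is handed in when it is done.

Besides the shell and the picture viewer there is one more tool, called after "Emit:" in YAML: its name, and indented under it one key for each argument. apply_moves: Moves the arm, as the interface text tells. Its arguments: {"type":"object","properties":{"commands":{"type":"array"},"force":{"type":"number"}},"required":["commands"]}

```bash
mkdir -p pics; ls; cat > h.py <<'E'
import numpy as np, cv2
from scipy.spatial.transform import Rotation as R
from bench import r, grab_frame, search_frame, cut_out, pinpoint
def save(f,n,crop=None,s=1):
    p=f["pixels"][:,:,::-1]
    if crop: c0,r0,c1,r1=crop; p=p[r0:r1,c0:c1]
    if s!=1: p=cv2.resize(p,None,fx=s,fy=s,interpolation=cv2.INTER_CUBIC)
    cv2.imwrite("pics/"+n,p)
def ray(f,uv):
    K=f["mtx"]; d=np.linalg.inv(K)@np.array([uv[0],uv[1],1.])
    return np.array(f["position"]), Rm(f)@d
def Rm(f):
    a=np.array(f["rotation"],float)
    return a if a.shape==(3,3) else R.from_rotvec(a).as_matrix()
def onz(f,uv,z):
    o,d=ray(f,uv); t=(z-o[2])/d[2]; return o+t*d
def proj(f,P):
    p=Rm(f).T@(np.array(P)-f["position"]); q=f["mtx"]@p; return q[:2]/q[2]
E
python3 - <<'E'
from h import *
o=r.get_obs()
for k,v in o.items(): print(k,np.round(v,3))
print(r.tcp_to_grasp)
for n in ["scene","top","wrist"]:
    f=grab_frame(n); save(f,n+"0.png",s=1.5)
    print(n,{k:np.round(v,3).tolist() for k,v in f.items() if k!="pixels"})
E
```

```text
pics
clock 0.0
joints [ 1.01   0.478  0.022  1.556 -0.012  1.109 -0.083]
qvel [ 0.    -0.001  0.    -0.     0.001  0.    -0.   ]
tau [-0.0000e+00 -5.9645e+01  1.6070e+00 -2.8120e+01  1.2000e-02  1.0000e-02
  0.0000e+00]
tcp_pos [ 0.295 -0.606  0.206]
orientation [ 1.97   0.456 -1.971]
contact_force [ 0.785 -0.638  0.686]
moment [ 0.012 -0.024 -0.002]
grip_width 0.085
0.0187
scene {'mtx': [[459.823, 0.0, 253.782], [0.0, 459.823, 186.971], [0.0, 0.0, 1.0]], 'position': [1.286, 0.964, 1.116], 'rotation': [-0.813, -2.496, 1.132]}
top {'mtx': [[393.942, 0.0, 259.193], [0.0, 393.942, 195.282], [0.0, 0.0, 1.0]], 'position': [0.346, 0.009, 1.442], 'rotation': [-2.154, 2.124, -0.174]}
wrist {'mtx': [[297.319, 0.0, 252.442], [0.0, 297.319, 192.285], [0.0, 0.0, 1.0]], 'T_tool_cam': [[-0.001, -0.326, 0.945, -0.167], [1.0, -0.002, 0.001, 0.0], [0.001, 0.945, 0.326, -0.085], [0.0, 0.0, 0.0, 1.0]]}
```

View pics/scene0.png

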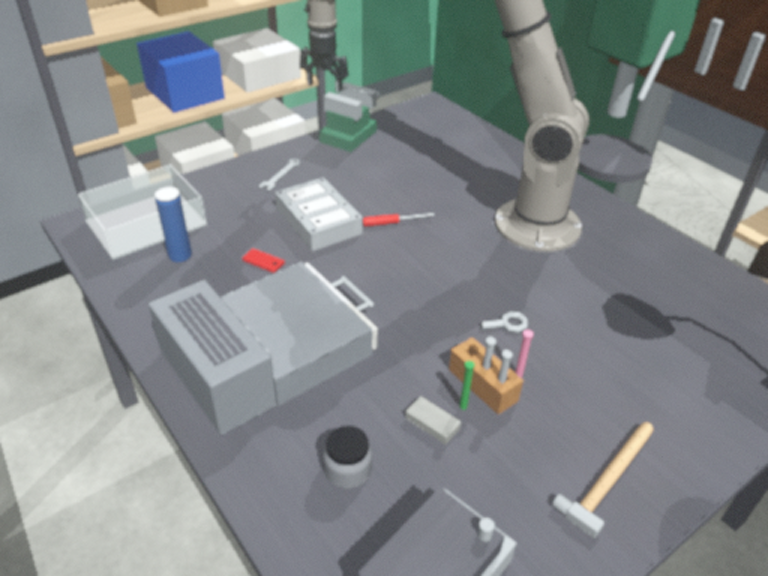

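View pics/top0.png

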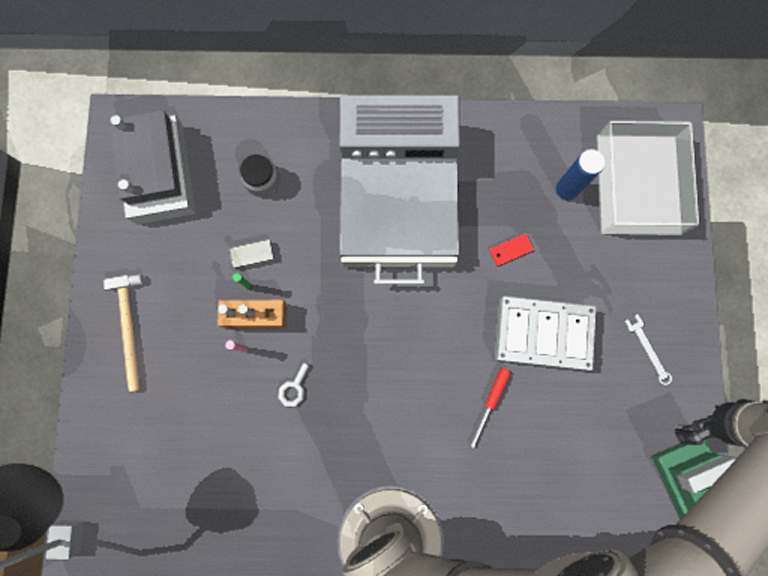

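View pics/wrist0.png

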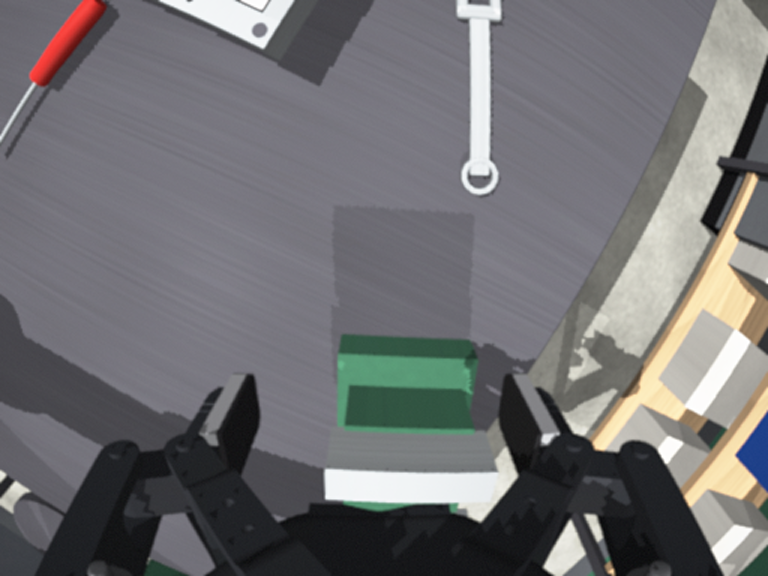

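The top view (in shown pixels; ÷1.5 gives native) has the washer at (400,190) with its handle at (400,275). The mould is at (547,335) with three light plates, dimples up at +x. The holder is at (251,313), with pins at about (223,310) and (243,310) and its right hole empty.

Look-alikes:
- red plate at (512,250): leave
- green pin at (237,278): leave
- pink pin at (231,345): leave

Next I'll measure positions.

```bash
python3 - <<'E'
from h import *
F={n:grab_frame(n) for n in["scene","top"]}
W,H=512,384
save(F["top"],"t_mould.png",(320,190,420,260),8)
save(F["top"],"t_hold.png",(135,150,215,250),6)
save(F["top"],"t_wash.png",(215,140,325,200),7)
for lab,z in [("drawer_handle",.054),("mould_top",.055),("mould",0),("holder",0),("washer",0),("plate0",.045),("pin0",.006),("drawer_in",.015)]:
    for n in F:
        for d in pinpoint(lab,n)[:4]:
            uv=np.array(d["point"])*[W,H]; print(lab,n,round(d["confidence"],2),uv.round(1),onz(F[n],uv,z).round(4))
for lab in ["plate0","pin0"]:
    for n in F:
        for d in cut_out(lab,n)[:6]:
            uv=np.array(d["point"])*[W,H]; print("seg",lab,n,round(d["confidence"],2),uv.round(1),d["pixels"].sum(),onz(F[n],uv,.055 if lab=="plate0" else .136).round(4))
E
```

```text
drawer_handle scene 0.63 [237.  194.4] [ 0.6015 -0.0117  0.054 ]
drawer_handle top 0.82 [264.9 184.9] [ 0.6085 -0.0121  0.054 ]
mould_top scene 0.97 [211.1 135.4] [ 0.4815 -0.3648  0.055 ]
mould_top top 0.72 [364.9 219.5] [ 0.4889 -0.3669  0.055 ]
mould scene 0.57 [213.2 148.7] [ 0.4845 -0.348   0.    ]
mould top 0.73 [362.6 227.8] [ 0.4639 -0.3725  0.    ]
holder scene 0.69 [326.2 257.7] [0.5093 0.3483 0.    ]
holder top 0.76 [167.6 209.9] [0.5199 0.3445 0.    ]
washer scene 0.85 [224.5 214.9] [0.6635 0.0012 0.    ]
washer top 0.61 [267.9 175.7] [ 0.6537 -0.0236  0.    ]
washer top 0.31 [364.7 220.8] [ 0.4897 -0.381   0.    ]
washer top 0.31 [361.8 226.6] [ 0.4683 -0.3696  0.    ]
washer top 0.28 [193.5 262.4] [0.3307 0.2415 0.    ]
plate0 scene 0.74 [211.3 138.8] [ 0.4864 -0.3563  0.045 ]
plate0 scene 0.71 [204.8 129.7] [ 0.473  -0.4271  0.045 ]
plate0 scene 0.71 [187.6 117.1] [ 0.4819 -0.5517  0.045 ]
plate0 scene 0.7 [220.9 143.7] [ 0.4734 -0.306   0.045 ]
plate0 top 0.9 [345.5 221.1] [ 0.4832 -0.3004  0.045 ]
plate0 top 0.8 [386. 221.] [ 0.4856 -0.4446  0.045 ]
plate0 top 0.79 [
[... 876 characters left out ...]
 360 [ 0.4729 -0.3628  0.055 ]
seg plate0 top 0.73 [346.2 221.4] 347 [ 0.4811 -0.3007  0.055 ]
seg plate0 top 0.65 [428.  229.8] 297 [ 0.4556 -0.5882  0.055 ]
seg plate0 top 0.6 [ 84.7 217.4] 656 [0.4826 0.6227 0.055 ]
seg plate0 top 0.57 [385.7 220.8] 384 [ 0.4853 -0.4403  0.055 ]
seg pin0 scene 0.75 [310.8 254.3] 176 [0.6306 0.389  0.136 ]
seg pin0 scene 0.68 [347.4 234.4] 121 [0.4913 0.3946 0.136 ]
seg pin0 scene 0.58 [323.9 235.6] 102 [0.5511 0.3579 0.136 ]
seg pin0 scene 0.43 [334.8 239.4] 128 [0.5356 0.3874 0.136 ]
seg pin0 top 0.62 [164.2 187.9] 70 [0.5779 0.3281 0.136 ]
seg pin0 top 0.51 [166.4 207. ] 36 [0.5132 0.3173 0.136 ]
seg pin0 top 0.46 [153.4 208.3] 51 [0.5083 0.3605 0.136 ]
```

View pics/t_mould.png

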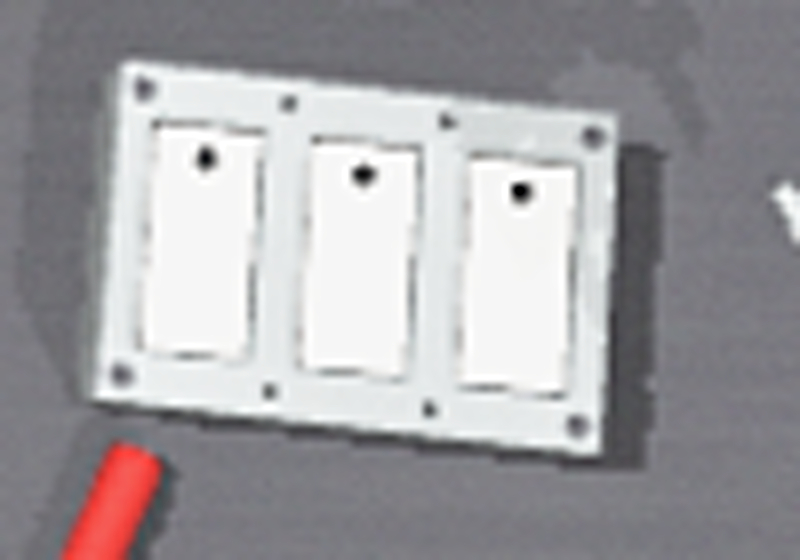

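View pics/t_hold.png

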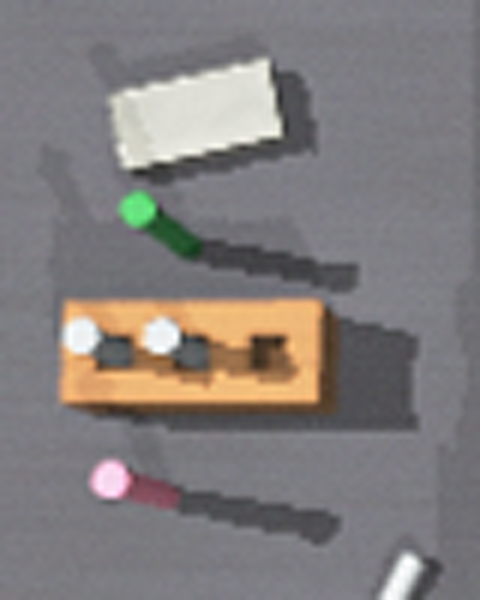

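View pics/t_wash.png

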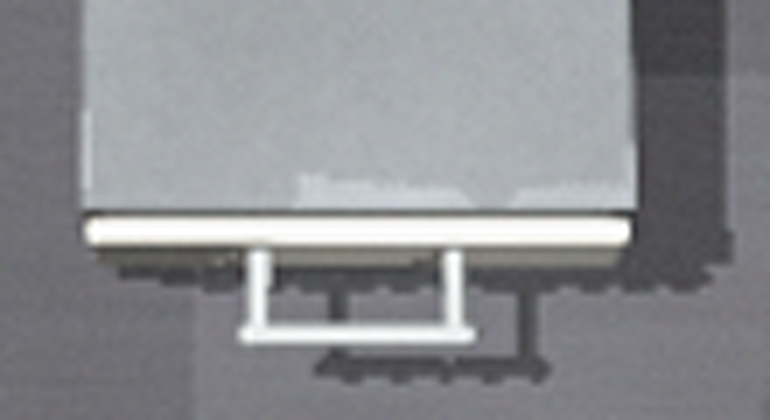

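```bash
python3 - <<'E'
from h import *
f=grab_frame("top")
def P(uv,s,o,z): return onz(f,np.array(uv)/s+o-0.5*(1-1/s),z).round(4)
m=[P(u,8,(320,190),.055) for u in [(122,63),(618,115),(600,458),(93,402)]]
print("mould",m,np.mean(m,0)); 
c=np.array(m); print([np.linalg.norm(c[i]-c[(i+1)%4]).round(4) for i in range(4)])
for e in [c[0]-c[3],c[1]-c[2]]: print(np.degrees(np.arctan2(e[1],e[0])))
for e in [c[0]-c[1],c[3]-c[2]]: print(np.degrees(np.arctan2(-e[0],e[1])))
print("dimples",[P(u,8,(320,190),.055) for u in [(206,157),(364,174),(521,191)]])
print("handle",[P(u,7,(215,140),.06) for u in [(240,336),(473,336)]])
print("panel",[P(u,7,(215,140),.072) for u in [(85,230),(632,230),(85,214),(632,214),(85,245),(632,245)]])
print("cover",[P(u,7,(215,140),.082) for u in [(82,210),(637,210)]])
print("pins",[P(u,6,(135,150),.136) for u in [(80,335),(162,335)]])
print("lookpins",[P(u,6,(135,150),.13) for u in [(137,210),(110,479)]])
print("holder",[P(u,6,(135,150),.065) for u in [(63,299),(324,299),(322,402),(62,402)]])
print("holes",[P(u,6,(135,150),.065) for u in [(268,350)]])
E
```

```text
mould [array([ 0.5663, -0.2619,  0.055 ]), array([ 0.546 , -0.4822,  0.055 ]), array([ 0.3944, -0.4679,  0.055 ]), array([ 0.4158, -0.2466,  0.055 ])] [ 0.480625 -0.36465   0.055   ]
[np.float64(0.2212), np.float64(0.1523), np.float64(0.2223), np.float64(0.1513)]
-5.8048109364025215
-5.388604954408486
-5.264770719889353
-5.523402973562925
dimples [array([ 0.5246, -0.2984,  0.055 ]), array([ 0.518 , -0.3684,  0.055 ]), array([ 0.5114, -0.4377,  0.055 ])]
handle [array([0.5968, 0.0451, 0.06  ]), array([ 0.5985, -0.0736,  0.06  ])]
panel [array([0.6482, 0.1245, 0.072 ]), array([ 0.6522, -0.1534,  0.072 ]), array([0.6566, 0.1247, 0.072 ]), array([ 0.6605, -0.1535,  0.072 ]), array([0.6405, 0.1243, 0.072 ]), array([ 0.6444, -0.1534,  0.072 ])]
cover [array([0.6563, 0.1254, 0.082 ]), array([ 0.6603, -0.1548,  0.082 ])]
pins [array([0.5177, 0.3793, 0.136 ]), array([0.5183, 0.3337, 0.136 ])]
lookpins [array([0.59  , 0.3531, 0.13  ]), array([0.4383, 0.3597, 0.13  ])]
holder [array([0.5482, 0.4107, 0.065 ]), array([0.5504, 0.2571, 0.065 ]), array([0.4895, 0.2557, 0.065 ]), array([0.4874, 0.4076, 0.065 ])]
holes [array([0.5197, 0.2887, 0.065 ])]
```

```bash
cat >> h.py <<'E'
def pose():
    o=r.get_obs(); return np.array(o["tcp_pos"]),R.from_rotvec(o["orientation"]),o
def orient(jaw,point=(0,0,-1)):
    x=np.array(point,float); x/=np.linalg.norm(x); y=np.array(jaw,float); y-=x*(x@y); y/=np.linalg.norm(y)
    return R.from_matrix(np.c_[x,y,np.cross(x,y)])
def go(grasp,jaw,point=(0,0,-1),tip=False,near=True):
    """print shift(mm)+turn for grasp point (or TCP if tip) target"""
    p,q,o=pose(); best=None
    for s in ((1,-1) if near else (1,)):
        t=orient(np.array(jaw)*s,point); d=(q.inv()*t).as_rotvec()
        if best is None or np.linalg.norm(d)<np.linalg.norm(best[1]): best=(t,d)
    t,d=best; x=t.as_matrix()[:,0]; tcp=np.array(grasp)+(0 if tip else r.tcp_to_grasp)*x
    s=q.inv().apply(tcp-p)*1000
    print("shift",s.round(1),"turn",d.round(3),"| deg",np.degrees(np.linalg.norm(d)).round(1),"tcp->",tcp.round(4))
def st():
    p,q,o=pose(); m=q.as_matrix()
    print("t",round(o["clock"],2),"tcp",p.round(4),"grasp",(p-r.tcp_to_grasp*m[:,0]).round(4),"x",m[:,0].round(3),"y",m[:,1].round(3),"F",np.round(o["contact_force"],1),"w",round(o["grip_width"],4),"q",np.round(o["joints"],2))
E
python3 - <<'E'
from h import *
st(); go((.598,-.0143,.16),(1,-.014,0)) ; go((.598,-.0143,.16),(1,.014,0))
E
```

```text
t 1.3 tcp [ 0.2953 -0.607   0.207 ] grasp [ 0.2953 -0.607   0.2257] x [ 0.  0. -1.] y [ 0.437 -0.899 -0.   ] F [ 0.9 -0.1 -0.2] w 0.0856 q [ 1.01  0.48  0.02  1.56 -0.01  1.11 -0.08]
shift [  65.7 -400.6 -531.4] turn [-1.104 -0.     0.   ] | deg 63.3 tcp-> [ 0.598  -0.0143  0.1413]
shift [  65.7 -400.6 -531.4] turn [-1.132 -0.     0.   ] | deg 64.9 tcp-> [ 0.598  -0.0143  0.1413]
```

Emit:
apply_moves:
  commands:
    - [34, 20, -130, -180, -0.35, 0, 0]
    - [34, 20, -130, -180, -0.35, 0, 0]
    - [34, 20, -130, -180, -0.35, 0, 0]
    - [34, 20, -130, -180, -0.35, 0, 0]
    - [34, 66, -401, -531, -1.13, 0, 0]
    - [34, 66, -401, -531, -1.13, 0, 0]
    - [34, 66, -401, -531, -1.13, 0, 0]
    - [34, 66, -401, -531, -1.13, 0, 0]
    - [34, 66, -401, -531, -1.13, 0, 0]
    - [34, 66, -401, -531, -1.13, 0, 0]
    - [34, 66, -401, -531, -1.13, 0, 0]
    - [34, 66, -401, -531, -1.13, 0, 0]
    - [34, 66, -401, -531, -1.13, 0, 0]
    - [34, 66, -401, -531, -1.13, 0, 0]
    - [34, 66, -401, -531, -1.13, 0, 0]
    - [34, 66, -401, -531, -1.13, 0, 0]
    - [34, 66, -401, -531, -1.13, 0, 0]
  force: 60

```text
clock: 3.0
tcp_pos: [0.597, -0.0162, 0.141]
orientation: [1.201, 1.213, -1.203]
contact_force: [-0.5, 0.1, -0.5]
grip_width: 0.034
```

```bash
python3 - <<'E'
from h import *
st(); go((.598,-.0143,.052),(1,.014,0))
save(grab_frame("wrist"),"w1.png",s=1.2)
E
```

```text
t 3.0 tcp [ 0.597  -0.0162  0.141 ] grasp [ 0.597  -0.0161  0.1597] x [-0.    -0.001 -1.   ] y [ 1.    0.01 -0.  ] F [-0.5  0.1 -0.5] w 0.034 q [ 0.24  0.45 -0.41  1.79  0.22  0.95 -0.26]
shift [107.7   1.1  -2. ] turn [-0.004  0.001  0.   ] | deg 0.3 tcp-> [ 0.598  -0.0143  0.0333]
```

View pics/w1.png

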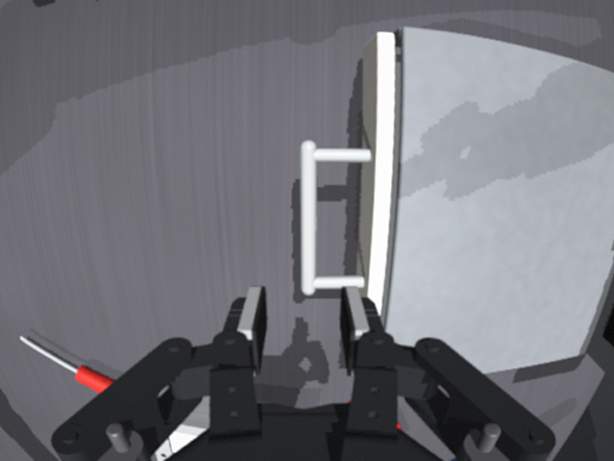

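The bar runs at column 308 of the wrist view, between the fingers (258 and 352). I'll go down, grip it and pull.

Emit:
apply_moves:
  commands:
    - [34, 107, 1, -2, 0, 0, 0]
    - [34, 107, 1, -2, 0, 0, 0]
    - [34, 107, 1, -2, 0, 0, 0]
    - [34, 107, 1, -2, 0, 0, 0]
    - [34, 107, 1, -2, 0, 0, 0]
    - [8, 107, 1, -2, 0, 0, 0]
    - [8, 107, 1, -2, 0, 0, 0]
    - [8, 107, 1, -2, 0, 0, 0]
    - [8, 107, 1, -2, 0, 0, 0]
    - [8, 107, 1, -2, 0, 0, 0]
  force: 60

```text
clock: 4.05
tcp_pos: [0.5996, -0.0121, 0.0353]
orientation: [1.201, 1.213, -1.199]
contact_force: [0.2, -0.9, 7.0]
grip_width: 0.0082
```

```bash
python3 - <<'E'
from h import *
st(); go((.422,-.0168,.052),(1,.014,0))
E
```

```text
t 4.05 tcp [ 0.5996 -0.0121  0.0353] grasp [ 0.5996 -0.0121  0.054 ] x [ 0.003 -0.    -1.   ] y [1.    0.012 0.003] F [ 0.2 -0.9  7. ] w 0.0082 q [ 0.19  0.59 -0.37  1.85  0.3   0.75 -0.33]
shift [   1.5 -177.7    2.5] turn [-0.002  0.    -0.003] | deg 0.2 tcp-> [ 0.422  -0.0168  0.0333]
```

```bash
python3 - <<'E'
from h import *
save(grab_frame("wrist"),"w2.png",s=1.2); f=grab_frame("scene"); save(f,"s2.png",(190,140,300,240),6)
E
```

```text
(no output)
```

View pics/w2.png

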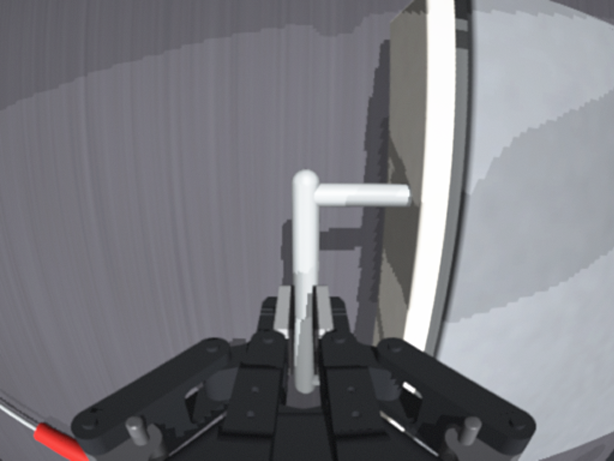

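View pics/s2.png

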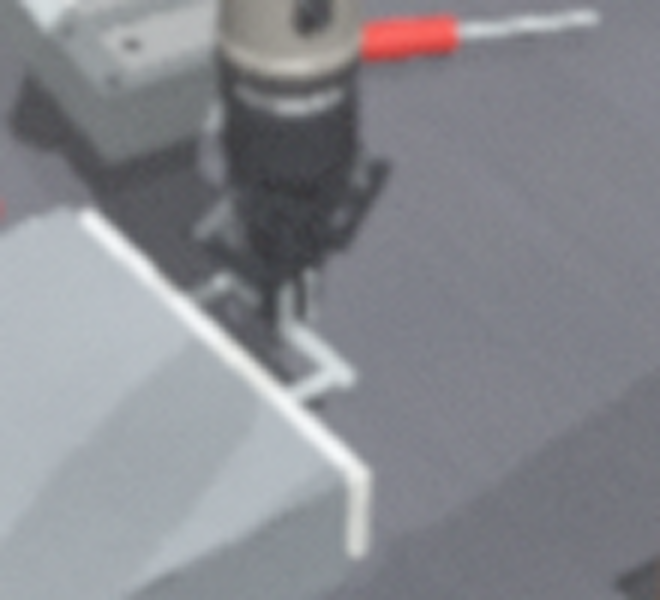

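Emit:
apply_moves:
  commands:
    - [14, 1, 0, 0, 0, 0, 0]
    - [14, 1, 0, 0, 0, 0, 0]
    - [14, 1, -20, 0, 0, 0, 0]
    - [14, 1, -40, 1, 0, 0, 0]
    - [14, 1, -60, 1, 0, 0, 0]
    - [14, 1, -80, 1, 0, 0, 0]
    - [14, 1, -100, 1, 0, 0, 0]
    - [14, 1, -120, 2, 0, 0, 0]
    - [14, 1, -140, 2, 0, 0, 0]
    - [14, 1, -160, 2, 0, 0, 0]
    - [14, 1, -175, 2, 0, 0, 0]
    - [14, 1, -178, 2, 0, 0, 0]
    - [14, 1, -178, 2, 0, 0, 0]
  force: 40

```text
clock: 5.45
tcp_pos: [0.4226, -0.0156, 0.0339]
orientation: [1.203, 1.212, -1.196]
contact_force: [3.7, 2.4, 3.5]
grip_width: 0.014
```

```bash
python3 - <<'E'
from h import *
st(); f=grab_frame("top"); save(f,"t3.png",s=1.5)
E
```

```text
t 5.45 tcp [ 0.4226 -0.0156  0.0339] grasp [ 0.4225 -0.0156  0.0526] x [ 0.005  0.001 -1.   ] y [1.    0.013 0.005] F [3.7 2.4 3.5] w 0.014 q [ 0.24  0.37 -0.41  2.26  0.28  0.55 -0.37]
```

View pics/t3.png

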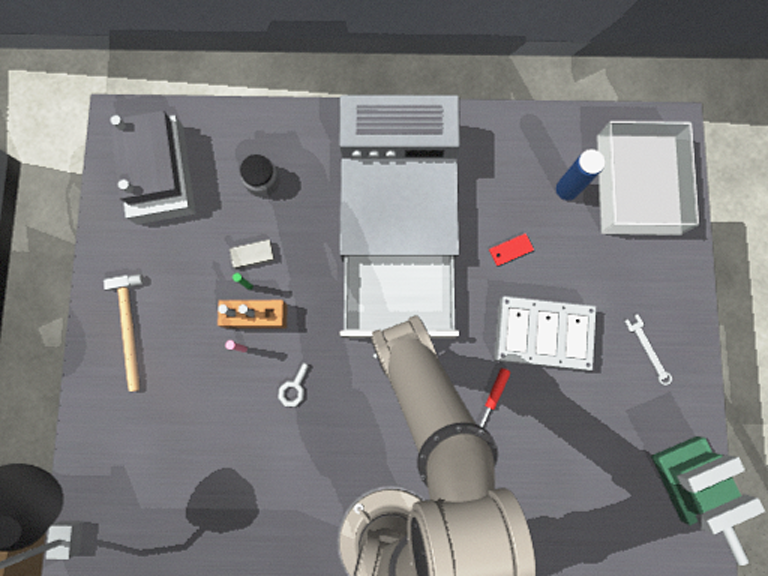

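The drawer is out, its front at (400,333). Next I'll lift off and go to the first dimple.

Emit:
apply_moves:
  commands:
    - [34, 0, 0, 0, 0, 0, 0]
    - [34, 0, 0, 0, 0, 0, 0]
    - [34, -50, 0, 0, 0, 0, 0]
    - [34, -100, 0, 0, 0, 0, 0]
    - [20, -120, 0, 0, 0, 0, 0]
    - [0, -130, 0, 0, 0, 0, 0]
    - [0, -130, 0, 0, 0, 0, 0]

```text
clock: 6.2
tcp_pos: [0.4202, -0.0166, 0.1632]
orientation: [1.201, 1.214, -1.201]
contact_force: [0.7, 0.2, -0.1]
grip_width: 0.0
```

```bash
python3 - <<'E'
from h import *
st()
f=grab_frame("top"); save(f,"t4.png",(215,150,325,235),7)
go((.5246,-.2984,.11),(.094,.9956,0),tip=True)
go((.5246,-.2984,.11),(-.9956,.094,0),tip=True)
E
```

```text
t 6.2 tcp [ 0.4202 -0.0166  0.1632] grasp [ 0.4202 -0.0166  0.1819] x [ 0.    -0.001 -1.   ] y [1.    0.011 0.   ] F [ 0.7  0.2 -0.1] w 0.0 q [ 0.35  0.15 -0.5   2.15  0.09  0.86 -0.19]
shift [ 52.1 101.9 283. ] turn [-1.465e+00 -1.000e-03  1.000e-03] | deg 83.9 tcp-> [ 0.5246 -0.2984  0.11  ]
shift [ 52.1 101.9 283. ] turn [0.106 0.    0.002] | deg 6.1 tcp-> [ 0.5246 -0.2984  0.11  ]
```

View pics/t4.png

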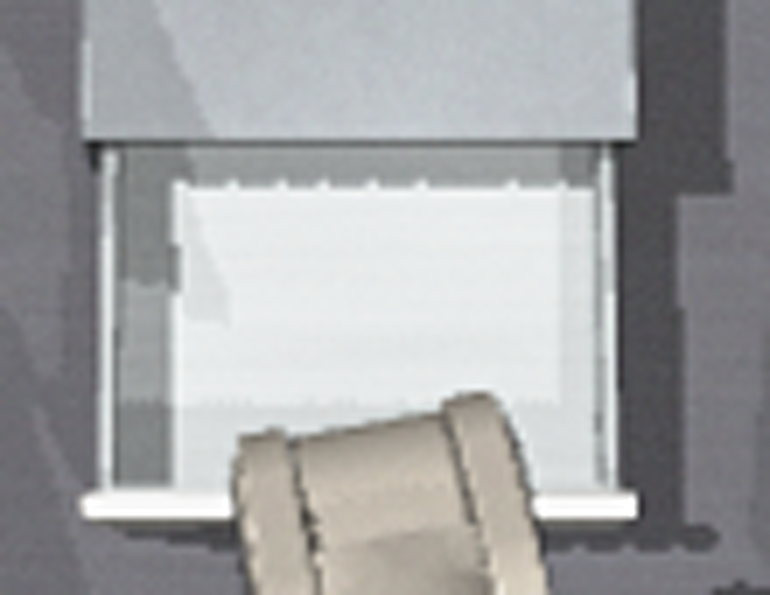

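Emit:
apply_moves:
  commands:
    - [0, 20, 40, 100, -0.4, 0, 0]
    - [0, 20, 40, 100, -0.4, 0, 0]
    - [0, 52, 102, 283, -1.465, 0, 0]
    - [0, 52, 102, 283, -1.465, 0, 0]
    - [0, 52, 102, 283, -1.465, 0, 0]
    - [0, 52, 102, 283, -1.465, 0, 0]
    - [0, 52, 102, 283, -1.465, 0, 0]
    - [0, 52, 102, 283, -1.465, 0, 0]
    - [0, 52, 102, 283, -1.465, 0, 0]
    - [0, 52, 102, 283, -1.465, 0, 0]
    - [0, 52, 102, 283, -1.465, 0, 0]
    - [0, 52, 102, 283, -1.465, 0, 0]
    - [0, 52, 102, 283, -1.465, 0, 0]

```text
clock: 7.55
tcp_pos: [0.5253, -0.2976, 0.11]
orientation: [0.076, 1.571, -0.075]
contact_force: [-0.4, -0.4, 0.0]
grip_width: -0.0
```

```bash
python3 - <<'E'
from h import *
st()
save(grab_frame("wrist"),"w5.png",s=1.2); f=grab_frame("top")
go((.5246,-.2984,.037),(.094,.9956,0),tip=True)
def P(uv,s,o,z): return onz(f,np.array(uv)/s+o-0.5*(1-1/s),z).round(4)
print("panel",[P(u,7,(215,150),.072) for u in [(82,520),(637,520),(82,490),(637,490)]])
E
```

```text
t 7.55 tcp [ 0.5253 -0.2976  0.11  ] grasp [ 0.5253 -0.2976  0.1287] x [-0.001  0.001 -1.   ] y [0.096 0.995 0.001] F [-0.4 -0.4  0. ] w -0.0 q [ 0.85  0.53 -0.58  1.79  0.36  0.93  1.59]
shift [73.6 -0.8 -0.9] turn [-0.001 -0.001 -0.   ] | deg 0.1 tcp-> [ 0.5246 -0.2984  0.037 ]
panel [array([0.4652, 0.1211, 0.072 ]), array([ 0.469, -0.155,  0.072]), array([0.4801, 0.1215, 0.072 ]), array([ 0.484 , -0.1551,  0.072 ])]
```

View pics/w5.png

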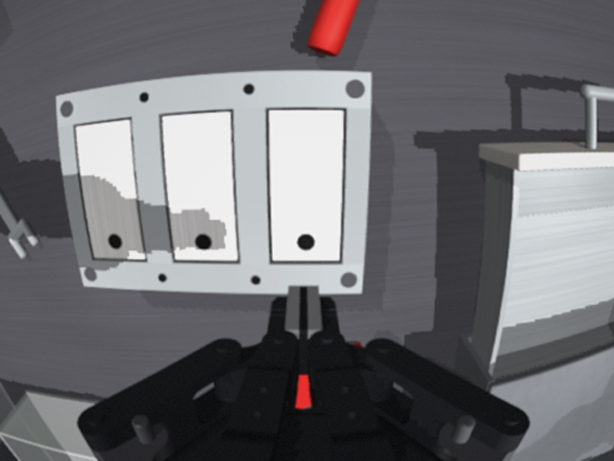

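Emit:
apply_moves:
  commands:
    - [0, 45, -1, -1, 0, 0, 0]
    - [0, 56, -1, -1, 0, 0, 0]
    - [0, 61, -1, -1, 0, 0, 0]
    - [0, 65, -1, -1, 0, 0, 0]
    - [0, 69, -1, -1, 0, 0, 0]
    - [0, 73, -1, -1, 0, 0, 0]
    - [0, 75, -1, -1, 0, 0, 0]
    - [0, 75, -1, -1, 0, 0, 0]

```text
clock: 8.45
tcp_pos: [0.5247, -0.2989, 0.0361]
orientation: [0.074, 1.569, -0.074]
contact_force: [-0.2, 0.4, 0.1]
grip_width: 0.0001
```

Emit:
apply_moves:
  commands:
    - [0, -40, 0, 0, 0, 0, 0]
    - [0, -75, 0, 0, 0, 0, 0]
    - [0, -75, 0, 0, 0, 0, 0]

```text
clock: 8.75
tcp_pos: [0.5283, -0.3, 0.1163]
orientation: [0.071, 1.561, -0.076]
contact_force: [0.1, 0.0, 0.8]
grip_width: 0.0
```

```bash
python3 - <<'E'
from h import *
st()
save(grab_frame("wrist"),"w6.png",s=1.2); save(grab_frame("scene"),"s6.png",(170,100,270,180),7)
E
```

```text
t 8.75 tcp [ 0.5283 -0.3     0.1163] grasp [ 0.5282 -0.2999  0.135 ] x [ 0.008 -0.004 -1.   ] y [ 0.094  0.996 -0.003] F [0.1 0.  0.8] w 0.0 q [ 0.85  0.53 -0.59  1.78  0.36  0.93  1.59]
```

View pics/w6.png

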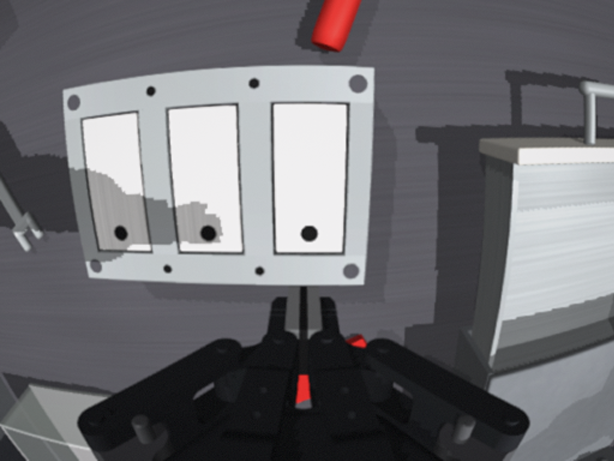

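View pics/s6.png

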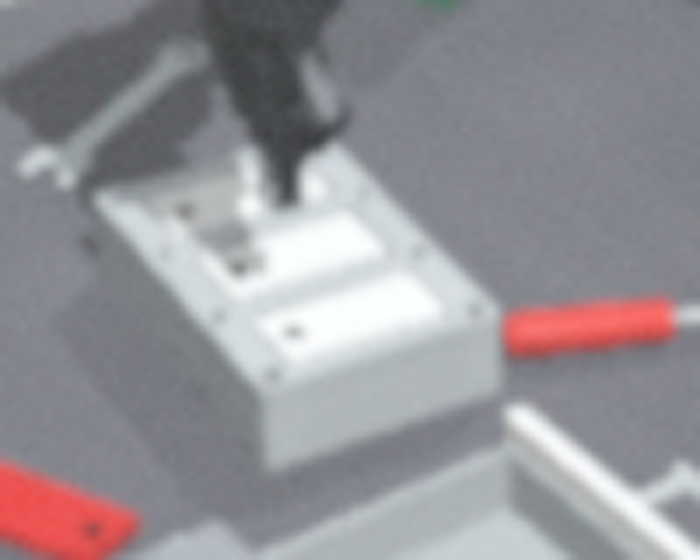

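```bash
python3 - <<'E'
from h import *
st(); go((.5246,-.2984,.041),(.094,.9956,0),tip=True); go((.5246,-.2984,.06),(.094,.9956,0),tip=True)
E
```

```text
t 8.85 tcp [ 0.5253 -0.2993  0.1122] grasp [ 0.5253 -0.2993  0.1309] x [ 0.002 -0.001 -1.   ] y [ 0.094  0.996 -0.001] F [-0.5  0.2 -0.3] w -0.0001 q [ 0.85  0.53 -0.59  1.79  0.36  0.93  1.59]
shift [71.2  0.9 -0.9] turn [0.    0.002 0.001] | deg 0.1 tcp-> [ 0.5246 -0.2984  0.041 ]
shift [52.2  0.9 -0.9] turn [0.    0.002 0.001] | deg 0.1 tcp-> [ 0.5246 -0.2984  0.06  ]
```

Emit:
apply_moves:
  commands:
    - [0, 40, 1, -1, 0, 0, 0]
    - [0, 55, 1, -1, 0, 0, 0]
    - [0, 60, 1, -1, 0, 0, 0]
    - [0, 65, 1, -1, 0, 0, 0]
    - [0, 71, 1, -1, 0, 0, 0]
    - [0, 71, 1, -1, 0, 0, 0]
    - [0, 71, 1, -1, 0, 0, 0]

```text
clock: 9.55
tcp_pos: [0.5242, -0.298, 0.0405]
orientation: [0.073, 1.569, -0.074]
contact_force: [0.4, -1.2, 0.3]
grip_width: -0.0001
```

```bash
python3 - <<'E'
from h import *
st()
save(grab_frame("wrist"),"w7.png",s=1.2); save(grab_frame("scene"),"s7.png",(170,100,270,180),7)
E
```

```text
t 9.55 tcp [ 0.5242 -0.298   0.0405] grasp [ 0.5242 -0.298   0.0592] x [ 0.001 -0.    -1.   ] y [ 0.094  0.996 -0.   ] F [ 0.4 -1.2  0.3] w -0.0001 q [ 0.82  0.62 -0.54  1.83  0.43  0.81  1.53]
```

View pics/w7.png

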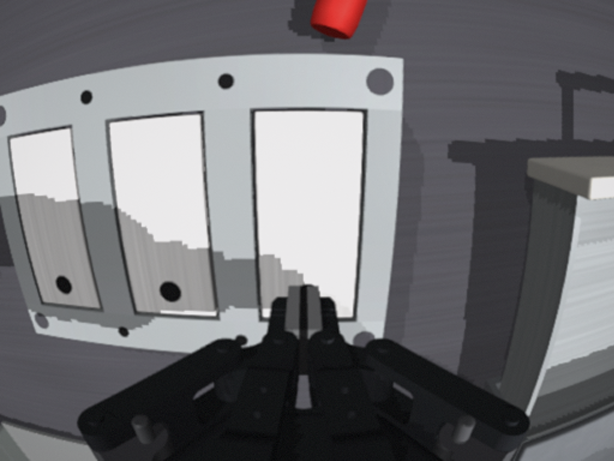

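View pics/s7.png

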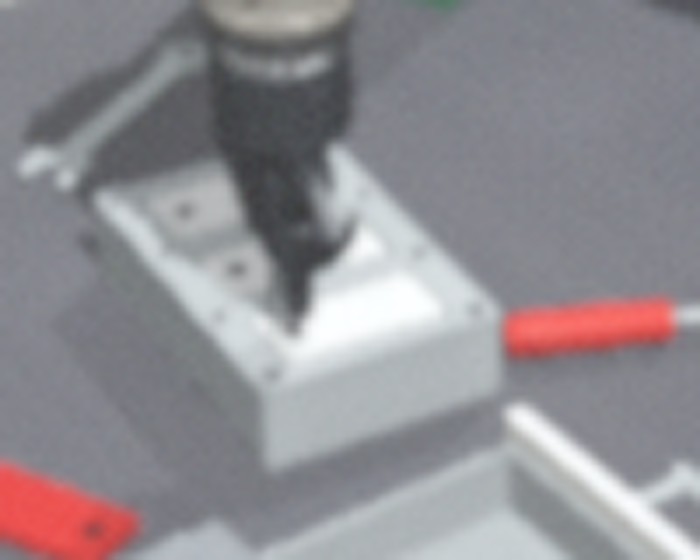

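```bash
cat >> h.py <<'E'
def wproj(f,P,p,q):
    T=np.array(f["T_tool_cam"]); t=q.inv().apply(np.array(P)-p); c=np.linalg.inv(T)@np.r_[t,1]
    c=c[:3]; th=np.arctan2(np.hypot(c[0],c[1]),c[2]); ph=np.arctan2(c[1],c[0]); K=np.array(f["mtx"])
    return np.array([K[0,2]+K[0,0]*th*np.cos(ph),K[1,2]+K[1,1]*th*np.sin(ph)])
def wray(f,uv,p,q):
    T=np.array(f["T_tool_cam"]);K=np.array(f["mtx"]); d=(np.array(uv)-K[:2,2])/K[0,0]; th=np.linalg.norm(d)
    v=np.r_[np.sin(th)*d/max(th,1e-9),np.cos(th)]
    return p+q.apply(T[:3,3]), q.apply(T[:3,:3]@v)
def wonz(f,uv,z,p,q):
    o,d=wray(f,uv,p,q); return o+(z-o[2])/d[2]*d
E
python3 - <<'E'
from h import *
p,q,o=pose(); f=grab_frame("wrist"); S=grab_frame("scene");T=grab_frame("top")
x=q.as_matrix()[:,0]
for n,P in [("tcp",p),("grasp",p-.0187*x),("b40",p-.04*x),("mouldTop other dimples",(.518,-.3684,.055)),("d3",(.5114,-.4377,.055)),("c",(.4158,-.2466,.055))]:
    print(n,"wrist*1.2",(wproj(f,P,p,q)*1.2).round(1),"scenecrop",((proj(S,P)-[170,100])*7).round(1),"top",proj(T,P).round(1))
E
```

```text
tcp wrist*1.2 [303.  277.1] scenecrop [288.8 349. ] top [344.3 209.8]
grasp wrist*1.2 [302.9 294.7] scenecrop [287.6 321.9] top [345.5 209.1]
b40 wrist*1.2 [302.9 319.2] scenecrop [286.2 290.6] top [346.8 208.4]
mouldTop other dimples wrist*1.2 [164.8 288.1] scenecrop [230.5 265.4] top [365.1 211.3]
d3 wrist*1.2 [ 60.1 281.5] scenecrop [177.5 206.3] top [384.7 213.4]
c wrist*1.2 [399.   48.2] scenecrop [499.  307.7] top [331.2 239.8]
```

Emit:
apply_moves:
  commands:
    - [0, 2, 0, 0, 0, 0, 0]
    - [0, 4, 0, 0, 0, 0, 0]
    - [0, 6, 0, 0, 0, 0, 0]
    - [0, 8, 0, 0, 0, 0, 0]
    - [0, 10, 0, 0, 0, 0, 0]
    - [0, 10, 0, 0, 0, 0, 0]

```text
clock: 10.4
tcp_pos: [0.524, -0.2978, 0.0299]
orientation: [0.074, 1.569, -0.074]
contact_force: [0.6, -0.2, 1.4]
grip_width: -0.0005
```

```bash
python3 - <<'E'
from h import *
st()
save(grab_frame("wrist"),"w8.png",s=1.2); save(grab_frame("scene"),"s8.png",(170,100,270,180),7)
E
```

```text
t 10.4 tcp [ 0.524  -0.2978  0.0299] grasp [ 0.524  -0.2978  0.0486] x [ 0.  0. -1.] y [0.094 0.996 0.   ] F [ 0.6 -0.2  1.4] w -0.0005 q [ 0.81  0.63 -0.53  1.84  0.44  0.79  1.52]
```

View pics/w8.png

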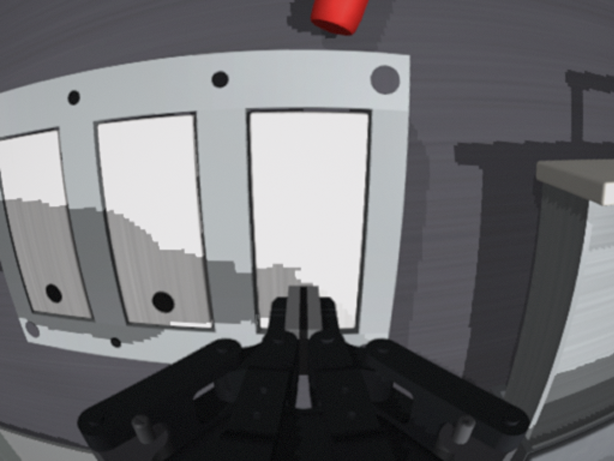

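View pics/s8.png

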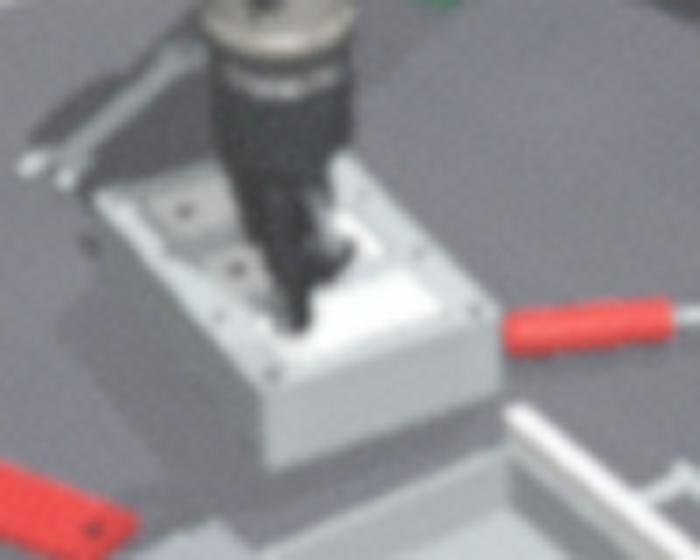

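```bash
python3 - <<'E'
from h import *
from scipy.optimize import least_squares
p,q,o=pose(); f=grab_frame("wrist")
a=np.radians(-5.45); c=np.array([.4806,-.3647])
def B(x,y,z=.055): return np.r_[c+np.array([np.cos(a)*x-np.sin(a)*y,np.sin(a)*x+np.cos(a)*y]),z]
obs=[((163,301),B(.036,0)),((54,293),B(.036,-.07)),((409,55),B(-.075,.11)),((248,111),B(-.052,.045)),((372,111),B(-.052,.095)),((95,121),B(-.052,-.025)),((194,113),B(-.052,.025)),((211,328),B(.052,.025)),((132,322),B(.052,-.025))]
F=lambda d:np.concatenate([wproj(f,P,p+d[:3],R.from_rotvec(d[3:])*q)*1.2-u for u,P in obs])
print(F(np.zeros(6)).reshape(-1,2).round(1))
for n in (3,6):
    s=least_squares(lambda d:F(np.r_[d,np.zeros(6-n)]),np.zeros(n)); print(s.x.round(4)); print(s.fun.reshape(-1,2).round(1).tolist())
E
```

```text
[[ -5.8  -5.2]
 [ -4.9  -5.3]
 [ -7.1  -8.9]
 [-10.4 -11.2]
 [ -7.3 -11.3]
 [ -7.9  -6.5]
 [ -4.6 -10.2]
 [ -1.4  -2. ]
 [-11.4  -2.3]]
[-0.004  -0.0023  0.0018]
[[1.6, 0.0], [1.9, -0.4], [-2.0, 1.3], [-2.9, -2.0], [-1.7, -1.7], [-0.6, 0.9], [3.1, -1.6], [5.5, 2.5], [-4.2, 2.2]]
[-0.0039 -0.0019  0.0021 -0.0054 -0.0214  0.0065]
[[1.1, -0.7], [1.9, -2.0], [0.2, 2.3], [-3.2, -1.4], [-0.7, -0.2], [-1.9, 0.6], [2.4, -1.2], [4.8, 1.7], [-4.5, 0.8]]
```

```bash
python3 - <<'E'
from h import *
p,q,o=pose(); f=grab_frame("wrist"); save(f,"w8c.png",(220,215,290,300),8)
for d in (0,.01,.0187,.025,.03):
    print(d,[(wproj(f,p+q.apply([-d,0,z]),p,q)*1.2).round(0).tolist() for z in (-.011,0,.011)])
E
```

```text
0 [[303.0, 258.0], [303.0, 277.0], [303.0, 295.0]]
0.01 [[303.0, 266.0], [303.0, 286.0], [303.0, 305.0]]
0.0187 [[303.0, 274.0], [303.0, 295.0], [303.0, 314.0]]
0.025 [[303.0, 280.0], [303.0, 301.0], [303.0, 321.0]]
0.03 [[303.0, 285.0], [303.0, 307.0], [303.0, 327.0]]
```

View pics/w8c.png

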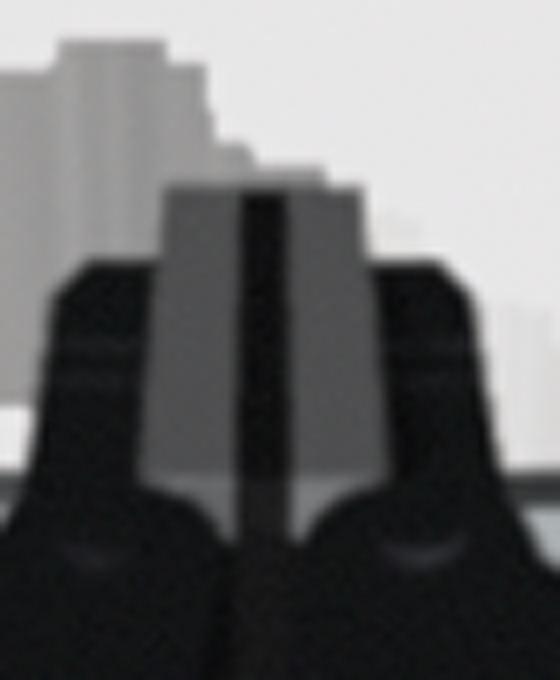

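Emit:
apply_moves:
  commands:
    - [0, 2, 0, 0, 0, 0, 0]
    - [0, 4, 0, 0, 0, 0, 0]
    - [0, 6, 0, 0, 0, 0, 0]
    - [0, 8, 0, 0, 0, 0, 0]
    - [0, 8, 0, 0, 0, 0, 0]

```text
clock: 11.1
tcp_pos: [0.5233, -0.2977, 0.0215]
orientation: [0.074, 1.571, -0.073]
contact_force: [1.9, -0.4, 1.3]
grip_width: 0.0002
```

```bash
python3 - <<'E'
from h import *
st()
save(grab_frame("wrist"),"w9.png",s=1.2)
E
```

```text
t 11.1 tcp [ 0.5233 -0.2977  0.0215] grasp [ 0.5233 -0.2977  0.0402] x [-0.001  0.    -1.   ] y [0.094 0.996 0.   ] F [ 1.9 -0.4  1.3] w 0.0002 q [ 0.81  0.65 -0.53  1.84  0.45  0.78  1.52]
```

View pics/w9.png

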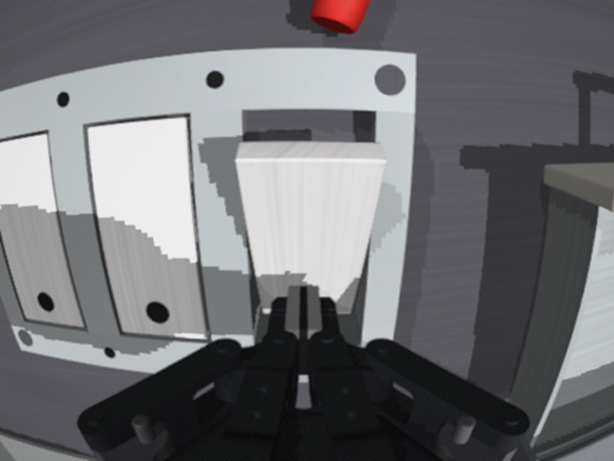

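The plate is tipping now. Contact comes about 22 mm behind the nominal TCP, so I'll allow for that offset. Pressing on.

Emit:
apply_moves:
  commands:
    - [0, 2, 0, 0, 0, 0, 0]
    - [0, 4, 0, 0, 0, 0, 0]
    - [0, 6, 0, 0, 0, 0, 0]
    - [0, 7, 0, 0, 0, 0, 0]
    - [0, 7, 0, 0, 0, 0, 0]
    - [0, -40, 0, 0, 0, 0, 0]
    - [0, -80, 0, 0, 0, 0, 0]
    - [0, -100, 0, 0, 0, 0, 0]
    - [0, -100, 0, 0, 0, 0, 0]

```text
clock: 12.05
tcp_pos: [0.5257, -0.2986, 0.1255]
orientation: [0.072, 1.565, -0.076]
contact_force: [-0.2, 0.2, -0.2]
grip_width: 0.0002
```

```bash
python3 - <<'E'
from h import *
st()
save(grab_frame("wrist"),"w10.png",s=1.2);save(grab_frame("scene"),"s10.png",(170,100,270,180),7)
go((.518,-.3684,.06),(.094,.9956,0),tip=True)
go((.518,-.3684,.015),(.094,.9956,0),tip=True)
E
```

```text
t 12.05 tcp [ 0.5257 -0.2986  0.1255] grasp [ 0.5256 -0.2986  0.1442] x [ 0.005 -0.003 -1.   ] y [ 0.094  0.996 -0.003] F [-0.2  0.2 -0.2] w 0.0002 q [ 0.86  0.51 -0.6   1.78  0.35  0.95  1.6 ]
shift [ 61.9 -70.6   1.3] turn [ 0. -0.  0.] | deg 0.0 tcp-> [ 0.518  -0.3684  0.06  ]
shift [106.9 -70.6   1.4] turn [ 0. -0.  0.] | deg 0.0 tcp-> [ 0.518  -0.3684  0.015 ]
```

View pics/w10.png

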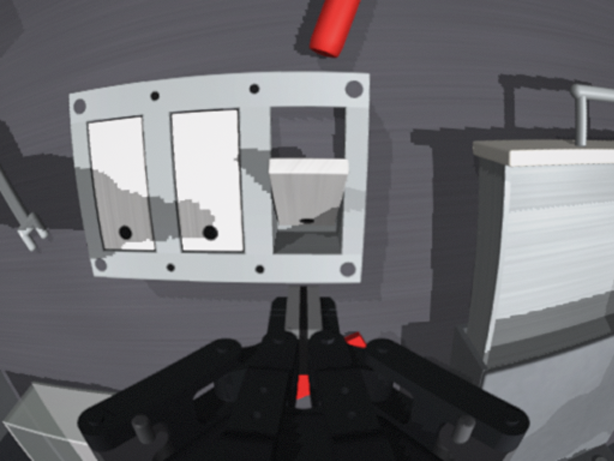

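View pics/s10.png

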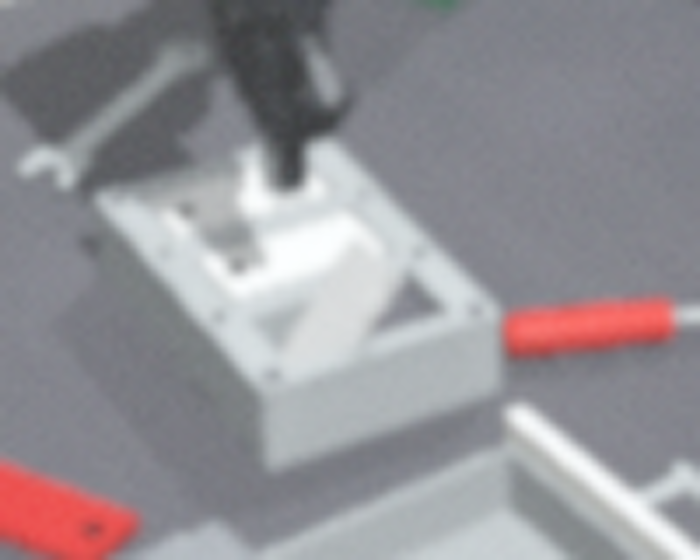

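```bash
cat >> h.py <<'E'
A=np.radians(-5.45); C=np.array([.4806,-.3647])
def B(x,y,z): return np.r_[C+np.array([np.cos(A)*x-np.sin(A)*y,np.sin(A)*x+np.cos(A)*y]),z]
BX=np.array([np.cos(A),np.sin(A),0]); BY=np.array([-np.sin(A),np.cos(A),0]); Z=np.array([0,0,1.])
def plategrasp(yb,th=35,back=0,d=.012,ext=.033):
    th=np.radians(th); pt=-np.sin(th)*BX-np.cos(th)*Z
    cx=-.0222+d*.707; cz=.0823-d*.707
    return B(cx,yb,cz)+(ext-back)*pt, BY, pt
E
python3 - <<'E'
from h import *
st()
t=plategrasp(.07,back=.06); go(t[0],t[1],t[2],tip=True)
t=plategrasp(.07); go(t[0],t[1],t[2],tip=True)
E
```

```text
t 12.15 tcp [ 0.5233 -0.298   0.1219] grasp [ 0.5233 -0.2979  0.1406] x [-0. -0. -1.] y [ 0.094  0.996 -0.   ] F [-0.8 -0.4  0.3] w -0.0003 q [ 0.86  0.52 -0.59  1.78  0.35  0.95  1.6 ]
shift [ 26.   -0.5 -34.4] turn [0.001 0.611 0.001] | deg 35.0 tcp-> [ 0.489  -0.2952  0.0959]
shift [ 75.1  -0.4 -68.8] turn [0.001 0.611 0.001] | deg 35.0 tcp-> [ 0.4548 -0.2919  0.0468]
```

Emit:
apply_moves:
  commands:
    - [62, 0, 0, -10, 0, 0.15, 0]
    - [62, 0, 0, -15, 0, 0.3, 0]
    - [62, 10, 0, -25, 0, 0.45, 0]
    - [62, 26, 0, -34, 0, 0.611, 0]
    - [62, 26, 0, -34, 0, 0.611, 0]
    - [62, 26, 0, -34, 0, 0.611, 0]
    - [62, 26, 0, -34, 0, 0.611, 0]

```text
clock: 12.85
tcp_pos: [0.4899, -0.2951, 0.097]
orientation: [0.102, 2.177, -0.055]
contact_force: [-0.6, -0.2, 0.7]
grip_width: 0.062
```

```bash
python3 - <<'E'
from h import *
st()
t=plategrasp(.07); go(t[0],t[1],t[2],tip=True)
save(grab_frame("wrist"),"w11.png",s=1.2);save(grab_frame("scene"),"s11.png",(170,80,270,180),6)
E
```

```text
t 12.85 tcp [ 0.4899 -0.2951  0.097 ] grasp [ 0.5006 -0.2961  0.1124] x [-0.569  0.053 -0.821] y [ 0.094  0.996 -0.001] F [-0.6 -0.2  0.7] w 0.062 q [ 0.63  0.83 -0.47  1.42  0.39  1.6   1.55]
shift [61.4 -0.1 -0.3] turn [0.    0.003 0.001] | deg 0.2 tcp-> [ 0.4548 -0.2919  0.0468]
```

View pics/w11.png

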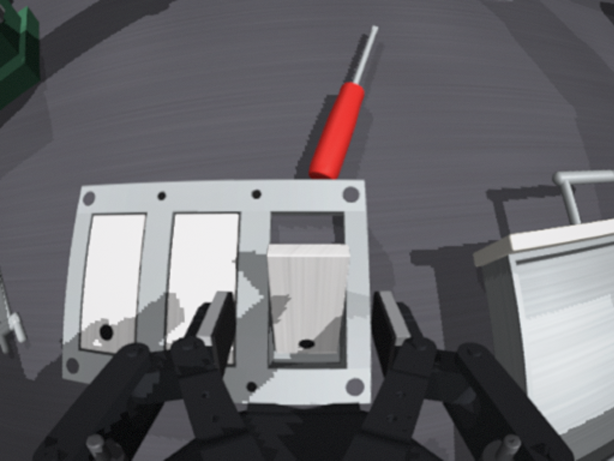

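View pics/s11.png

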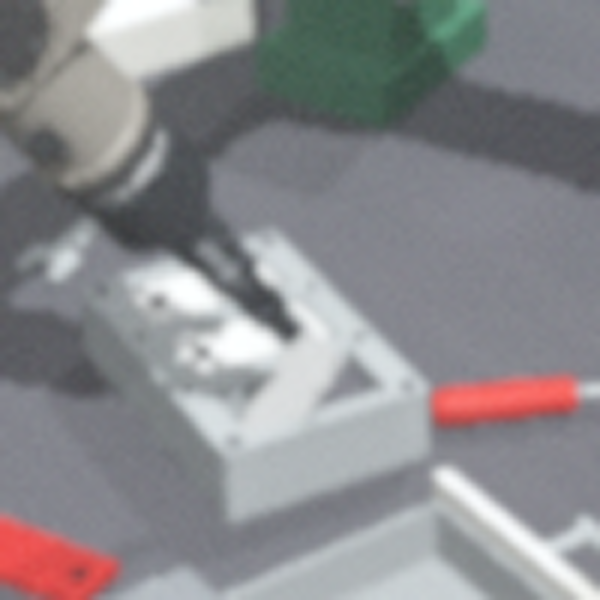

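The plate (columns 268–350) lies between the pads (232 and 375). I'll advance along the tool axis and close.

Emit:
apply_moves:
  commands:
    - [62, 30, 0, 0, 0, 0, 0]
    - [62, 45, 0, 0, 0, 0, 0]
    - [62, 52, 0, 0, 0, 0, 0]
    - [62, 59, 0, 0, 0, 0, 0]
    - [62, 59, 0, 0, 0, 0, 0]
    - [40, 59, 0, 0, 0, 0, 0]
    - [40, 59, 0, 0, 0, 0, 0]
    - [40, 59, 0, 0, 0, 0, 0]
    - [40, 59, 0, 0, 0, 0, 0]
    - [40, 59, 0, 0, 0, 0, 0]
  force: 80

```text
clock: 13.95
tcp_pos: [0.457, -0.2915, 0.0481]
orientation: [0.102, 2.178, -0.054]
contact_force: [1.9, 0.1, 3.3]
grip_width: 0.0443
```

```bash
python3 - <<'E'
from h import *
st(); save(grab_frame("wrist"),"w12.png",s=1.2);save(grab_frame("scene"),"s12.png",(170,80,270,180),6)
E
```

```text
t 13.95 tcp [ 0.457  -0.2915  0.0481] grasp [ 0.4677 -0.2925  0.0634] x [-0.57   0.053 -0.82 ] y [ 0.094  0.996 -0.   ] F [1.9 0.1 3.3] w 0.0443 q [ 0.65  0.84 -0.46  1.53  0.41  1.49  1.52]
```

View pics/w12.png

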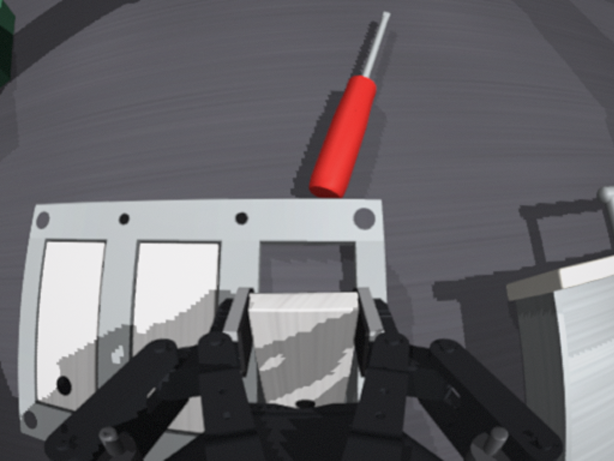

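View pics/s12.png

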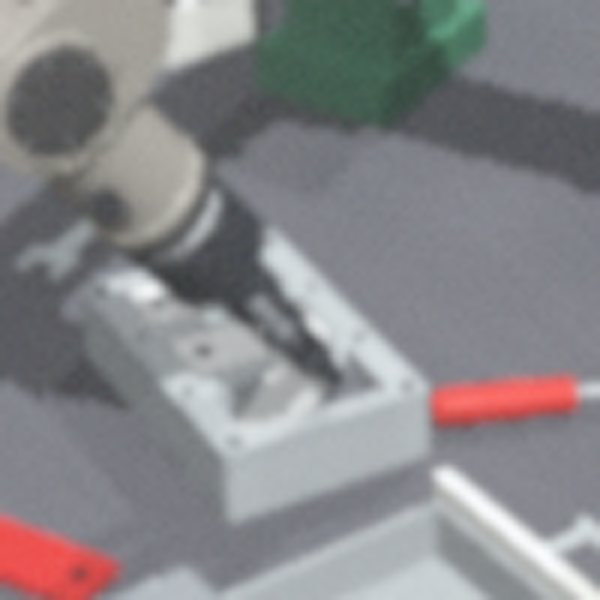

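Emit:
apply_moves:
  commands:
    - [40, -8, 0, -6, 0, 0, 0]
    - [40, -24, 0, -17, 0, 0, 0]
    - [40, -49, 0, -34, 0, 0, 0]
    - [40, -82, 0, -57, 0, 0, 0]
    - [40, -106, 0, -74, 0, 0, 0]
    - [40, -106, 0, -74, 0, 0, 0]

```text
clock: 14.65
tcp_pos: [0.4584, -0.2919, 0.1819]
orientation: [0.101, 2.173, -0.056]
contact_force: [0.8, 0.7, -4.1]
grip_width: 0.0445
```

```bash
python3 - <<'E'
from h import *
st(); save(grab_frame("wrist"),"w13.png",s=1.2);save(grab_frame("scene"),"s13.png",(170,60,270,160),6)
# drawer target
go((.53,-.10,.16),(.0,1,0),tip=True)
E
```

```text
t 14.65 tcp [ 0.4584 -0.2919  0.1819] grasp [ 0.4689 -0.2928  0.1972] x [-0.566  0.051 -0.823] y [ 0.094  0.996 -0.002] F [ 0.8  0.7 -4.1] w 0.0445 q [ 0.67  0.69 -0.49  1.46  0.36  1.68  1.58]
shift [-17.5 197.6  55.4] turn [-0.091 -0.61  -0.028] | deg 35.4 tcp-> [ 0.53 -0.1   0.16]
```

View pics/w13.png

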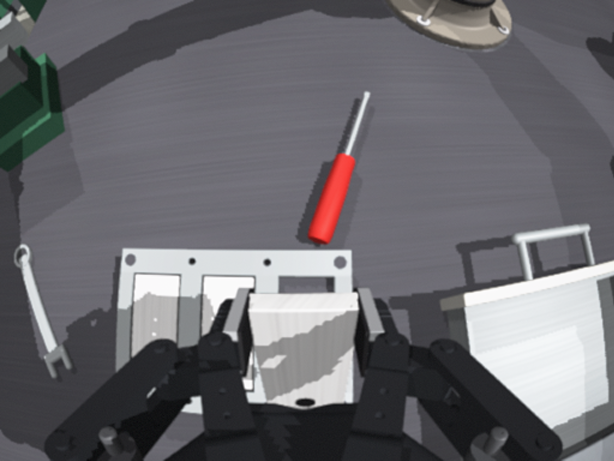

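View pics/s13.png

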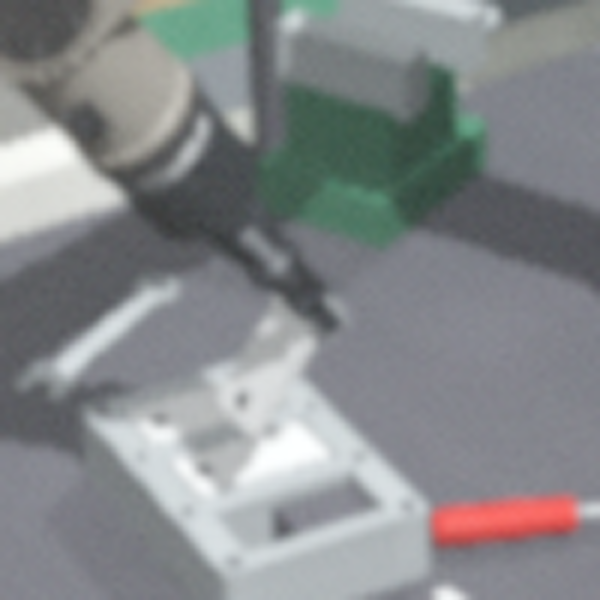

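```bash
cat >> h.py <<'E'
YW=np.radians(.8); D0=np.array([.584,-.0168])
def D(x,y,z): return np.r_[D0+np.array([np.cos(YW)*x-np.sin(YW)*y,np.sin(YW)*x+np.cos(YW)*y]),z]
DX=np.array([np.cos(YW),np.sin(YW),0]); DY=np.array([-np.sin(YW),np.cos(YW),0])
E
python3 - <<'E'
from h import *
go(D(-.035,-.065,.11),DY,tip=True)
E
```

```text
shift [ 13.  217.1  99. ] turn [-0.105 -0.609 -0.032] | deg 35.5 tcp-> [ 0.5499 -0.0823  0.11  ]
```

Emit:
apply_moves:
  commands:
    - [40, -10, 50, 30, -0.03, -0.15, 0]
    - [40, -10, 95, 40, -0.05, -0.3, 0]
    - [40, 0, 135, 60, -0.07, -0.45, -0.02]
    - [40, 8, 175, 80, -0.1, -0.6, -0.03]
    - [40, 13, 217, 99, -0.105, -0.609, -0.032]
    - [40, 13, 217, 99, -0.105, -0.609, -0.032]
    - [40, 13, 217, 99, -0.105, -0.609, -0.032]

```text
clock: 15.45
tcp_pos: [0.5481, -0.0811, 0.1078]
orientation: [-0.012, 1.577, 0.015]
contact_force: [-0.2, -0.2, -3.2]
grip_width: 0.0442
```

```bash
python3 - <<'E'
from h import *
st(); save(grab_frame("wrist"),"w14.png",s=1.2);save(grab_frame("scene"),"s14.png",(150,100,290,240),5)
go(D(-.035,-.065,.006),DY,tip=True)
E
```

```text
t 15.45 tcp [ 0.5481 -0.0811  0.1078] grasp [ 0.5482 -0.0811  0.1265] x [-0.006  0.002 -1.   ] y [-0.017  1.     0.002] F [-0.2 -0.2 -3.2] w 0.0442 q [ 0.55  0.48 -0.65  1.9   0.37  0.89  1.3 ]
shift [102.5   1.2   1.3] turn [-0.001 -0.004 -0.001] | deg 0.3 tcp-> [ 0.5499 -0.0823  0.006 ]
```

View pics/w14.png

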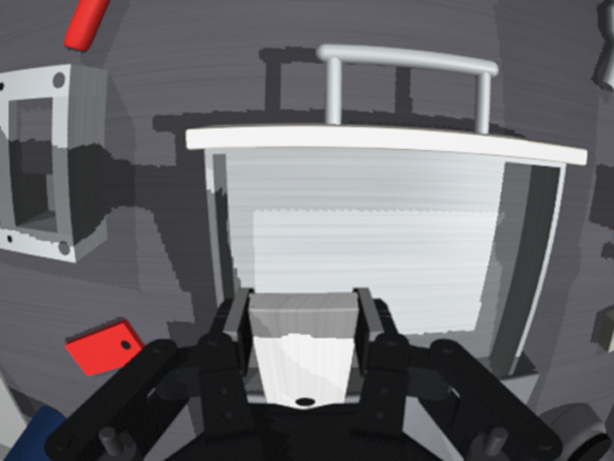

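View pics/s14.png

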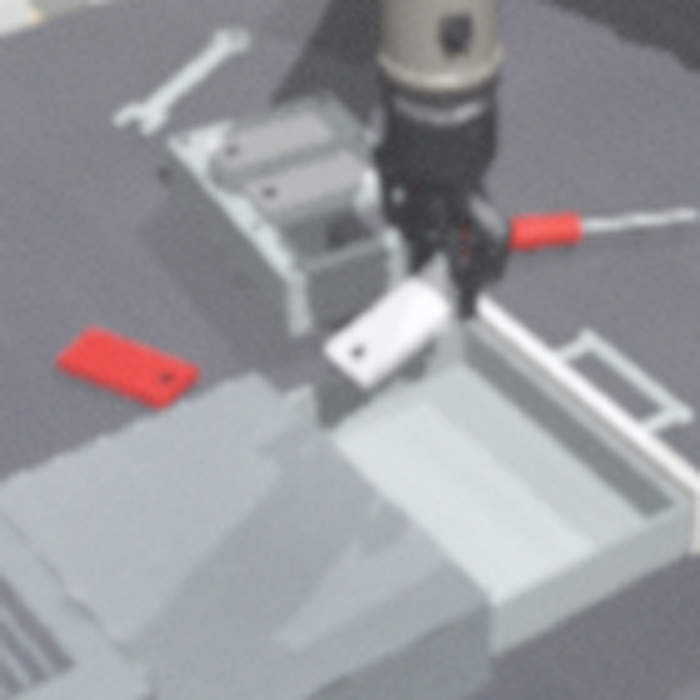

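The plate is held level, its front end short of the cover. Lowering it.

Emit:
apply_moves:
  commands:
    - [40, 45, 1, 0, 0, 0, 0]
    - [40, 75, 1, 0, 0, 0, 0]
    - [40, 88, 1, 0, 0, 0, 0]
    - [40, 94, 1, 0, 0, 0, 0]
    - [40, 98, 1, 0, 0, 0, 0]
    - [40, 98, 1, 0, 0, 0, 0]

```text
clock: 16.15
tcp_pos: [0.5507, -0.0815, 0.0122]
orientation: [-0.01, 1.571, 0.012]
contact_force: [-0.8, 1.1, -4.1]
grip_width: 0.044
```

```bash
python3 - <<'E'
from h import *
st(); save(grab_frame("wrist"),"w15.png",s=1.2);save(grab_frame("scene"),"s15.png",(150,100,290,240),5)
E
```

```text
t 16.15 tcp [ 0.5507 -0.0815  0.0122] grasp [ 0.5507 -0.0815  0.0309] x [-0.     0.001 -1.   ] y [-0.014  1.     0.001] F [-0.8  1.1 -4.1] w 0.044 q [ 0.48  0.61 -0.57  1.95  0.49  0.72  1.19]
```

View pics/s15.png

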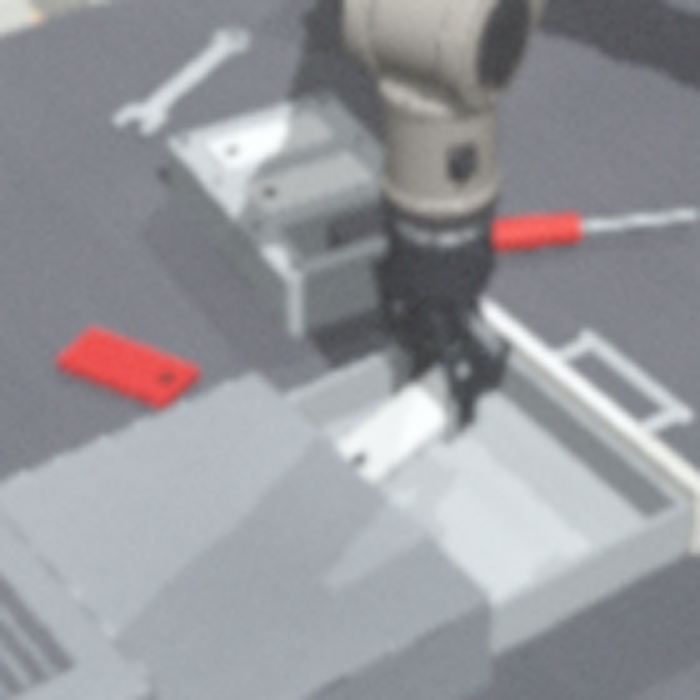

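View pics/w15.png

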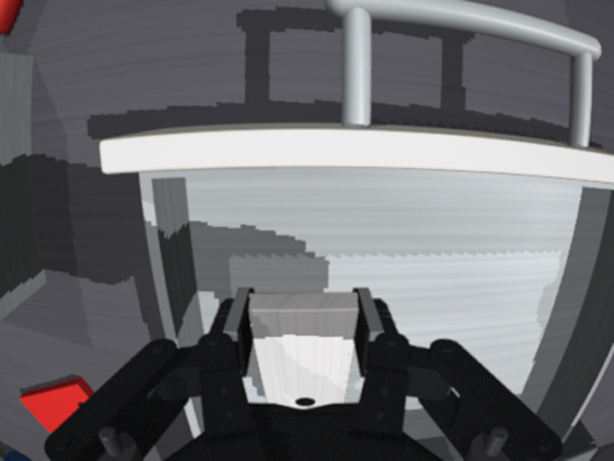

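Emit:
apply_moves:
  commands:
    - [40, 3, 1, 0, 0, 0, 0]
    - [40, 5, 1, 0, 0, 0, 0]
    - [40, 7, 1, 0, 0, 0, 0]
    - [40, 9, 1, 0, 0, 0, 0]
    - [40, 9, 1, 0, 0, 0, 0]

```text
clock: 16.75
tcp_pos: [0.5518, -0.0806, 0.0036]
orientation: [-0.01, 1.568, 0.011]
contact_force: [0.6, -1.8, 3.7]
grip_width: 0.0438
```

Emit:
apply_moves:
  commands:
    - [50, 0, 0, 0, 0, 0, 0]
    - [56, 0, 0, 0, 0, 0, 0]
    - [58, 0, 0, 0, 0, 0, 0]
    - [58, 0, 0, 0, 0, 0, 0]
    - [58, -20, 0, 0, 0, 0, 0]
    - [58, -60, 0, 0, 0, 0, 0]
    - [30, -110, 0, 0, 0, 0, 0]
    - [0, -130, 0, 0, 0, 0, 0]
    - [0, -130, 0, 0, 0, 0, 0]

```text
clock: 17.65
tcp_pos: [0.5525, -0.0802, 0.136]
orientation: [-0.011, 1.566, 0.011]
contact_force: [-0.2, -0.3, 0.3]
grip_width: 0.0146
```

```bash
python3 - <<'E'
from h import *
st(); save(grab_frame("wrist"),"w16.png",s=1.2); f=grab_frame("top"); save(f,"t16.png",(215,150,325,235),7)
go(B(.036,0,.06),BY,tip=True)
E
```

```text
t 17.65 tcp [ 0.5525 -0.0802  0.136 ] grasp [ 0.5524 -0.0802  0.1547] x [ 0.005  0.    -1.   ] y [-0.014  1.    -0.   ] F [-0.2 -0.3  0.3] w 0.0146 q [ 0.56  0.45 -0.68  1.87  0.34  0.93  1.31]
shift [  72.2 -287.1  -37.3] turn [ 0.109 -0.001 -0.001] | deg 6.3 tcp-> [ 0.5164 -0.3681  0.06  ]
```

View pics/w16.png

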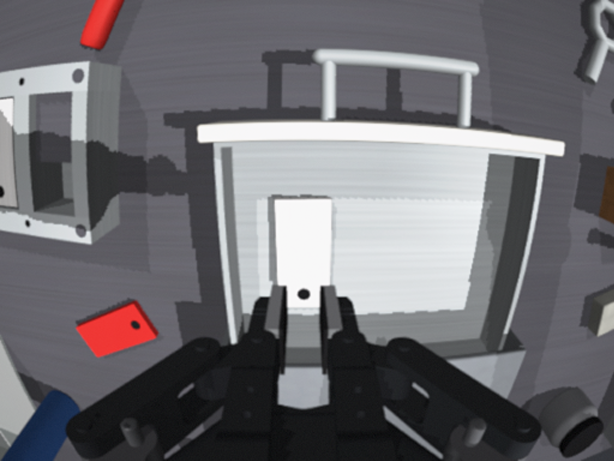

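The first plate lies flat in the drawer (300,250). Now the second one.

Emit:
apply_moves:
  commands:
    - [0, 10, -140, -18, 0.05, 0, 0]
    - [0, 10, -140, -18, 0.05, 0, 0]
    - [0, 40, -287, -37, 0.109, 0, 0]
    - [0, 40, -287, -37, 0.109, 0, 0]
    - [0, 40, -287, -37, 0.109, 0, 0]
    - [0, 60, -287, -37, 0.109, 0, 0]
    - [0, 72, -287, -37, 0.109, 0, 0]
    - [0, 72, -287, -37, 0.109, 0, 0]
    - [0, 72, -287, -37, 0.109, 0, 0]

```text
clock: 18.65
tcp_pos: [0.5171, -0.3654, 0.0592]
orientation: [0.075, 1.573, -0.07]
contact_force: [0.4, -0.3, 0.8]
grip_width: -0.0001
```

```bash
python3 - <<'E'
from h import *
st(); go(B(.036,0,.0145),BY,tip=True)
E
```

```text
t 18.65 tcp [ 0.5171 -0.3654  0.0592] grasp [ 0.5171 -0.3655  0.0779] x [-0.003  0.004 -1.   ] y [0.092 0.996 0.003] F [ 0.4 -0.3  0.8] w -0.0001 q [ 0.9   0.64 -0.53  1.74  0.4   0.88  1.67]
shift [44.7 -2.9 -0.2] turn [ 0.003 -0.003 -0.003] | deg 0.3 tcp-> [ 0.5164 -0.3681  0.0145]
```

Emit:
apply_moves:
  commands:
    - [0, 15, -2, 0, 0, 0, 0]
    - [0, 25, -2, 0, 0, 0, 0]
    - [0, 30, -2, 0, 0, 0, 0]
    - [0, 33, -2, 0, 0, 0, 0]
    - [0, 36, -2, 0, 0, 0, 0]
    - [0, 39, -2, 0, 0, 0, 0]
    - [0, 42, -2, 0, 0, 0, 0]
    - [0, 45, -2, 0, 0, 0, 0]
    - [0, 45, -2, 0, 0, 0, 0]
    - [0, 10, -2, 0, 0, 0, 0]
    - [0, -40, -2, 0, 0, 0, 0]
    - [0, -65, -2, 0, 0, 0, 0]
    - [30, -65, -2, 0, 0, 0, 0]
    - [62, -65, -2, 0, 0, 0, 0]
    - [62, -65, -2, 0, 0, 0, 0]

```text
clock: 20.15
tcp_pos: [0.5155, -0.3696, 0.1237]
orientation: [0.076, 1.574, -0.073]
contact_force: [0.1, -0.3, 1.4]
grip_width: 0.0433
```

```bash
python3 - <<'E'
from h import *
st(); t=plategrasp(0,back=.06); go(t[0],t[1],t[2],tip=True)
save(grab_frame("wrist"),"w17.png",s=1.2)
E
```

```text
t 20.15 tcp [ 0.5155 -0.3696  0.1237] grasp [ 0.5156 -0.3697  0.1424] x [-0.004  0.002 -1.   ] y [0.095 0.995 0.002] F [ 0.1 -0.3  1.4] w 0.0433 q [ 0.93  0.56 -0.57  1.7   0.35  0.99  1.72]
shift [ 27.9   1.5 -33.3] turn [ 0.001  0.607 -0.002] | deg 34.8 tcp-> [ 0.4824 -0.3649  0.0959]
```

View pics/w17.png

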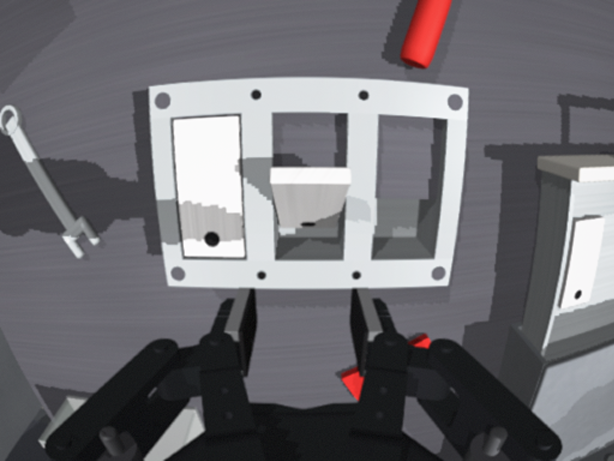

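Plate 2 is tipped up (310,195). Now the tilted approach.

Emit:
apply_moves:
  commands:
    - [62, 0, 0, -10, 0, 0.15, 0]
    - [62, 5, 1, -15, 0, 0.3, 0]
    - [62, 12, 1, -25, 0, 0.45, 0]
    - [62, 28, 1, -33, 0, 0.607, 0]
    - [62, 28, 1, -33, 0, 0.607, 0]
    - [62, 28, 1, -33, 0, 0.607, 0]
    - [62, 28, 1, -33, 0, 0.607, 0]

```text
clock: 20.9
tcp_pos: [0.4842, -0.3665, 0.0987]
orientation: [0.104, 2.174, -0.055]
contact_force: [0.0, 0.5, -0.0]
grip_width: 0.0624
```

```bash
python3 - <<'E'
from h import *
st(); t=plategrasp(0); go(t[0],t[1],t[2],tip=True)
save(grab_frame("wrist"),"w18.png",s=1.2)
E
```

```text
t 20.9 tcp [ 0.4842 -0.3665  0.0987] grasp [ 0.4948 -0.3675  0.1141] x [-0.566  0.054 -0.823] y [ 0.096  0.995 -0.   ] F [ 0.   0.5 -0. ] w 0.0624 q [ 0.68  0.85 -0.42  1.34  0.43  1.63  1.65]
shift [63.4  1.4 -0.4] turn [-0.001  0.006 -0.   ] | deg 0.3 tcp-> [ 0.4481 -0.3616  0.0468]
```

View pics/w18.png

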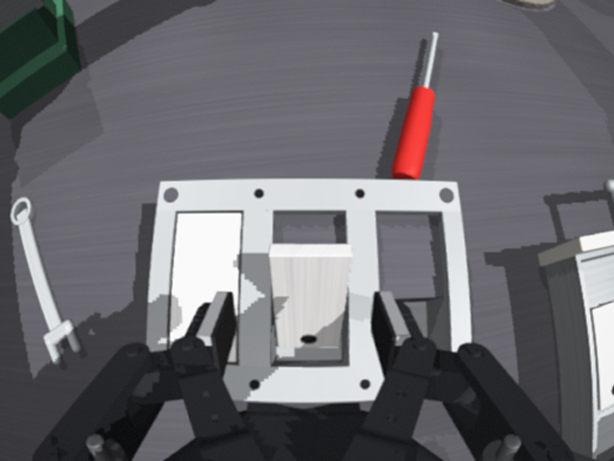

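Emit:
apply_moves:
  commands:
    - [62, 30, 3, 0, 0, 0, 0]
    - [62, 45, 3, 0, 0, 0, 0]
    - [62, 54, 3, 0, 0, 0, 0]
    - [62, 61, 3, 0, 0, 0, 0]
    - [62, 61, 3, 0, 0, 0, 0]
    - [40, 61, 3, 0, 0, 0, 0]
    - [40, 61, 3, 0, 0, 0, 0]
    - [40, 61, 3, 0, 0, 0, 0]
    - [40, 61, 3, 0, 0, 0, 0]
    - [40, 61, 3, 0, 0, 0, 0]
    - [40, 53, 3, -6, 0, 0, 0]
    - [40, 37, 3, -17, 0, 0, 0]
    - [40, 12, 3, -34, 0, 0, 0]
    - [40, -21, 3, -57, 0, 0, 0]
    - [40, -45, 3, -74, 0, 0, 0]
    - [40, -45, 3, -74, 0, 0, 0]
  force: 80

```text
clock: 22.55
tcp_pos: [0.4517, -0.3601, 0.1818]
orientation: [0.102, 2.17, -0.057]
contact_force: [1.5, -0.5, -3.5]
grip_width: 0.0439
```

```bash
python3 - <<'E'
from h import *
st(); go(D(-.035,-.012,.11),DY,tip=True)
save(grab_frame("wrist"),"w19.png",s=1.2)
E
```

```text
t 22.55 tcp [ 0.4517 -0.3601  0.1818] grasp [ 0.4622 -0.3611  0.1972] x [-0.563  0.052 -0.825] y [ 0.095  0.995 -0.002] F [ 1.5 -0.5 -3.5] w 0.0439 q [ 0.72  0.72 -0.44  1.39  0.4   1.7   1.68]
shift [ 21.5 338.7  94.3] turn [-0.106 -0.601 -0.031] | deg 35.0 tcp-> [ 0.5492 -0.0293  0.11  ]
```

View pics/w19.png

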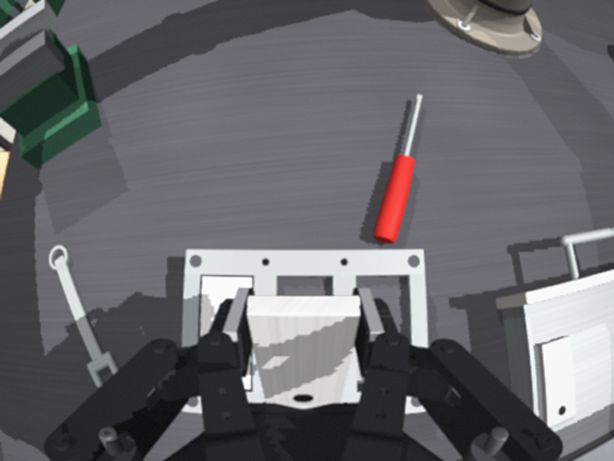

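Emit:
apply_moves:
  commands:
    - [40, -10, 50, 20, -0.03, -0.15, 0]
    - [40, -10, 100, 35, -0.05, -0.3, 0]
    - [40, 0, 150, 50, -0.07, -0.45, -0.02]
    - [40, 8, 200, 65, -0.1, -0.6, -0.03]
    - [40, 14, 250, 80, -0.106, -0.601, -0.031]
    - [40, 21, 300, 90, -0.106, -0.601, -0.031]
    - [40, 21, 340, 94, -0.106, -0.601, -0.031]
    - [40, 21, 340, 94, -0.106, -0.601, -0.031]
    - [40, 21, 340, 94, -0.106, -0.601, -0.031]

```text
clock: 23.5
tcp_pos: [0.545, -0.0246, 0.1046]
orientation: [-0.012, 1.581, 0.018]
contact_force: [-0.8, 0.0, -3.0]
grip_width: 0.0442
```

```bash
python3 - <<'E'
from h import *
st(); go(D(-.035,-.011,.0036),DY,tip=True)
save(grab_frame("wrist"),"w20.png",s=1.2)
E
```

```text
t 23.5 tcp [ 0.545  -0.0246  0.1046] grasp [ 0.5452 -0.0246  0.1233] x [-0.01   0.004 -1.   ] y [-0.019  1.     0.004] F [-0.8  0.  -3. ] w 0.0442 q [ 0.45  0.48 -0.66  1.92  0.37  0.88  1.2 ]
shift [100.9  -4.3   5.1] turn [ 0.005 -0.01  -0.004] | deg 0.7 tcp-> [ 0.5492 -0.0283  0.0036]
```

View pics/w20.png

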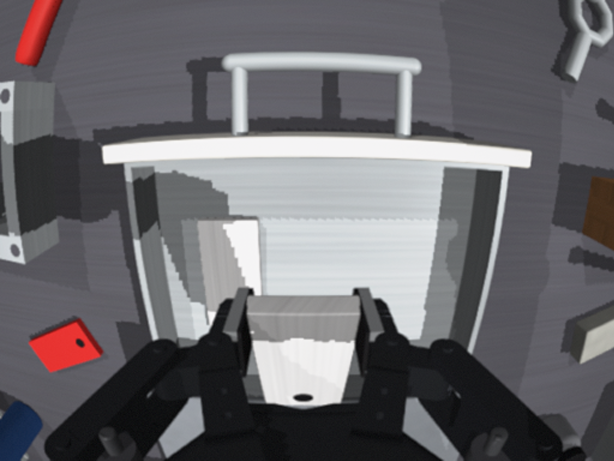

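Emit:
apply_moves:
  commands:
    - [40, 45, -2, 3, 0, 0, 0]
    - [40, 75, -2, 3, 0, 0, 0]
    - [40, 88, -2, 3, 0, 0, 0]
    - [40, 93, -2, 3, 0, 0, 0]
    - [40, 97, -2, 3, 0, 0, 0]
    - [40, 100, -2, 3, 0, 0, 0]
    - [40, 103, -2, 3, 0, 0, 0]
    - [40, 103, -2, 3, 0, 0, 0]

```text
clock: 24.35
tcp_pos: [0.5523, -0.0307, 0.0055]
orientation: [-0.008, 1.571, 0.01]
contact_force: [-0.6, -5.3, 6.8]
grip_width: 0.0444
```

Emit:
apply_moves:
  commands:
    - [50, 0, 0, 0, 0, 0, 0]
    - [56, 0, 0, 0, 0, 0, 0]
    - [58, 0, 0, 0, 0, 0, 0]
    - [58, 0, 0, 0, 0, 0, 0]
    - [58, -20, 0, 0, 0, 0, 0]
    - [58, -60, 0, 0, 0, 0, 0]
    - [30, -110, 0, 0, 0, 0, 0]
    - [0, -130, 0, 0, 0, 0, 0]
    - [0, -130, 0, 0, 0, 0, 0]

```text
clock: 25.25
tcp_pos: [0.5523, -0.0286, 0.1364]
orientation: [-0.009, 1.571, 0.014]
contact_force: [-0.6, 0.8, -0.7]
grip_width: 0.0145
```

```bash
python3 - <<'E'
from h import *
st(); save(grab_frame("wrist"),"w21.png",s=1.2)
go(B(.036,-.07,.06),BY,tip=True)
E
```

```text
t 25.25 tcp [ 0.5523 -0.0286  0.1364] grasp [ 0.5523 -0.0287  0.1551] x [-0.     0.003 -1.   ] y [-0.014  1.     0.003] F [-0.6  0.8 -0.7] w 0.0145 q [ 0.48  0.44 -0.68  1.88  0.34  0.93  1.23]
shift [  73.1 -408.4  -46.5] turn [ 0.109 -0.004 -0.003] | deg 6.3 tcp-> [ 0.5098 -0.4378  0.06  ]
```

View pics/w21.png

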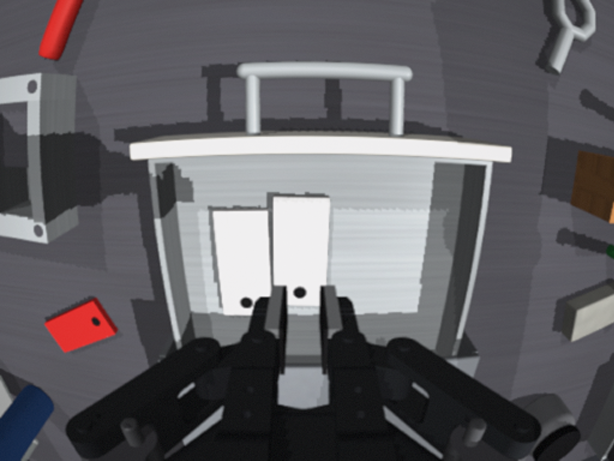

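Two plates lie flat, at (240,255) and (300,245). Now plate 3.

Emit:
apply_moves:
  commands:
    - [0, 10, -150, -18, 0.05, 0, 0]
    - [0, 10, -150, -18, 0.05, 0, 0]
    - [0, 10, -150, -18, 0.05, 0, 0]
    - [0, 40, -408, -46, 0.109, 0, 0]
    - [0, 40, -408, -46, 0.109, 0, 0]
    - [0, 40, -408, -46, 0.109, 0, 0]
    - [0, 40, -408, -46, 0.109, 0, 0]
    - [0, 40, -408, -46, 0.109, 0, 0]
    - [0, 40, -408, -46, 0.109, 0, 0]
    - [0, 73, -408, -46, 0.109, 0, 0]
    - [0, 73, -408, -46, 0.109, 0, 0]
    - [0, 73, -408, -46, 0.109, 0, 0]

```text
clock: 26.5
tcp_pos: [0.5083, -0.4356, 0.0572]
orientation: [0.078, 1.579, -0.069]
contact_force: [0.2, -0.1, -0.1]
grip_width: -0.0003
```

```bash
python3 - <<'E'
from h import *
st(); go(B(.036,-.07,.0145),BY,tip=True)
E
```

```text
t 26.5 tcp [ 0.5083 -0.4356  0.0572] grasp [ 0.5085 -0.4357  0.0759] x [-0.009  0.006 -1.   ] y [0.093 0.996 0.005] F [ 0.2 -0.1 -0.1] w -0.0003 q [ 0.96  0.69 -0.51  1.65  0.39  0.93  1.79]
shift [42.7 -2.3  2.1] turn [ 0.002 -0.01  -0.005] | deg 0.7 tcp-> [ 0.5098 -0.4378  0.0145]
```

Emit:
apply_moves:
  commands:
    - [0, 15, -1, 1, 0, 0, 0]
    - [0, 25, -1, 1, 0, 0, 0]
    - [0, 30, -1, 1, 0, 0, 0]
    - [0, 33, -1, 1, 0, 0, 0]
    - [0, 36, -1, 1, 0, 0, 0]
    - [0, 39, -1, 1, 0, 0, 0]
    - [0, 42, -1, 1, 0, 0, 0]
    - [0, 45, -1, 1, 0, 0, 0]
    - [0, 45, -1, 1, 0, 0, 0]
    - [0, 10, -1, 1, 0, 0, 0]
    - [0, -40, -1, 1, 0, 0, 0]
    - [0, -65, -1, 1, 0, 0, 0]
    - [30, -65, -1, 1, 0, 0, 0]
    - [62, -65, -1, 1, 0, 0, 0]
    - [62, -65, -1, 1, 0, 0, 0]

```text
clock: 28.0
tcp_pos: [0.509, -0.4384, 0.1221]
orientation: [0.078, 1.579, -0.071]
contact_force: [-0.6, -0.4, -0.3]
grip_width: 0.0431
```

```bash
python3 - <<'E'
from h import *
st(); t=plategrasp(-.07,back=.06); go(t[0],t[1],t[2],tip=True)
save(grab_frame("wrist"),"w22.png",s=1.2)
E
```

```text
t 28.0 tcp [ 0.509  -0.4384  0.1221] grasp [ 0.5091 -0.4385  0.1408] x [-0.009  0.005 -1.   ] y [0.095 0.995 0.004] F [-0.6 -0.4 -0.3] w 0.0431 q [ 0.98  0.62 -0.53  1.6   0.35  1.03  1.82]
shift [ 26.5   0.5 -33.2] turn [ 0.001  0.601 -0.004] | deg 34.4 tcp-> [ 0.4757 -0.4346  0.0959]
```

View pics/w22.png

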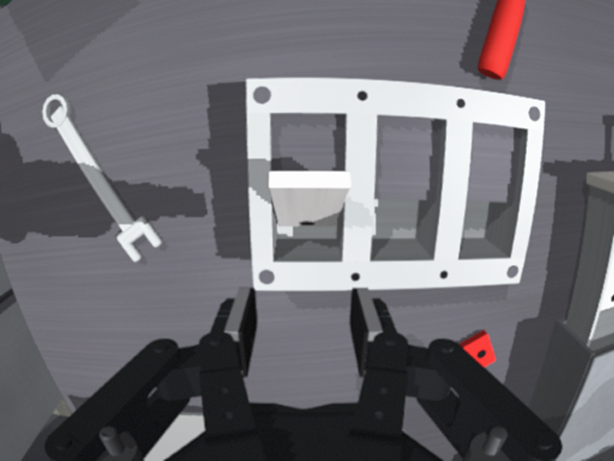

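Emit:
apply_moves:
  commands:
    - [62, 0, 0, -10, 0, 0.15, 0]
    - [62, 5, 1, -15, 0, 0.3, 0]
    - [62, 12, 1, -25, 0, 0.45, 0]
    - [62, 27, 2, -33, 0, 0.605, 0]
    - [62, 27, 2, -33, 0, 0.605, 0]
    - [62, 27, 2, -33, 0, 0.605, 0]
    - [62, 27, 2, -33, 0, 0.605, 0]

```text
clock: 28.75
tcp_pos: [0.4774, -0.4347, 0.0985]
orientation: [0.105, 2.177, -0.054]
contact_force: [-1.0, -1.2, 1.2]
grip_width: 0.0617
```

```bash
python3 - <<'E'
from h import *
st(); t=plategrasp(-.07); go(t[0],t[1],t[2],tip=True)
save(grab_frame("wrist"),"w23.png",s=1.2)
E
```

```text
t 28.75 tcp [ 0.4774 -0.4347  0.0985] grasp [ 0.488  -0.4358  0.1138] x [-0.569  0.056 -0.821] y [0.096 0.995 0.001] F [-1.  -1.2  1.2] w 0.0617 q [ 0.72  0.9  -0.38  1.24  0.46  1.66  1.76]
shift [63.  -0.1 -0. ] turn [-0.     0.002 -0.001] | deg 0.2 tcp-> [ 0.4415 -0.4313  0.0468]
```

View pics/w23.png

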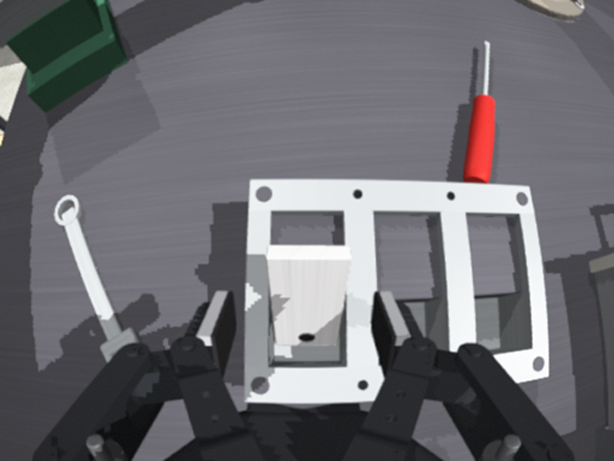

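Emit:
apply_moves:
  commands:
    - [62, 30, 2, 0, 0, 0, 0]
    - [62, 45, 2, 0, 0, 0, 0]
    - [62, 54, 2, 0, 0, 0, 0]
    - [62, 61, 2, 0, 0, 0, 0]
    - [62, 61, 2, 0, 0, 0, 0]
    - [40, 61, 2, 0, 0, 0, 0]
    - [40, 61, 2, 0, 0, 0, 0]
    - [40, 61, 2, 0, 0, 0, 0]
    - [40, 61, 2, 0, 0, 0, 0]
    - [40, 61, 2, 0, 0, 0, 0]
    - [40, 53, 2, -6, 0, 0, 0]
    - [40, 37, 2, -17, 0, 0, 0]
    - [40, 12, 2, -34, 0, 0, 0]
    - [40, -21, 2, -57, 0, 0, 0]
    - [40, -45, 2, -74, 0, 0, 0]
    - [40, -45, 2, -74, 0, 0, 0]
  force: 80

```text
clock: 30.4
tcp_pos: [0.4451, -0.4298, 0.182]
orientation: [0.103, 2.173, -0.056]
contact_force: [0.9, -0.1, -4.1]
grip_width: 0.0442
```

```bash
python3 - <<'E'
from h import *
st(); go(D(-.035,.042,.11),DY,tip=True)
save(grab_frame("wrist"),"w24.png",s=1.2)
E
```

```text
t 30.4 tcp [ 0.4451 -0.4298  0.182 ] grasp [ 0.4557 -0.4308  0.1974] x [-0.566  0.053 -0.823] y [ 0.096  0.995 -0.002] F [ 0.9 -0.1 -4.1] w 0.0442 q [ 0.75  0.77 -0.39  1.3   0.44  1.73  1.79]
shift [ 24.9 462.4  89.3] turn [-0.107 -0.604 -0.032] | deg 35.2 tcp-> [0.5484 0.0247 0.11  ]
```

View pics/w24.png

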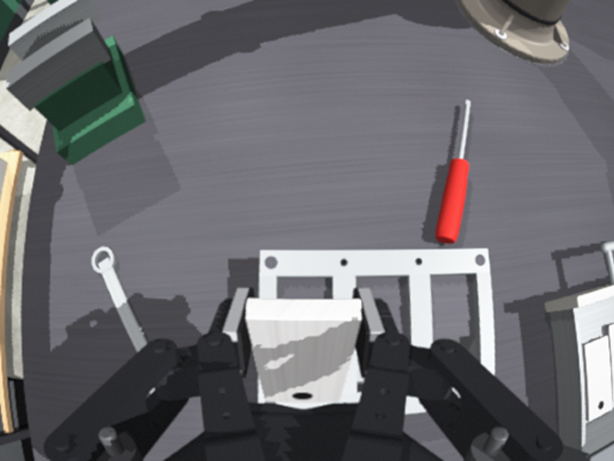

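Emit:
apply_moves:
  commands:
    - [40, -10, 50, 15, -0.03, -0.15, 0]
    - [40, -10, 100, 30, -0.05, -0.3, 0]
    - [40, 0, 150, 40, -0.07, -0.45, -0.02]
    - [40, 8, 200, 50, -0.1, -0.6, -0.03]
    - [40, 14, 250, 60, -0.107, -0.604, -0.032]
    - [40, 20, 300, 65, -0.107, -0.604, -0.032]
    - [40, 20, 350, 75, -0.107, -0.604, -0.032]
    - [40, 20, 400, 85, -0.107, -0.604, -0.032]
    - [40, 20, 445, 89, -0.107, -0.604, -0.032]
    - [40, 23, 462, 89, -0.107, -0.604, -0.032]
    - [40, 23, 462, 89, -0.107, -0.604, -0.032]
    - [40, 23, 462, 89, -0.107, -0.604, -0.032]

```text
clock: 31.65
tcp_pos: [0.5446, 0.0258, 0.1062]
orientation: [-0.01, 1.581, 0.016]
contact_force: [0.1, -0.2, -3.8]
grip_width: 0.0442
```

```bash
python3 - <<'E'
from h import *
st(); go(D(-.035,.042,.0036),DY,tip=True)
save(grab_frame("wrist"),"w25.png",s=1.2)
E
```

```text
t 31.65 tcp [0.5446 0.0258 0.1062] grasp [0.5448 0.0257 0.1249] x [-0.011  0.004 -1.   ] y [-0.017  1.     0.004] F [ 0.1 -0.2 -3.8] w 0.0442 q [ 0.36  0.47 -0.66  1.92  0.36  0.88  1.11]
shift [102.6  -1.6   4.8] turn [ 0.003 -0.011 -0.004] | deg 0.7 tcp-> [0.5484 0.0247 0.0036]
```

View pics/w25.png

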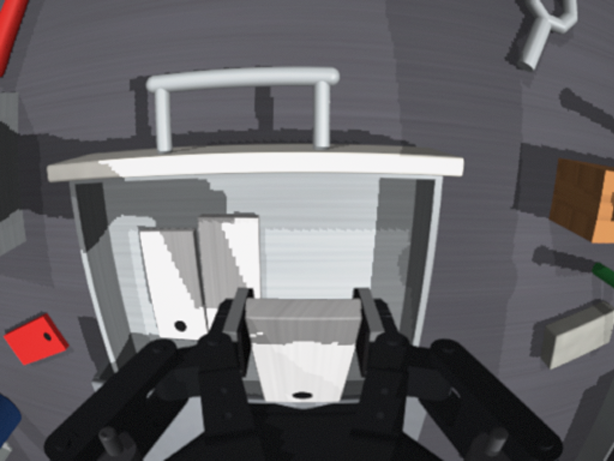

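Emit:
apply_moves:
  commands:
    - [40, 45, 1, 2, 0, 0, 0]
    - [40, 75, 1, 2, 0, 0, 0]
    - [40, 88, 1, 2, 0, 0, 0]
    - [40, 93, 1, 2, 0, 0, 0]
    - [40, 97, 1, 2, 0, 0, 0]
    - [40, 101, 1, 2, 0, 0, 0]
    - [40, 104, 1, 2, 0, 0, 0]
    - [40, 104, 1, 2, 0, 0, 0]

```text
clock: 32.5
tcp_pos: [0.5511, 0.0259, 0.0062]
orientation: [-0.007, 1.571, 0.012]
contact_force: [-0.2, -4.3, 5.7]
grip_width: 0.0443
```

Emit:
apply_moves:
  commands:
    - [50, 0, 0, 0, 0, 0, 0]
    - [56, 0, 0, 0, 0, 0, 0]
    - [58, 0, 0, 0, 0, 0, 0]
    - [58, 0, 0, 0, 0, 0, 0]
    - [58, -20, 0, 0, 0, 0, 0]
    - [58, -60, 0, 0, 0, 0, 0]
    - [58, -110, 0, 0, 0, 0, 0]
    - [58, -150, 0, 0, 0, 0, 0]
    - [58, -200, 0, 0, 0, 0, 0]
    - [58, -200, 0, 0, 0, 0, 0]

```text
clock: 33.5
tcp_pos: [0.5531, 0.028, 0.2104]
orientation: [-0.008, 1.566, 0.016]
contact_force: [1.6, 0.5, 0.1]
grip_width: 0.0579
```

```bash
python3 - <<'E'
from h import *
st(); save(grab_frame("wrist"),"w26.png",s=1.2); f=grab_frame("top"); save(f,"t26.png",(130,140,330,250),4)
E
```

```text
t 33.5 tcp [0.5531 0.028  0.2104] grasp [0.553  0.0279 0.2291] x [ 0.005  0.005 -1.   ] y [-0.015  1.     0.005] F [1.6 0.5 0.1] w 0.0579 q [ 0.42  0.36 -0.72  1.81  0.26  1.07  1.19]
```

View pics/w26.png

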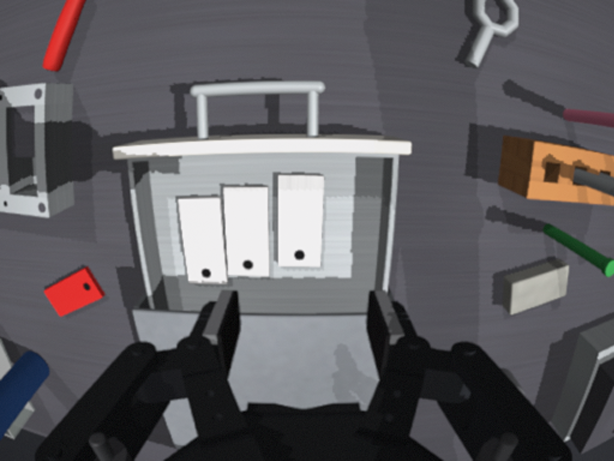

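View pics/t26.png

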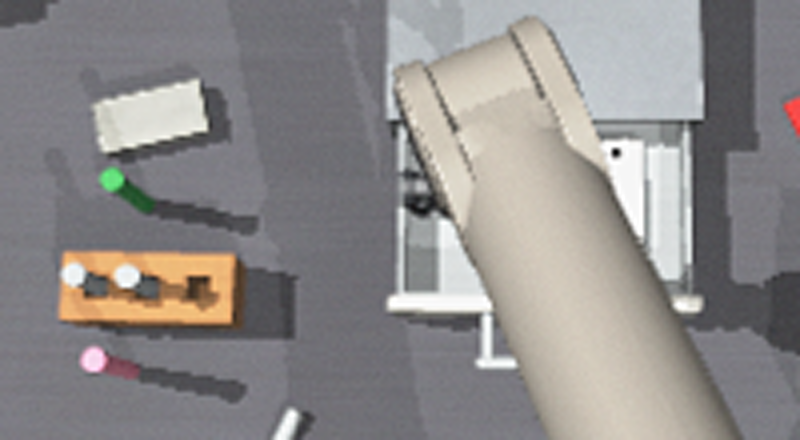

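All three plates lie in the drawer. The holder seems to have shifted about 10 mm since the start, so I'll re-measure it and the pins.

```bash
python3 - <<'E'
from h import *
f=grab_frame("top"); save(f,"t27.png",(135,160,215,240),8); s=grab_frame("scene"); save(s,"s27.png",(290,205,360,285),8)
E
```

```text
(no output)
```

View pics/t27.png

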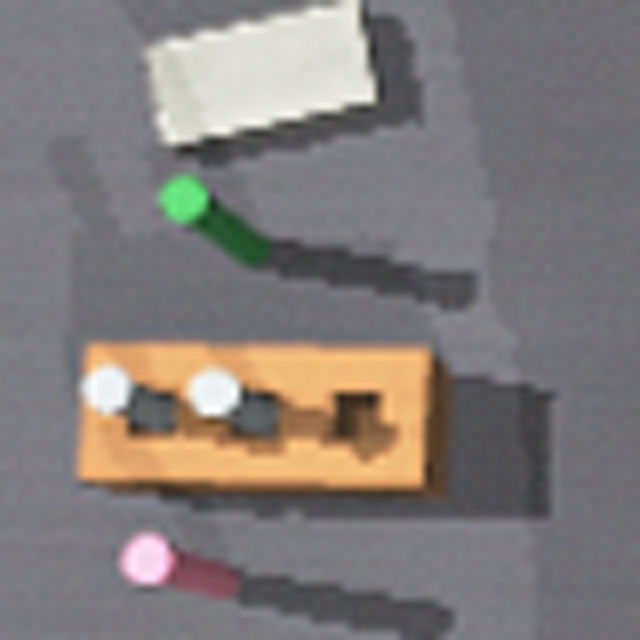

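View pics/s27.png

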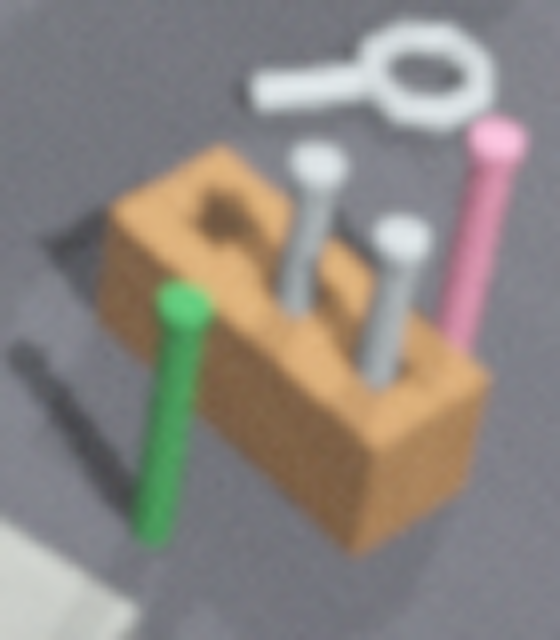

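```bash
python3 - <<'E'
from h import *
t=grab_frame("top"); s=grab_frame("scene")
def px(u,o): return np.array(u)/8+o-0.5*(1-1/8)
for nm,a,b in [("A",(107,388),(401,236)),("B",(214,391),(320,160)),("green",(184,198),(185,300)),("pink",(148,558),(498,138))]:
    ua,ub=px(a,(135,160)),px(b,(290,205))
    o1,d1=ray(t,ua);o2,d2=ray(s,ub); d1/=np.linalg.norm(d1);d2/=np.linalg.norm(d2)
    M=np.c_[d1,-d2]; l=np.linalg.lstsq(M,o2-o1,rcond=None)[0]; P1=o1+l[0]*d1;P2=o2+l[1]*d2
    print(nm,"tri",((P1+P2)/2).round(4),"gap",np.linalg.norm(P1-P2).round(4),"top@.136",onz(t,ua,.136).round(4),"scene@.136",onz(s,ub,.136).round(4))
print("holder",[onz(t,px(u,(135,160)),.065).round(4) for u in [(84,344),(434,346),(428,492),(78,482)]])
print("holes",[onz(t,px(u,(135,160)),.065).round(4) for u in [(152,411),(255,414),(358,416)]])
E
```

```text
A tri [0.5085 0.3795 0.135 ] gap 0.0012 top@.136 [0.5088 0.3787 0.136 ] scene@.136 [0.5089 0.3805 0.136 ]
B tri [0.5074 0.3346 0.1368] gap 0.002 top@.136 [0.5081 0.3341 0.136 ] scene@.136 [0.506  0.3347 0.136 ]
green tri [0.5907 0.3532 0.1292] gap 0.0011 top@.136 [0.5898 0.351  0.136 ] scene@.136 [0.5951 0.3578 0.136 ]
pink tri [0.4378 0.3604 0.1292] gap 0.0025 top@.136 [0.4382 0.3576 0.136 ] scene@.136 [0.4427 0.3654 0.136 ]
holder [array([0.537 , 0.4101, 0.065 ]), array([0.5383, 0.2558, 0.065 ]), array([0.4737, 0.2557, 0.065 ]), array([0.476 , 0.4091, 0.065 ])]
holes [array([0.5077, 0.3785, 0.065 ]), array([0.507 , 0.3332, 0.065 ]), array([0.5068, 0.2879, 0.065 ])]
```

```bash
cat >> h.py <<'E'
def pingrasp(P,th=40,back=0,ext=.031):
    th=np.radians(th); pt=np.array([0,-np.sin(th),-np.cos(th)]); return np.array(P)+(ext-back)*pt,(1,0,0),pt
E
python3 - <<'E'
from h import *
st(); go((.515,.30,.26),(1,0,0),tip=True,near=False)
t=pingrasp((.5083,.379,.105),back=.10); go(*t,tip=True,near=False); 
E
```

```text
t 33.8 tcp [0.5479 0.0264 0.202 ] grasp [0.5481 0.0263 0.2207] x [-0.01   0.005 -1.   ] y [-0.015  1.     0.005] F [-0.2  0.1  0.7] w 0.0577 q [ 0.42  0.37 -0.72  1.82  0.26  1.06  1.19]
shift [-56.4 274.4 -29.3] turn [ 1.586 -0.012  0.004] | deg 90.9 tcp-> [0.515 0.3   0.26 ]
shift [ 46.4 397.3 -33.1] turn [ 1.518 -0.555 -0.548] | deg 97.8 tcp-> [0.5083 0.4234 0.1579]
```

Emit:
apply_moves:
  commands:
    - [36, -20, 30, -5, 0.15, 0, 0]
    - [36, -40, 60, -10, 0.3, 0, 0]
    - [36, -56, 90, -15, 0.45, 0, 0]
    - [36, -56, 120, -15, 0.6, 0, 0]
    - [36, -56, 150, -20, 0.75, 0, 0]
    - [36, -56, 180, -20, 0.9, 0, 0]
    - [36, -56, 210, -25, 1.05, 0, 0]
    - [36, -56, 240, -29, 1.2, 0, 0]
    - [36, -56, 274, -29, 1.35, 0, 0]
    - [36, -56, 274, -29, 1.5, 0, 0]
    - [36, -56, 274, -29, 1.586, 0, 0]
    - [36, -56, 274, -29, 1.586, 0, 0]

```text
clock: 35.0
tcp_pos: [0.5156, 0.2999, 0.2596]
orientation: [1.207, 1.219, -1.214]
contact_force: [-0.0, -1.0, -0.5]
grip_width: 0.0359
```

```bash
python3 - <<'E'
from h import *
st(); 
t=pingrasp((.5083,.379,.105),back=.10); go(*t,tip=True,near=False); 
E
```

```text
t 35.0 tcp [0.5156 0.2999 0.2596] grasp [0.5158 0.2999 0.2783] x [-0.009  0.003 -1.   ] y [ 1.     0.    -0.009] F [-0.  -1.  -0.5] w 0.0359 q [-0.21  0.36 -0.53  1.65  0.18  1.19 -0.79]
shift [ 102.2   -6.3 -123.1] turn [ 0.003 -0.702  0.009] | deg 40.2 tcp-> [0.5083 0.4234 0.1579]
```

Emit:
apply_moves:
  commands:
    - [36, 0, -2, -40, 0, -0.15, 0]
    - [36, 0, -4, -80, 0, -0.3, 0]
    - [36, 10, -6, -123, 0, -0.45, 0]
    - [36, 40, -6, -123, 0, -0.6, 0]
    - [36, 80, -6, -123, 0, -0.702, 0.009]
    - [36, 102, -6, -123, 0, -0.702, 0.009]
    - [36, 102, -6, -123, 0, -0.702, 0.009]
    - [36, 102, -6, -123, 0, -0.702, 0.009]

```text
clock: 35.8
tcp_pos: [0.5114, 0.422, 0.1617]
orientation: [0.685, 0.682, -1.459]
contact_force: [-0.1, -0.5, 1.3]
grip_width: 0.0361
```

```bash
python3 - <<'E'
from h import *
st(); 
t=pingrasp((.5083,.379,.105)); go(*t,tip=True,near=False)
save(grab_frame("wrist"),"w28.png",s=1.2); save(grab_frame("scene"),"s28.png",(270,170,370,270),6)
E
```

```text
t 35.8 tcp [0.5114 0.422  0.1617] grasp [0.5113 0.434  0.1761] x [ 0.002 -0.64  -0.768] y [1.    0.    0.003] F [-0.1 -0.5  1.3] w 0.0361 q [-0.78  0.87 -0.38  1.19  0.58  1.78 -1.2 ]
shift [102.1  -3.3  -3.2] turn [-0.001 -0.003 -0.002] | deg 0.2 tcp-> [0.5083 0.3591 0.0813]
```

View pics/w28.png

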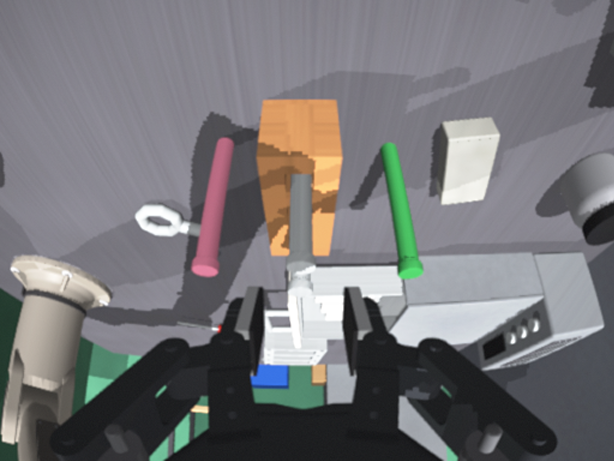

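View pics/s28.png

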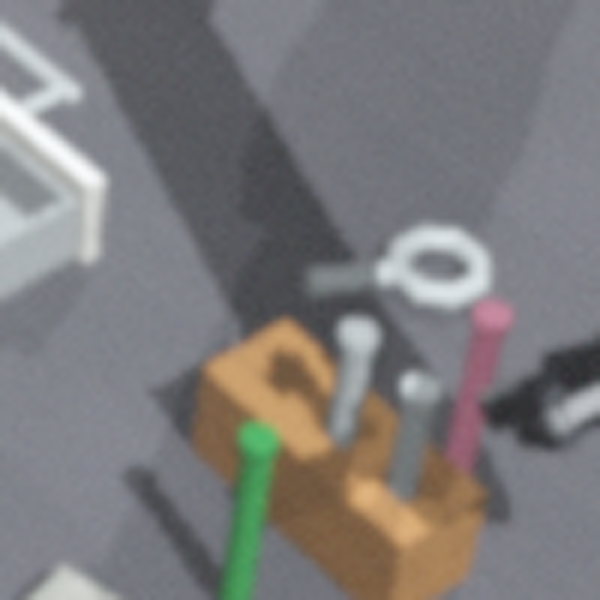

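Emit:
apply_moves:
  commands:
    - [36, 35, -1, -1, 0, 0, 0]
    - [36, 65, -2, -2, 0, 0, 0]
    - [36, 85, -2, -3, 0, 0, 0]
    - [36, 95, -2, -3, 0, 0, 0]
    - [36, 102, -2, -3, 0, 0, 0]
    - [36, 102, -2, -3, 0, 0, 0]

```text
clock: 36.5
tcp_pos: [0.5087, 0.3599, 0.0809]
orientation: [0.684, 0.682, -1.458]
contact_force: [0.5, -0.5, 0.1]
grip_width: 0.036
```

```bash
python3 - <<'E'
from h import *
st(); 
save(grab_frame("wrist"),"w29.png",s=1.2); save(grab_frame("scene"),"s29.png",(270,170,370,270),6)
E
```

```text
t 36.5 tcp [0.5087 0.3599 0.0809] grasp [0.5086 0.3719 0.0952] x [ 0.003 -0.641 -0.768] y [1.    0.002 0.003] F [ 0.5 -0.5  0.1] w 0.036 q [-0.71  0.87 -0.37  1.39  0.61  1.6  -1.25]
```

View pics/w29.png

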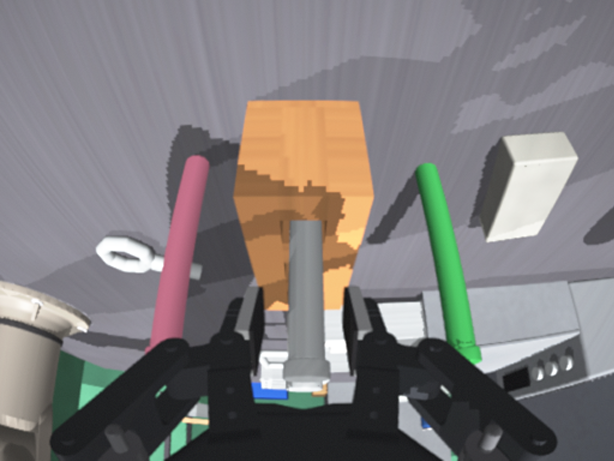

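View pics/s29.png

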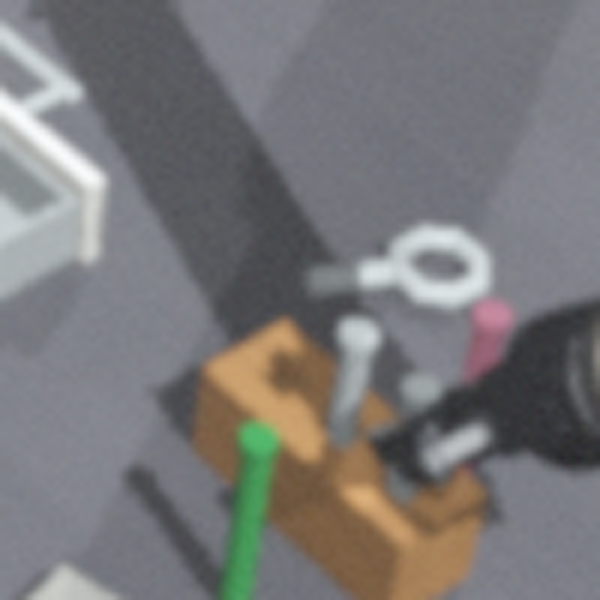

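Emit:
apply_moves:
  commands:
    - [10, 0, 0, 0, 0, 0, 0]
    - [10, 0, 0, 0, 0, 0, 0]
    - [10, 0, 0, 0, 0, 0, 0]
    - [10, 0, 0, 0, 0, 0, 0]
    - [10, 0, 0, 0, 0, 0, 0]
  force: 80

```text
clock: 37.1
tcp_pos: [0.5084, 0.3606, 0.0805]
orientation: [0.683, 0.681, -1.457]
contact_force: [1.7, 1.1, 6.4]
grip_width: 0.0132
```

```bash
python3 - <<'E'
from h import *
st(); p,q,o=pose(); print("up100",(q.inv().apply([0,0,.1])*1000).round(1))
save(grab_frame("wrist"),"w30.png",s=1.2)
E
```

```text
t 37.1 tcp [0.5084 0.3606 0.0805] grasp [0.5084 0.3726 0.0948] x [ 0.004 -0.642 -0.767] y [1.    0.003 0.003] F [1.7 1.1 6.4] w 0.0132 q [-0.72  0.87 -0.37  1.39  0.61  1.6  -1.25]
up100 [-76.7   0.3  64.2]
```

View pics/w30.png

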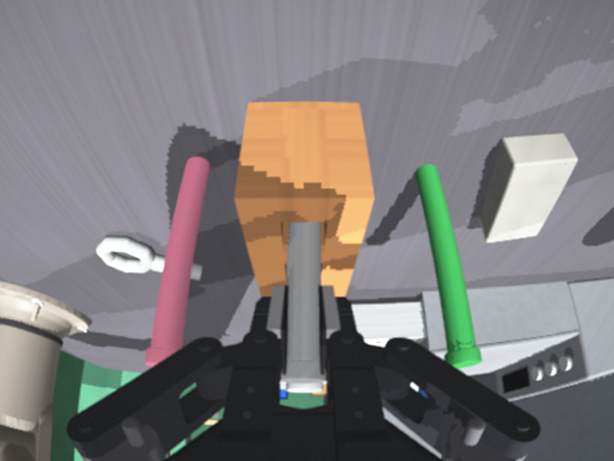

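Emit:
apply_moves:
  commands:
    - [10, -8, 0, 6, 0, 0, 0]
    - [10, -20, 0, 16, 0, 0, 0]
    - [10, -35, 0, 29, 0, 0, 0]
    - [10, -54, 0, 45, 0, 0, 0]
    - [10, -77, 0, 64, 0, 0, 0]
    - [10, -107, 0, 90, 0, 0, 0]
    - [10, -107, 0, 90, 0, 0, 0]

```text
clock: 37.85
tcp_pos: [0.5091, 0.3618, 0.2266]
orientation: [0.693, 0.682, -1.454]
contact_force: [0.9, 0.6, -2.5]
grip_width: 0.0131
```

```bash
python3 - <<'E'
from h import *
st()
save(grab_frame("wrist"),"w31.png",s=1.2); save(grab_frame("scene"),"s31.png",(270,150,370,270),5)
E
```

```text
t 37.85 tcp [0.5091 0.3618 0.2266] grasp [0.5089 0.3737 0.2411] x [ 0.008 -0.636 -0.772] y [1.    0.002 0.008] F [ 0.9  0.6 -2.5] w 0.0131 q [-0.71  0.72 -0.39  1.31  0.57  1.79 -1.15]
```

View pics/w31.png

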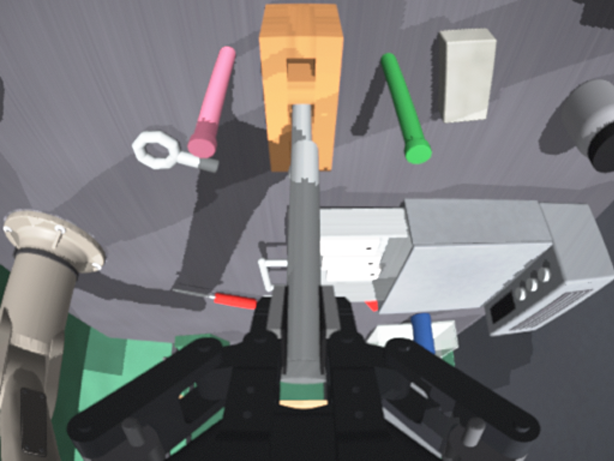

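View pics/s31.png

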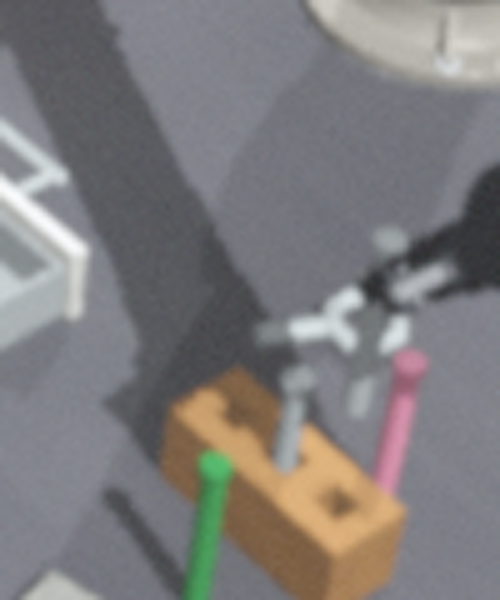

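```bash
cat >> h.py <<'E'
def pinplace(xd,yd,z,lean=30,ext=.031):
    th=np.radians(lean); pt=np.sin(th)*DY-np.cos(th)*Z; return D(xd,yd,z)+ext*pt,DX,pt
E
python3 - <<'E'
from h import *
go(*pinplace(-.035,-.032,.18),tip=True,near=False)
p,q,o=pose(); print((q.inv().apply([0,-.09,.06])*1000).round(1))
E
```

```text
shift [304.8  40.1 259.2] turn [-0.012  1.218 -0.003] | deg 69.8 tcp-> [ 0.5492 -0.0338  0.1532]
[ 11.5  -0.  107.6]
```

Emit:
apply_moves:
  commands:
    - [10, -25, 0, 30, 0, 0.15, 0]
    - [10, -20, 0, 70, 0, 0.3, 0]
    - [10, 11, 0, 108, 0, 0.45, 0]
    - [10, 50, 5, 140, 0, 0.6, 0]
    - [10, 90, 10, 170, 0, 0.75, 0]
    - [10, 130, 15, 200, 0, 0.9, 0]
    - [10, 175, 20, 220, -0.01, 1.05, 0]
    - [10, 220, 30, 240, -0.01, 1.2, 0]
    - [10, 265, 35, 255, -0.012, 1.218, 0]
    - [10, 305, 40, 259, -0.012, 1.218, 0]
    - [10, 305, 40, 259, -0.012, 1.218, 0]
    - [10, 305, 40, 259, -0.012, 1.218, 0]

```text
clock: 39.15
tcp_pos: [0.5472, -0.038, 0.1485]
orientation: [1.572, 1.592, -0.917]
contact_force: [-0.1, 0.8, -1.8]
grip_width: 0.0132
```

```bash
python3 - <<'E'
from h import *
st(); go(*pinplace(-.035,-.032,.067),tip=True,near=False)
save(grab_frame("wrist"),"w32.png",s=1.2); save(grab_frame("scene"),"s32.png",(150,100,310,240),5)
E
```

```text
t 39.15 tcp [ 0.5472 -0.038   0.1485] grasp [ 0.5473 -0.0473  0.1648] x [-0.009  0.498 -0.867] y [ 1.     0.009 -0.006] F [-0.1  0.8 -1.8] w 0.0132 q [ 0.6   0.5  -0.44  1.83 -0.36  1.    0.42]
shift [96.1  2.7 50.3] turn [-0.007  0.002  0.002] | deg 0.5 tcp-> [ 0.5492 -0.0338  0.0402]
```

View pics/w32.png

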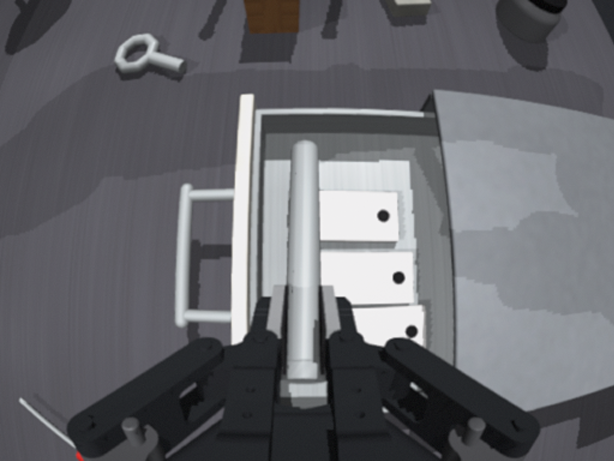

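View pics/s32.png

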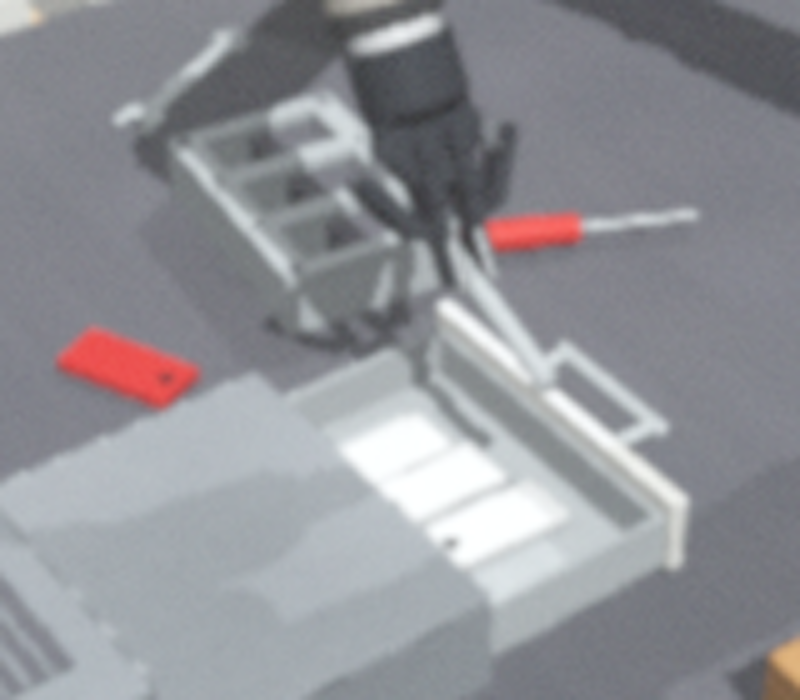

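Emit:
apply_moves:
  commands:
    - [10, 40, 10, 20, 0, 0, 0]
    - [10, 70, 18, 37, 0, 0, 0]
    - [10, 82, 18, 43, 0, 0, 0]
    - [10, 88, 18, 46, 0, 0, 0]
    - [10, 93, 18, 48, 0, 0, 0]
    - [10, 96, 18, 50, 0, 0, 0]
    - [10, 96, 18, 50, 0, 0, 0]

```text
clock: 39.95
tcp_pos: [0.5672, -0.03, 0.0446]
orientation: [1.569, 1.589, -0.908]
contact_force: [0.2, -0.6, -2.2]
grip_width: 0.0131
```

```bash
python3 - <<'E'
from h import *
st(); p,q,o=pose(); print("down10",(q.inv().apply([0,0,-.01])*1000).round(1))
save(grab_frame("wrist"),"w33.png",s=1.2); save(grab_frame("scene"),"s33.png",(150,100,310,240),5)
E
```

```text
t 39.95 tcp [ 0.5672 -0.03    0.0446] grasp [ 0.5673 -0.0393  0.0609] x [-0.006  0.497 -0.868] y [1.    0.014 0.001] F [ 0.2 -0.6 -2.2] w 0.0131 q [ 0.56  0.66 -0.43  1.85 -0.34  0.82  0.47]
down10 [ 8.7 -0.   5. ]
```

View pics/w33.png

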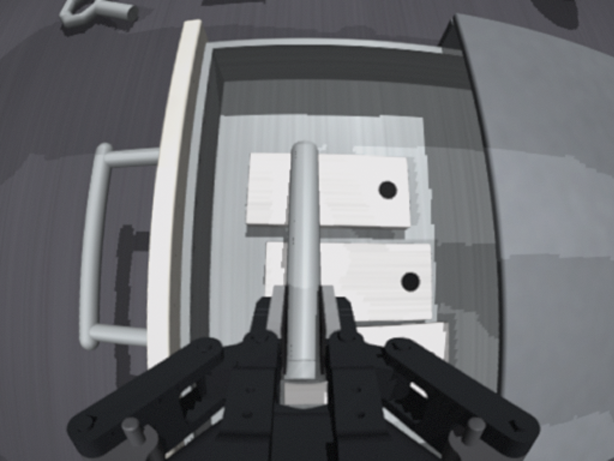

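View pics/s33.png

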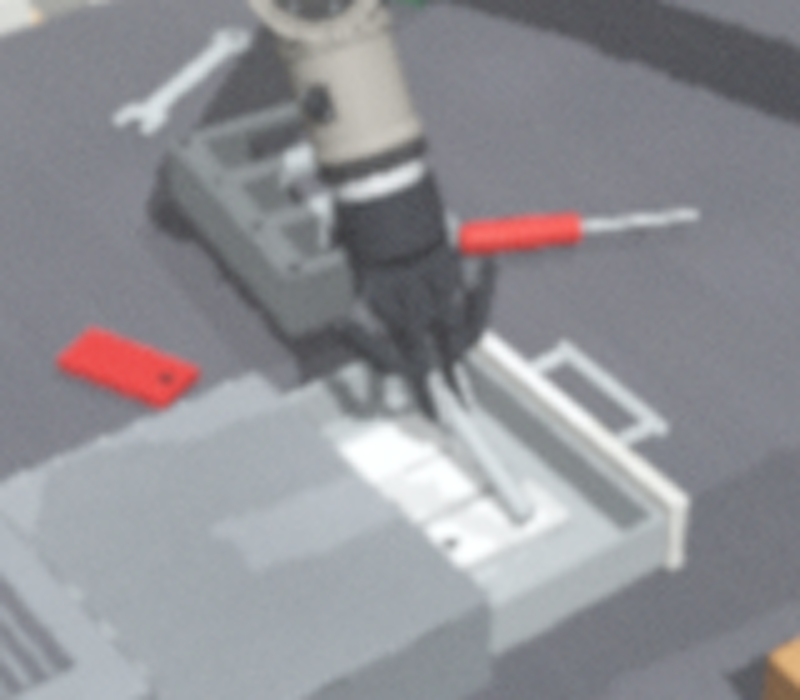

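Emit:
apply_moves:
  commands:
    - [10, 3, 0, 2, 0, 0, 0]
    - [10, 6, 0, 3, 0, 0, 0]
    - [10, 8, 0, 4, 0, 0, 0]
    - [10, 8, 0, 4, 0, 0, 0]

```text
clock: 40.45
tcp_pos: [0.5678, -0.0304, 0.0356]
orientation: [1.57, 1.588, -0.908]
contact_force: [-0.9, -5.0, 6.6]
grip_width: 0.0136
```

Emit:
apply_moves:
  commands:
    - [16, 0, 0, 0, 0, 0, 0]
    - [20, 0, 0, 0, 0, 0, 0]
    - [24, 0, 0, 0, 0, 0, 0]
    - [28, 0, 0, 0, 0, 0, 0]
    - [28, 0, 0, 0, 0, 0, 0]
    - [28, 0, 0, 0, 0, 0, 0]

```text
clock: 41.05
tcp_pos: [0.5668, -0.0292, 0.0349]
orientation: [1.569, 1.591, -0.908]
contact_force: [0.9, 0.1, -0.0]
grip_width: 0.028
```

```bash
python3 - <<'E'
from h import *
st(); save(grab_frame("wrist"),"w34.png",s=1.2)
E
```

```text
t 41.05 tcp [ 0.5668 -0.0292  0.0349] grasp [ 0.567  -0.0385  0.0511] x [-0.007  0.498 -0.867] y [1.    0.014 0.   ] F [ 0.9  0.1 -0. ] w 0.028 q [ 0.56  0.68 -0.43  1.85 -0.34  0.81  0.47]
```

View pics/w34.png

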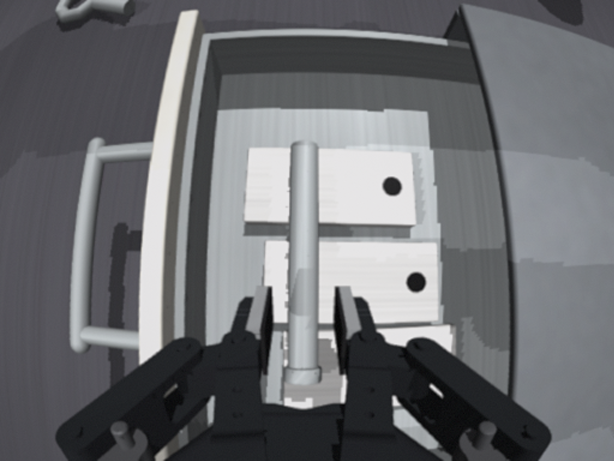

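Pin A lies flat across the plates. Retreating upward and re-measuring the holder for pin B.

Emit:
apply_moves:
  commands:
    - [28, -20, 0, -12, 0, 0, 0]
    - [28, -50, 0, -29, 0, 0, 0]
    - [28, -90, 0, -52, 0, 0, 0]
    - [28, -130, 0, -75, 0, 0, 0]
    - [36, -175, 0, -101, 0, 0, 0]
    - [36, -175, 0, -101, 0, 0, 0]

```text
clock: 41.7
tcp_pos: [0.5705, -0.0287, 0.244]
orientation: [1.569, 1.581, -0.9]
contact_force: [0.6, 0.7, 0.4]
grip_width: 0.0362
```

```bash
python3 - <<'E'
from h import *
st(); save(grab_frame("wrist"),"w35.png",s=1.2)
f=grab_frame("top"); save(f,"t35.png",(135,160,215,240),8); s=grab_frame("scene"); save(s,"s35.png",(290,205,360,285),8)
go((.515,.30,.26),(1,0,0),tip=True,near=False)
E
```

```text
t 41.7 tcp [ 0.5705 -0.0287  0.244 ] grasp [ 0.5705 -0.038   0.2602] x [ 0.003  0.495 -0.869] y [1.    0.014 0.012] F [0.6 0.7 0.4] w 0.0362 q [ 0.58  0.41 -0.44  1.72 -0.37  1.16  0.34]
shift [ 143.5  -46.8 -297.6] turn [ 0.014 -0.52   0.003] | deg 29.8 tcp-> [0.515 0.3   0.26 ]
```

View pics/w35.png

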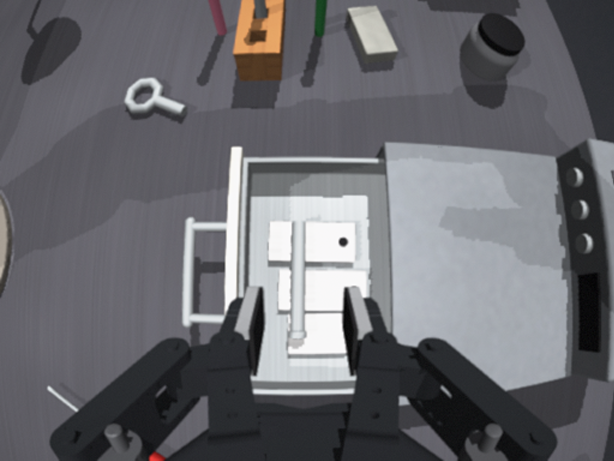

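View pics/t35.png

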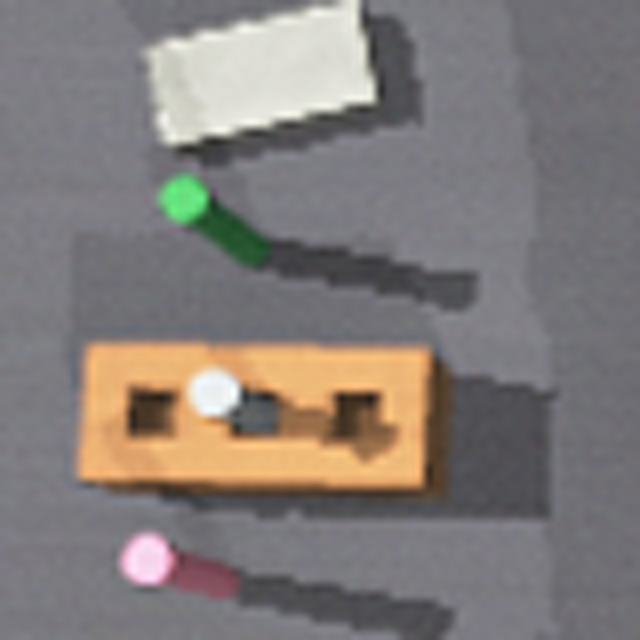

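View pics/s35.png

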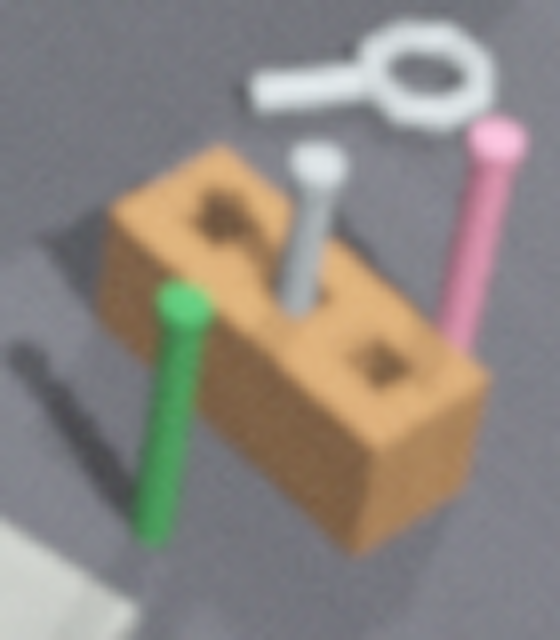

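```bash
python3 - <<'E'
from h import *
st(); t=pingrasp((.5073,.3340,.106),th=-40,back=.10); go(*t,tip=True,near=False)
E
```

```text
t 41.85 tcp [ 0.5665 -0.0289  0.2367] grasp [ 0.5666 -0.0382  0.2529] x [-0.007  0.497 -0.868] y [1.    0.014 0.   ] F [ 0.9  0.1 -1. ] w 0.0362 q [ 0.58  0.41 -0.44  1.72 -0.37  1.16  0.35]
shift [ 226.2  -54.7 -238.4] turn [0.012 0.178 0.008] | deg 10.2 tcp-> [0.5073 0.2896 0.1589]
```

Emit:
apply_moves:
  commands:
    - [36, 30, -10, -45, 0, 0.05, 0]
    - [36, 60, -18, -80, 0, 0.1, 0]
    - [36, 90, -25, -115, 0.01, 0.15, 0]
    - [36, 120, -32, -150, 0.012, 0.178, 0.008]
    - [36, 155, -40, -185, 0.012, 0.178, 0.008]
    - [36, 190, -50, -220, 0.012, 0.178, 0.008]
    - [36, 226, -55, -238, 0.012, 0.178, 0.008]
    - [36, 226, -55, -238, 0.012, 0.178, 0.008]
    - [36, 226, -55, -238, 0.012, 0.178, 0.008]

```text
clock: 42.75
tcp_pos: [0.5054, 0.2897, 0.1573]
orientation: [1.7, 1.706, -0.797]
contact_force: [0.1, -0.4, 0.1]
grip_width: 0.036
```

```bash
python3 - <<'E'
from h import *
st(); t=pingrasp((.5073,.3340,.106),th=-40); go(*t,tip=True,near=False)
save(grab_frame("wrist"),"w36.png",s=1.2)
E
```

```text
t 42.75 tcp [0.5054 0.2897 0.1573] grasp [0.5055 0.2776 0.1717] x [-0.004  0.643 -0.766] y [ 1.     0.002 -0.004] F [ 0.1 -0.4  0.1] w 0.036 q [ 0.29  0.47 -0.67  2.02 -0.68  0.64  0.24]
shift [98.8  2.3 -0.9] turn [-0.001 -0.     0.004] | deg 0.3 tcp-> [0.5073 0.3539 0.0823]
```

View pics/w36.png

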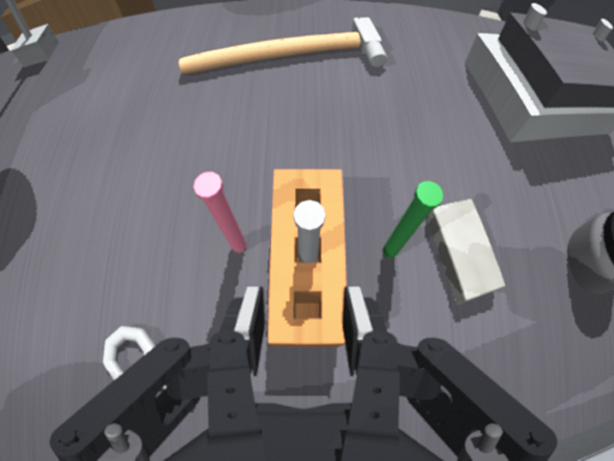

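Reachable and well clear of the pink (208,185) and green (428,195) pins. The wanted pin is centred at (309,215). Advancing.

Emit:
apply_moves:
  commands:
    - [36, 35, 1, 0, 0, 0, 0]
    - [36, 65, 2, 0, 0, 0, 0]
    - [36, 82, 2, 0, 0, 0, 0]
    - [36, 92, 2, 0, 0, 0, 0]
    - [36, 98, 2, 0, 0, 0, 0]
    - [36, 98, 2, 0, 0, 0, 0]

```text
clock: 43.4
tcp_pos: [0.5099, 0.3517, 0.0841]
orientation: [1.704, 1.701, -0.794]
contact_force: [0.7, 0.1, 0.5]
grip_width: 0.0357
```

```bash
python3 - <<'E'
from h import *
st(); p,q,o=pose(); print("up100",(q.inv().apply([0,0,.1])*1000).round(1))
save(grab_frame("wrist"),"w37.png",s=1.2)
E
```

```text
t 43.4 tcp [0.5099 0.3517 0.0841] grasp [0.5098 0.3397 0.0984] x [ 0.001  0.643 -0.766] y [ 1.    -0.001 -0.   ] F [0.7 0.1 0.5] w 0.0357 q [ 0.18  0.63 -0.68  2.02 -0.69  0.43  0.25]
up100 [-76.6  -0.  -64.3]
```

View pics/w37.png

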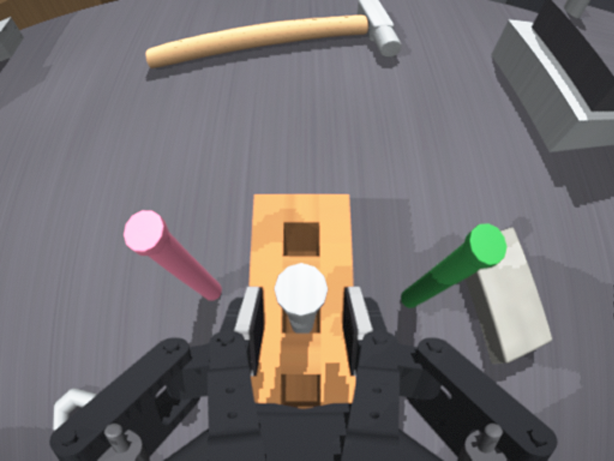

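Emit:
apply_moves:
  commands:
    - [10, 1, -1, 0, 0, 0, 0]
    - [10, 1, -1, 0, 0, 0, 0]
    - [10, 1, -1, 0, 0, 0, 0]
    - [10, 1, -1, 0, 0, 0, 0]
    - [10, 1, -1, 0, 0, 0, 0]
    - [10, -7, -1, -6, 0, 0, 0]
    - [10, -19, -1, -16, 0, 0, 0]
    - [10, -34, -1, -29, 0, 0, 0]
    - [10, -53, -1, -45, 0, 0, 0]
    - [10, -76, -1, -64, 0, 0, 0]
    - [10, -106, -1, -90, 0, 0, 0]
    - [10, -106, -1, -90, 0, 0, 0]
  force: 80

```text
clock: 44.65
tcp_pos: [0.5103, 0.3545, 0.2288]
orientation: [1.705, 1.698, -0.784]
contact_force: [-0.4, 1.3, -1.4]
grip_width: 0.0125
```

```bash
python3 - <<'E'
from h import *
st(); 
save(grab_frame("wrist"),"w38.png",s=1.2); save(grab_frame("scene"),"s38.png",(270,130,370,270),4)
# place: lean -30 (pointing -y), head +y ; grip y_d=+.032
go(*pinplace(.015,.035,.18,lean=-30),tip=True,near=False)
p,q,o=pose(); print((q.inv().apply([0,-.0,.06])*1000).round(1))
E
```

```text
t 44.65 tcp [0.5103 0.3545 0.2288] grasp [0.5102 0.3424 0.2431] x [ 0.006  0.644 -0.765] y [ 1.    -0.     0.008] F [-0.4  1.3 -1.4] w 0.0125 q [ 0.16  0.37 -0.64  1.94 -0.67  0.7   0.07]
shift [-170.5   90.3  313.7] turn [-0.014 -1.221 -0.003] | deg 70.0 tcp-> [0.5987 0.0029 0.1532]
[-46.    0.1 -38.5]
```

View pics/w38.png

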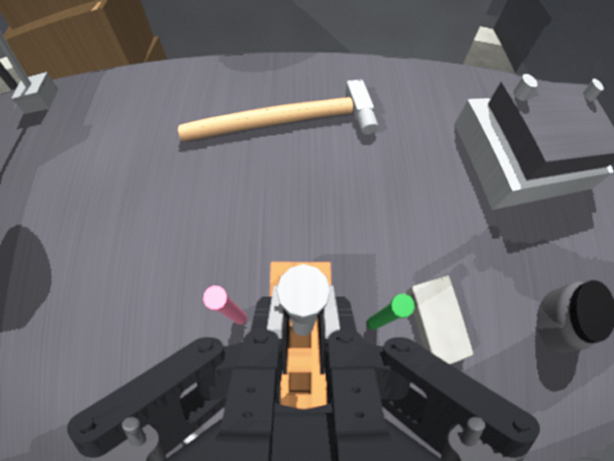

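View pics/s38.png

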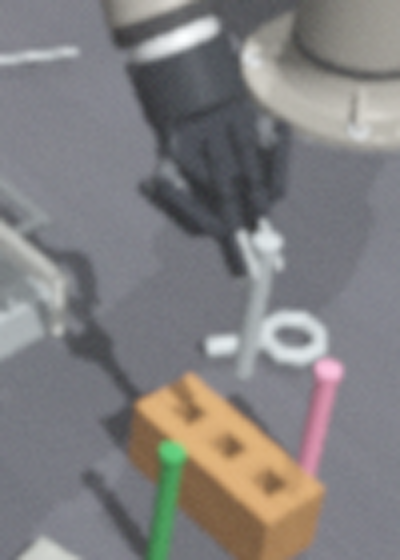

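Emit:
apply_moves:
  commands:
    - [10, -35, 5, 10, 0, -0.15, 0]
    - [10, -55, 12, 50, 0, -0.3, 0]
    - [10, -75, 20, 95, 0, -0.45, 0]
    - [10, -95, 30, 140, 0, -0.6, 0]
    - [10, -115, 40, 180, -0.01, -0.75, 0]
    - [10, -130, 50, 215, -0.01, -0.9, 0]
    - [10, -145, 60, 250, -0.014, -1.05, 0]
    - [10, -158, 72, 280, -0.014, -1.2, 0]
    - [10, -170, 87, 313, -0.014, -1.221, 0]
    - [10, -170, 87, 313, -0.014, -1.221, 0]
    - [10, -170, 87, 313, -0.014, -1.221, 0]

```text
clock: 45.85
tcp_pos: [0.5938, 0.003, 0.1499]
orientation: [0.808, 0.822, -1.404]
contact_force: [0.1, -0.1, -1.3]
grip_width: 0.0125
```

```bash
python3 - <<'E'
from h import *
st(); go(*pinplace(.014,.035,.072,lean=-30),tip=True,near=False)
save(grab_frame("wrist"),"w39.png",s=1.2); save(grab_frame("scene"),"s39.png",(150,100,310,240),5)
E
```

```text
t 45.85 tcp [0.5938 0.003  0.1499] grasp [0.5937 0.0124 0.1661] x [ 0.003 -0.5   -0.866] y [ 1.     0.011 -0.003] F [ 0.1 -0.1 -1.3] w 0.0125 q [-0.3   0.5  -0.13  1.78  0.59  1.17 -0.73]
shift [ 90.8   4.3 -52.2] turn [-0.001 -0.     0.004] | deg 0.2 tcp-> [0.5977 0.0029 0.0452]
```

View pics/w39.png

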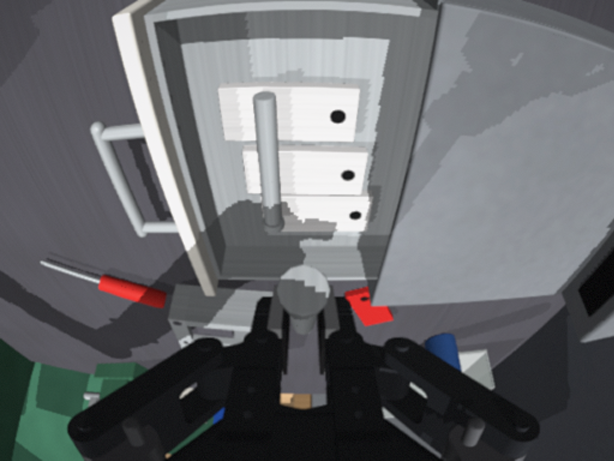

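View pics/s39.png

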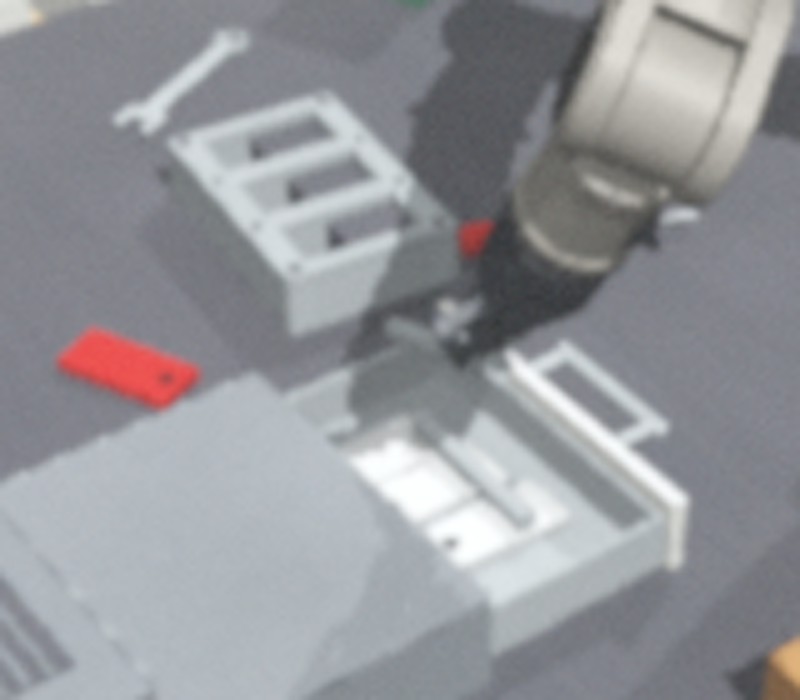

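Emit:
apply_moves:
  commands:
    - [10, 40, 2, -22, 0, 0, 0]
    - [10, 65, 4, -37, 0, 0, 0]
    - [10, 78, 4, -45, 0, 0, 0]
    - [10, 86, 4, -49, 0, 0, 0]
    - [10, 90, 4, -52, 0, 0, 0]
    - [10, 94, 4, -54, 0, 0, 0]
    - [10, 94, 4, -54, 0, 0, 0]

```text
clock: 46.65
tcp_pos: [0.6, 0.0042, 0.0444]
orientation: [0.812, 0.819, -1.399]
contact_force: [0.7, -0.6, -1.8]
grip_width: 0.0126
```

```bash
python3 - <<'E'
from h import *
st()
save(grab_frame("wrist"),"w40.png",s=1.2); save(grab_frame("scene"),"s40.png",(150,100,310,240),5)
E
```

```text
t 46.65 tcp [0.6    0.0042 0.0444] grasp [0.5998 0.0135 0.0606] x [ 0.009 -0.499 -0.867] y [1.    0.013 0.002] F [ 0.7 -0.6 -1.8] w 0.0126 q [-0.31  0.65 -0.11  1.82  0.66  1.01 -0.85]
```

View pics/s40.png

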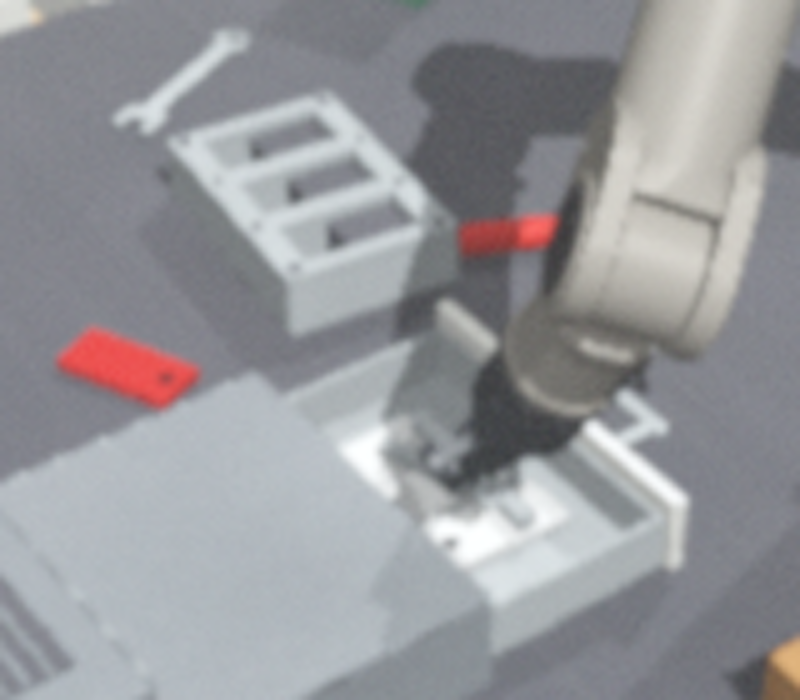

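View pics/w40.png

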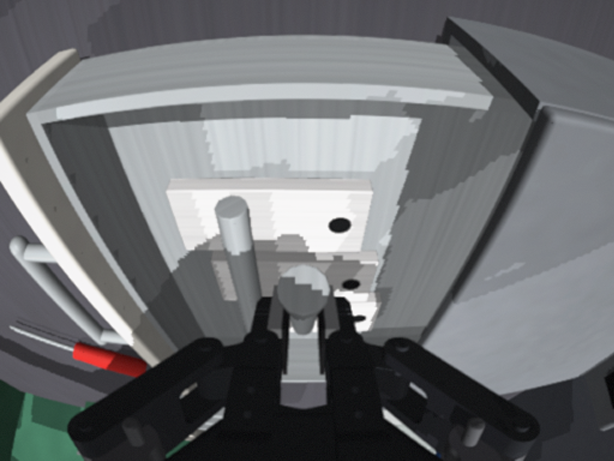

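Emit:
apply_moves:
  commands:
    - [10, 3, 0, -2, 0, 0, 0]
    - [10, 5, 0, -3, 0, 0, 0]
    - [10, 7, 0, -4, 0, 0, 0]
    - [10, 7, 0, -4, 0, 0, 0]

```text
clock: 47.15
tcp_pos: [0.6004, 0.0056, 0.0365]
orientation: [0.812, 0.819, -1.397]
contact_force: [-1.0, 5.0, 7.5]
grip_width: 0.0125
```

Emit:
apply_moves:
  commands:
    - [16, 0, 0, 0, 0, 0, 0]
    - [20, 0, 0, 0, 0, 0, 0]
    - [24, 0, 0, 0, 0, 0, 0]
    - [26, 0, 0, 0, 0, 0, 0]
    - [26, 0, 0, 0, 0, 0, 0]
    - [26, 0, 0, 0, 0, 0, 0]
    - [26, -20, 0, 12, 0, 0, 0]
    - [26, -50, 0, 29, 0, 0, 0]
    - [26, -90, 0, 52, 0, 0, 0]
    - [26, -130, 0, 75, 0, 0, 0]
    - [26, -175, 0, 101, 0, 0, 0]
    - [26, -175, 0, 101, 0, 0, 0]

```text
clock: 48.35
tcp_pos: [0.6025, 0.0045, 0.2449]
orientation: [0.821, 0.813, -1.394]
contact_force: [1.0, -0.0, -0.6]
grip_width: 0.0257
```

```bash
python3 - <<'E'
from h import *
st(); save(grab_frame("wrist"),"w41.png",s=1.2); save(grab_frame("scene"),"s41.png",(150,100,310,240),5)
E
```

```text
t 48.35 tcp [0.6025 0.0045 0.2449] grasp [0.6022 0.0138 0.2611] x [ 0.017 -0.496 -0.868] y [1.    0.012 0.013] F [ 1.  -0.  -0.6] w 0.0257 q [-0.29  0.4  -0.14  1.69  0.55  1.31 -0.63]
```

View pics/w41.png

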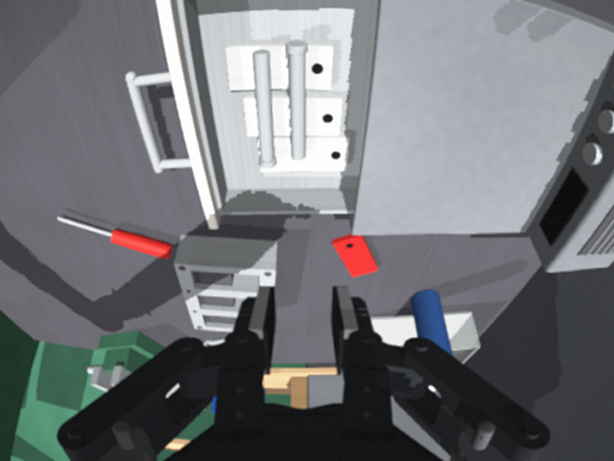

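View pics/s41.png

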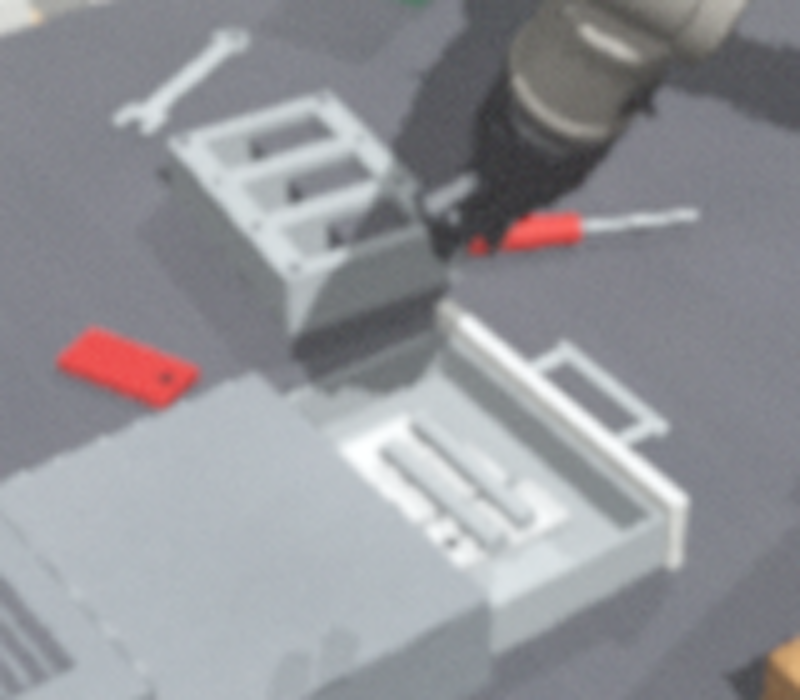

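All five parts lie flat in the drawer: three plates with two pins across them at (264,105) and (297,100). The holder is empty and standing. Now to push the drawer shut by its handle.

```bash
python3 - <<'E'
from h import *
f=grab_frame("top"); save(f,"t42.png",(215,140,325,235),7)
for d in pinpoint("drawer_handle","top")[:2]: 
    uv=np.array(d["point"])*[512,384]; print(d["confidence"],onz(f,uv,.054))
go((.424,-.0168,.16),DX,tip=True,near=False)
E
```

```text
0.84 [ 0.46981936 -0.00552182  0.054     ]
shift [  75.5 -174.6  -22.7] turn [-0.001  0.523  0.001] | deg 30.0 tcp-> [ 0.424  -0.0168  0.16  ]
```

View pics/t42.png

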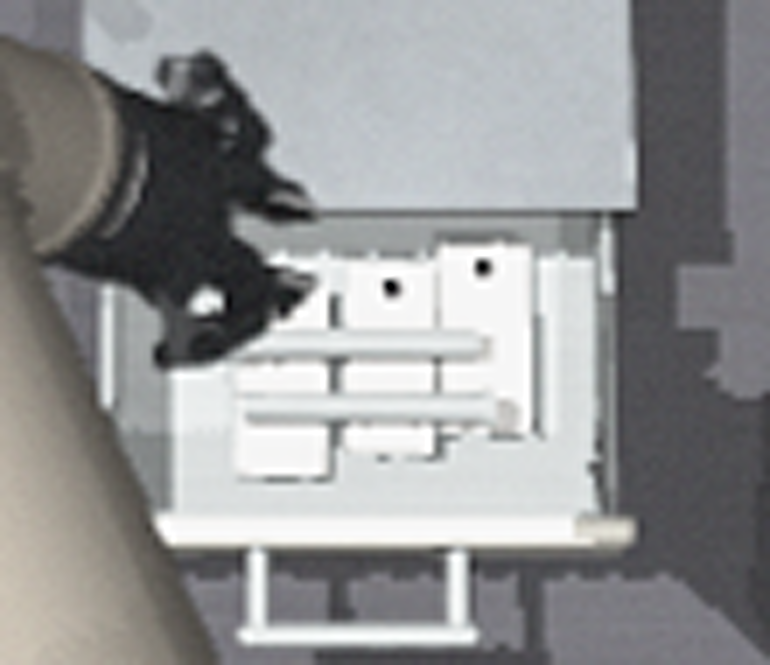

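```bash
python3 - <<'E'
from h import *
f=grab_frame("top")
def P(uv,s,o,z): return onz(f,np.array(uv)/s+o-0.5*(1-1/s),z).round(4)
print("handle",[P(u,7,(215,140),.06) for u in [(240,635),(476,635)]],"panel",P((360,547),7,(215,140),.072))
go((.445,-.0168,.16),DX,tip=True,near=False)
E
```

```text
handle [array([0.4448, 0.0424, 0.06  ]), array([ 0.4464, -0.0757,  0.06  ])] panel [ 0.4886 -0.0169  0.072 ]
shift [  75.3 -153.3  -22.3] turn [-0.001  0.523  0.002] | deg 30.0 tcp-> [ 0.445  -0.0168  0.16  ]
```

Emit:
apply_moves:
  commands:
    - [34, 0, -40, 0, 0, 0.14, 0]
    - [34, 10, -80, 0, 0, 0.28, 0]
    - [34, 35, -120, -10, 0, 0.42, 0]
    - [34, 75, -153, -22, 0, 0.523, 0]
    - [34, 75, -153, -22, 0, 0.523, 0]
    - [34, 75, -153, -22, 0, 0.523, 0]
    - [34, 75, -153, -22, 0, 0.523, 0]

```text
clock: 49.3
tcp_pos: [0.4474, -0.0159, 0.1616]
orientation: [1.2, 1.215, -1.198]
contact_force: [0.9, 0.2, 0.3]
grip_width: 0.0343
```

```bash
python3 - <<'E'
from h import *
st(); go((.4456,-.0166,.018),DX,tip=True,near=False); save(grab_frame("wrist"),"w43.png",s=1.2)
E
```

```text
t 49.3 tcp [ 0.4474 -0.0159  0.1616] grasp [ 0.4473 -0.0159  0.1803] x [ 0.001  0.001 -1.   ] y [1.    0.014 0.001] F [0.9 0.2 0.3] w 0.0343 q [ 0.07  0.17 -0.19  2.11  0.04  0.86 -0.13]
shift [143.6  -1.9   0.8] turn [-0.    -0.001 -0.001] | deg 0.1 tcp-> [ 0.4456 -0.0166  0.018 ]
```

View pics/w43.png

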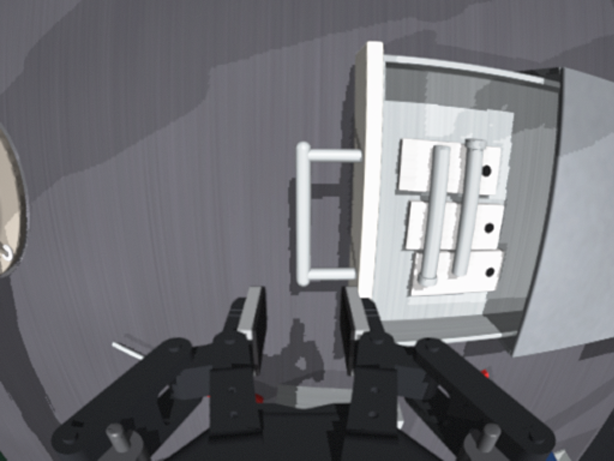

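Emit:
apply_moves:
  commands:
    - [34, 45, -1, 0, 0, 0, 0]
    - [34, 90, -2, 0, 0, 0, 0]
    - [34, 120, -2, 0, 0, 0, 0]
    - [34, 135, -2, 0, 0, 0, 0]
    - [34, 142, -2, 0, 0, 0, 0]
    - [34, 142, -2, 0, 0, 0, 0]
    - [18, 142, -2, 0, 0, 0, 0]
    - [12, 142, -2, 0, 0, 0, 0]
    - [12, 142, -2, 0, 0, 0, 0]
    - [12, 142, -2, 0, 0, 0, 0]
  force: 20

```text
clock: 50.35
tcp_pos: [0.4459, -0.0164, 0.0205]
orientation: [1.202, 1.213, -1.197]
contact_force: [2.3, 1.4, 1.3]
grip_width: 0.0122
```

```bash
python3 - <<'E'
from h import *
st(); save(grab_frame("wrist"),"w44.png",s=1.2)
E
```

```text
t 50.35 tcp [ 0.4459 -0.0164  0.0205] grasp [ 0.4459 -0.0164  0.0392] x [ 0.004  0.001 -1.   ] y [1.    0.013 0.004] F [2.3 1.4 1.3] w 0.0122 q [ 0.03  0.41 -0.16  2.23  0.13  0.51 -0.21]
```

View pics/w44.png

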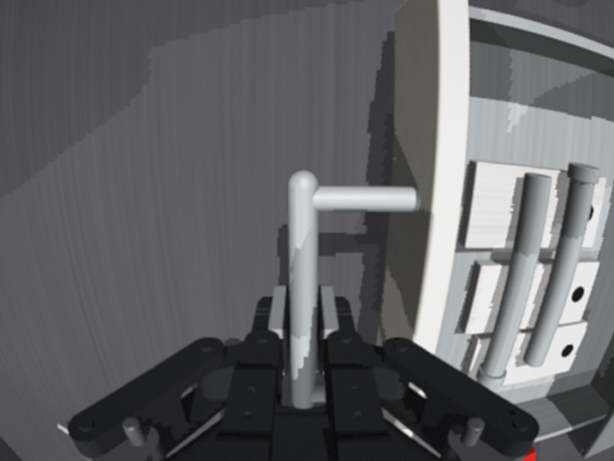

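Handle held. Pushing in gently.

Emit:
apply_moves:
  commands:
    - [12, 0, 1, 0, 0, 0, 0]
    - [12, 0, 3, 0, 0, 0, 0]
    - [12, 0, 6, 0, 0, 0, 0]
    - [12, 0, 10, 0, 0, 0, 0]
    - [12, 0, 15, 0, 0, 0, 0]
    - [12, 0, 21, 0, 0, 0, 0]
    - [12, 0, 28, 0, 0, 0, 0]
    - [12, 0, 35, 0, 0, 0, 0]
    - [12, 0, 42, 0, 0, 0, 0]
    - [12, 0, 49, 0, 0, 0, 0]
    - [12, 0, 56, 0, 0, 0, 0]
    - [12, 0, 63, 0, 0, 0, 0]
    - [12, 0, 70, 0, 0, 0, 0]
    - [12, 0, 77, 0, 0, 0, 0]
    - [12, 0, 84, 0, 0, 0, 0]
    - [12, 0, 91, 0, 0, 0, 0]
    - [12, 0, 97, 0, 0, 0, 0]
    - [12, 0, 102, 0, 0, 0, 0]
    - [12, 0, 105, 0, 0, 0, 0]
    - [12, 0, 106, 0, 0, 0, 0]

```text
clock: 52.4
tcp_pos: [0.5513, -0.015, 0.0199]
orientation: [1.201, 1.214, -1.198]
contact_force: [-1.5, 0.4, 0.8]
grip_width: 0.0121
```

```bash
python3 - <<'E'
from h import *
st(); go((.598,-.0143,.0205),DX,tip=True,near=False); save(grab_frame("wrist"),"w45.png",s=1.2)
E
```

```text
t 52.4 tcp [ 0.5513 -0.015   0.0199] grasp [ 0.5513 -0.0151  0.0386] x [ 0.002  0.001 -1.   ] y [1.    0.013 0.002] F [-1.5  0.4  0.8] w 0.0121 q [ 0.03  0.53 -0.15  1.99  0.12  0.63 -0.18]
shift [-0.5 46.7 -0.1] turn [-0.001 -0.001 -0.002] | deg 0.1 tcp-> [ 0.598  -0.0143  0.0205]
```

View pics/w45.png

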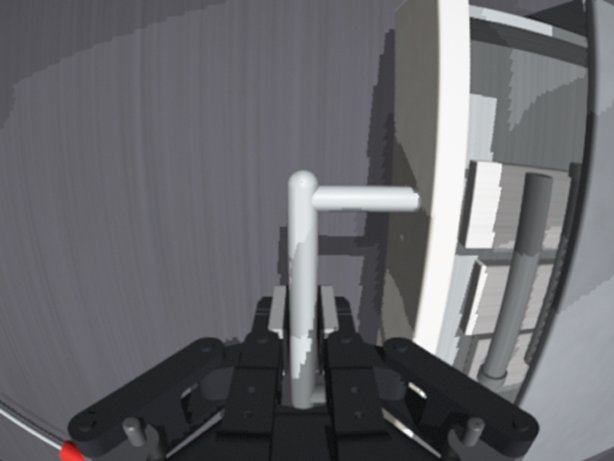

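Emit:
apply_moves:
  commands:
    - [14, 0, 0, 0, 0, 0, 0]
    - [14, -6, 0, 0, 0, 0, 0]
    - [14, -11, 0, 0, 0, 0, 0]
    - [14, -11, 2, 0, 0, 0, 0]
    - [14, -11, 5, 0, 0, 0, 0]
    - [14, -11, 9, 0, 0, 0, 0]
    - [14, -11, 14, 0, 0, 0, 0]
    - [14, -11, 19, 0, 0, 0, 0]
    - [14, -11, 24, 0, 0, 0, 0]
    - [14, -11, 29, 0, 0, 0, 0]
    - [14, -11, 34, 0, 0, 0, 0]
    - [14, -11, 38, 0, 0, 0, 0]
    - [14, -11, 41, 0, 0, 0, 0]
    - [14, -11, 42, 0, 0, 0, 0]

```text
clock: 53.85
tcp_pos: [0.5931, -0.0146, 0.0307]
orientation: [1.201, 1.215, -1.198]
contact_force: [-1.0, -0.2, 0.6]
grip_width: 0.014
```

```bash
python3 - <<'E'
from h import *
st(); save(grab_frame("wrist"),"w46.png",s=1.2); save(grab_frame("scene"),"s46.png",(150,100,310,240),5)
E
```

```text
t 53.85 tcp [ 0.5931 -0.0146  0.0307] grasp [ 0.5931 -0.0146  0.0494] x [ 0.001  0.001 -1.   ] y [1.    0.013 0.002] F [-1.  -0.2  0.6] w 0.014 q [ 0.03  0.56 -0.15  1.88  0.12  0.7  -0.17]
```

View pics/w46.png

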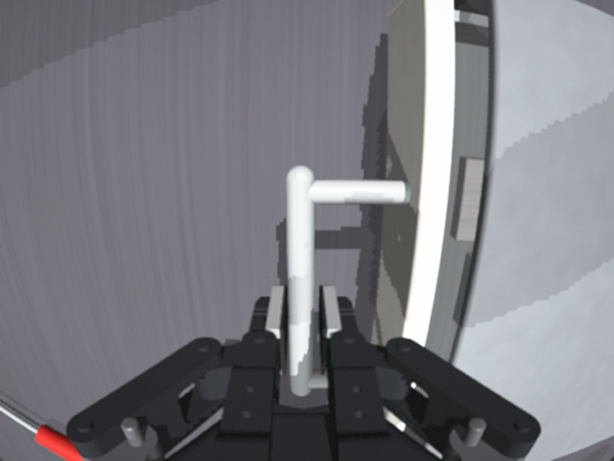

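View pics/s46.png

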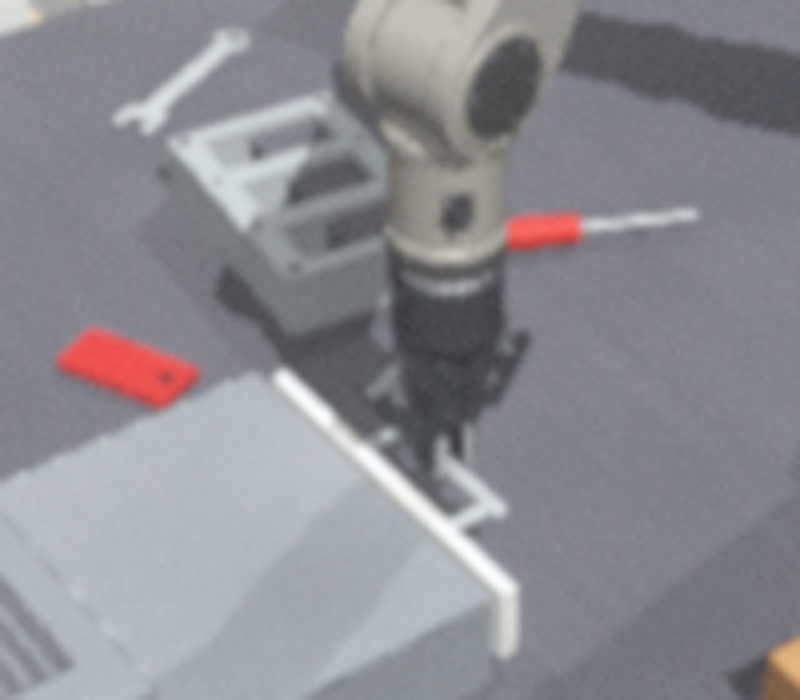

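Emit:
apply_moves:
  commands:
    - [14, 0, 2, 0, 0, 0, 0]
    - [14, 0, 5, 0, 0, 0, 0]
    - [14, 0, 8, 0, 0, 0, 0]
    - [14, 0, 10, 0, 0, 0, 0]
    - [14, 0, 10, 0, 0, 0, 0]

```text
clock: 54.45
tcp_pos: [0.6035, -0.0145, 0.0309]
orientation: [1.202, 1.214, -1.198]
contact_force: [1.6, 0.5, 0.4]
grip_width: 0.014
```

Emit:
apply_moves:
  commands:
    - [14, 0, 2, 0, 0, 0, 0]
    - [14, 0, 4, 0, 0, 0, 0]
    - [14, 0, 5, 0, 0, 0, 0]
    - [14, 0, 5, 0, 0, 0, 0]

```text
clock: 54.85
tcp_pos: [0.608, -0.0144, 0.0309]
orientation: [1.201, 1.214, -1.198]
contact_force: [-0.9, 0.1, 0.3]
grip_width: 0.014
```

```bash
python3 - <<'E'
from h import *
st(); save(grab_frame("wrist"),"w47.png",s=1.2)
E
```

```text
t 54.85 tcp [ 0.608  -0.0144  0.0309] grasp [ 0.608  -0.0144  0.0496] x [ 0.002  0.001 -1.   ] y [1.    0.013 0.002] F [-0.9  0.1  0.3] w 0.014 q [ 0.03  0.58 -0.14  1.84  0.12  0.72 -0.17]
```

View pics/w47.png

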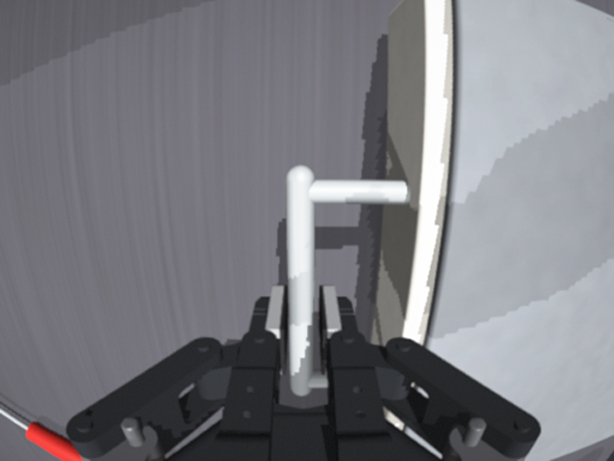

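Emit:
apply_moves:
  commands:
    - [14, 0, 2, 0, 0, 0, 0]
    - [14, 0, 4, 0, 0, 0, 0]
    - [14, 0, 6, 0, 0, 0, 0]
    - [14, 0, 6, 0, 0, 0, 0]

```text
clock: 55.3
tcp_pos: [0.6143, -0.0144, 0.0309]
orientation: [1.201, 1.214, -1.198]
contact_force: [-0.0, 1.1, -0.6]
grip_width: 0.0141
```

```bash
python3 - <<'E'
from h import *
st(); save(grab_frame("wrist"),"w48.png",s=1.2)
E
```

```text
t 55.3 tcp [ 0.6143 -0.0144  0.0309] grasp [ 0.6143 -0.0144  0.0496] x [ 0.002  0.001 -1.   ] y [1.    0.013 0.002] F [-0.   1.1 -0.6] w 0.0141 q [ 0.03  0.59 -0.14  1.83  0.12  0.73 -0.17]
```

View pics/w48.png

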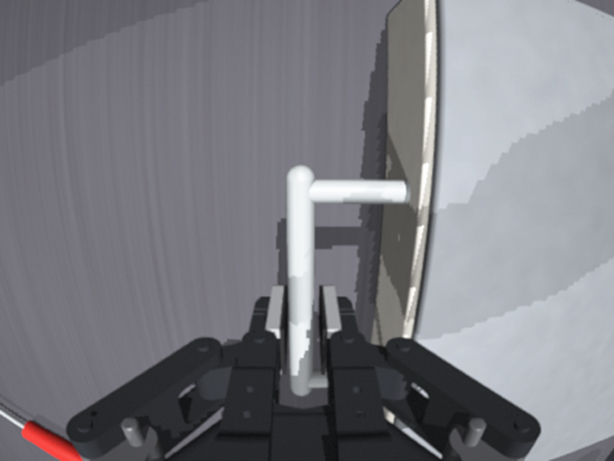

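Emit:
apply_moves:
  commands:
    - [14, 0, 2, 0, 0, 0, 0]
    - [14, 0, 3, 0, 0, 0, 0]
    - [14, 0, 4, 0, 0, 0, 0]
    - [14, 0, 4, 0, 0, 0, 0]

```text
clock: 55.75
tcp_pos: [0.6166, -0.0144, 0.0307]
orientation: [1.2, 1.216, -1.2]
contact_force: [-5.2, -0.2, 3.7]
grip_width: 0.0142
```

Emit:
apply_moves:
  commands:
    - [14, 0, 1, 0, 0, 0, 0]
    - [14, 0, 2, 0, 0, 0, 0]
    - [14, 0, 3, 0, 0, 0, 0]
    - [14, 0, 3, 0, 0, 0, 0]

```text
clock: 56.15
tcp_pos: [0.6168, -0.0144, 0.0305]
orientation: [1.197, 1.22, -1.205]
contact_force: [-13.0, 0.2, 11.6]
grip_width: 0.0142
```

```bash
python3 - <<'E'
from h import *
st(); save(grab_frame("wrist"),"w49.png",s=1.2)
E
```

```text
t 56.15 tcp [ 0.6168 -0.0144  0.0305] grasp [ 0.6169 -0.0144  0.0492] x [-0.007  0.    -1.   ] y [ 1.     0.013 -0.007] F [-13.    0.2  11.6] w 0.0142 q [ 0.03  0.6  -0.14  1.82  0.12  0.74 -0.16]
```

View pics/w49.png

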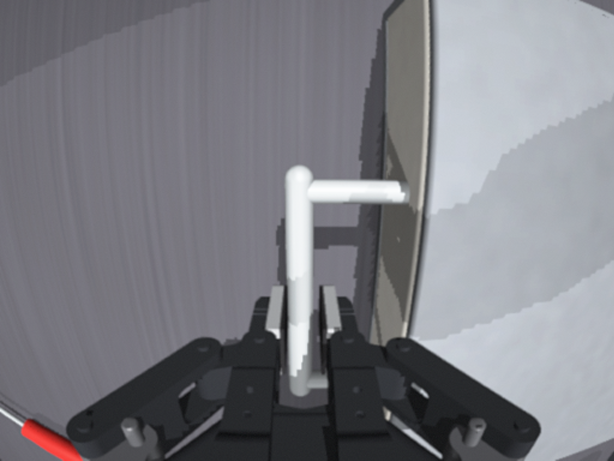

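The drawer met its stop with the panel flush with the housing. Releasing and rising.

Emit:
apply_moves:
  commands:
    - [20, 0, -4, 0, 0, 0, 0]
    - [30, 0, -4, 0, 0, 0, 0]
    - [34, 0, -4, 0, 0, 0, 0]
    - [34, 0, -4, 0, 0, 0, 0]
    - [34, -30, -4, 0, 0, 0, 0]
    - [34, -75, -4, 0, 0, 0, 0]
    - [34, -120, -4, 0, 0, 0, 0]
    - [34, -150, -60, 0, 0, 0, 0]
    - [34, -170, -110, 0, 0, 0, 0]
    - [34, -170, -140, 0, 0, 0, 0]
    - [34, -170, -140, 0, 0, 0, 0]

```text
clock: 57.3
tcp_pos: [0.4755, -0.0168, 0.2013]
orientation: [1.199, 1.215, -1.201]
contact_force: [0.4, 0.2, -1.0]
grip_width: 0.0339
```

```bash
python3 - <<'E'
from h import *
st(); save(grab_frame("wrist"),"w50.png",s=1.2); save(grab_frame("scene"),"s50.png",s=1.5); f=grab_frame("top"); save(f,"t50.png",(215,140,325,200),7)
E
```

```text
t 57.3 tcp [ 0.4755 -0.0168  0.2013] grasp [ 0.4756 -0.0168  0.22  ] x [-0. -0. -1.] y [ 1.     0.012 -0.   ] F [ 0.4  0.2 -1. ] w 0.0339 q [ 0.07  0.16 -0.19  2.01  0.04  0.97 -0.12]
```

View pics/s50.png

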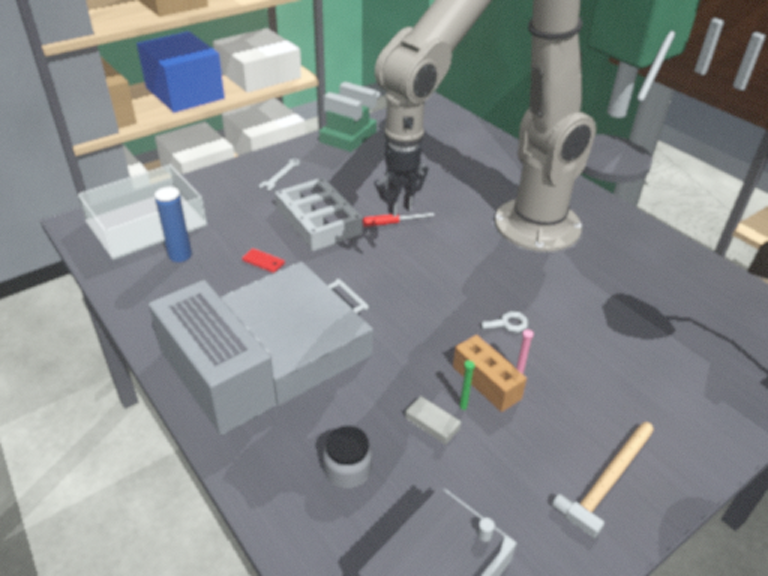

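View pics/w50.png

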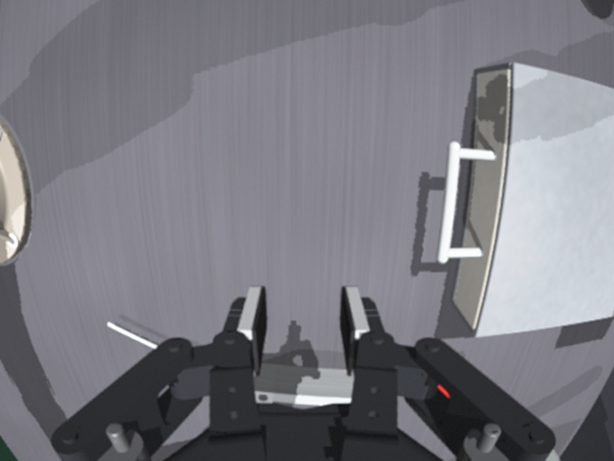

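View pics/t50.png

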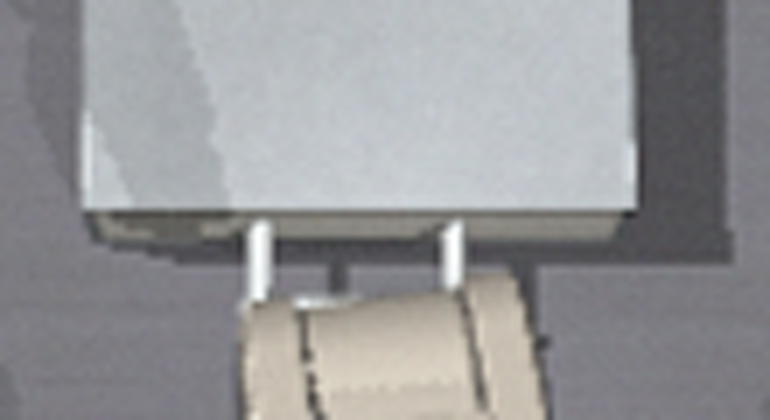

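The drawer is flush with the housing, the holder stands with all its holes empty, the look-alikes and bystanders are in place, and the arm is clear. Letting things settle briefly, then handing in.

Emit:
apply_moves:
  commands:
    - [34, 0, 0, 0, 0, 0, 0]
    - [34, 0, 0, 0, 0, 0, 0]
    - [34, 0, 0, 0, 0, 0, 0]
    - [34, 0, 0, 0, 0, 0, 0]
    - [34, 0, 0, 0, 0, 0, 0]
    - [34, 0, 0, 0, 0, 0, 0]
    - [34, 0, 0, 0, 0, 0, 0]
    - [34, 0, 0, 0, 0, 0, 0]
    - [34, 0, 0, 0, 0, 0, 0]
    - [34, 0, 0, 0, 0, 0, 0]

```text
clock: 58.45
tcp_pos: [0.4805, -0.0162, 0.2007]
orientation: [1.201, 1.215, -1.199]
contact_force: [-0.4, -0.6, -0.7]
grip_width: 0.0342
```

```bash
python3 -c "
from h import *
st(); print(r.hand_in())"
```

```text
t 58.45 tcp [ 0.4805 -0.0162  0.2007] grasp [ 0.4804 -0.0162  0.2194] x [ 0.001  0.001 -1.   ] y [1.    0.013 0.001] F [-0.4 -0.6 -0.7] w 0.0342 q [ 0.07  0.17 -0.19  2.    0.04  0.97 -0.12]
the job is handed in; nothing more can be done
None
```

I laid all three shim plates and both core pins flat in the washer's drawer, then pushed the drawer shut and handed in at 58.5 s. I got no verdict back.

**Last checks:**
- **Drawer:** it stopped against about 13 N of push and sits flush with the housing. I could not see inside once it was shut; the last view in, just before closing, showed the pins lying across the plates and not rolling.
- **Rest of the bench:** the holder stands upright and empty. The red plate, the green and pink pins and the other tools look undisturbed. The arm was clear of everything, with forces near zero.

**What did not go as expected:**
- **Fingertips:** they touched about 22 mm short of where the given TCP puts them. My first presses on plate 1 did not tip it for that reason, and I allowed for the offset from then on.
- **Drawer drift:** it crept in about 20 mm while I was loading it. It was still about 150 mm out, well above the 60 mm required.
- **Holder:** it was knocked about 10 mm aside during the run. I measured it again before taking the pins.
- **First plate:** the first plate shifted a few millimetres in the drawer when I placed the second, but stayed flat.

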